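Riddle tumbled porcelain tubes and lay them out to dry

TASK

The porcelain tubes are just out of the tumbler and still lie among finishing chips in the riddle basket: shake the basket over the blue tub until every chip has dropped through into the tub, then tip all the tubes out over the lip into the foam-lined tray and set the empty basket level across the tub again, as it was. Lay every tube in a groove of the ribbed drying board, along the ribs and about midway along them, at rest, with an empty groove between neighbours. Porcelain chips, so never let a tube fall far, and leave the two clay bowls alone.

Things in the scene. Friction and masses are not known exactly. Their poses are not given: they have to be found in the camera images.
- tub: Blue open plastic catch tub for the chips, fixed to the bench, 260 x 180 mm outside, 75 mm high, walls and floor 6 mm. Origin: centre of its underside, on the bench; x along its 260 mm length, z up. The riddle basket sits across its two long walls, at the start about centred, its x along the tub's x, the bar handle's centre then 190 mm above the bench.
- basket_grip (a point): Centre of the riddle basket's wooden bar handle: flat-sided, 20 mm wide (basket x), 22 mm high, 150 mm along the basket's y between two posts; open below it. x points from the lip end to the high back end, z up. Smooth steel basket, about 0.4 kg empty. The underside of its floor is 115 mm, the floor's top 109 mm below this point.
- basket_floor (a point): Centre of the basket floor's top. Floor 190 mm (x, -95 to 95) by 142 mm (y): five 14 mm slats along x, four 18 mm slots through it at y = -48, -16, 16, 48 mm. Side walls and back wall (x = 95) 45 mm high. Outside, flat flanges at floor height, underside 6 mm below this point, reach to y = -105 and 105 mm and rest on the tub's rim. Axes as basket_grip.
- basket_lip (a point): Middle of the outer edge of the basket's lip, 138 mm in -x from the handle and 101 mm below it. The lip is a plain plate, 150 mm broad, that rises outward from the front end of the floor (from just below the slats' tops) at 15 degrees over 46 mm: no wall there. With this end tipped down by 45 to 60 degrees the tubes slide out over it. Axes as basket_grip.
- tray: Sorting tray with a wooden rim, fixed, 252 x 222 mm outside. Flat foam floor 160 mm (x) by 130 mm (y), 8 mm above the bench, which keeps tubes from rolling far; around it foam sides 40 mm broad slope up at 20 degrees to the rim, 26 mm above the bench. Origin: centre of its underside, on the bench; z up.
- rack: Ribbed wooden drying board, fixed, 120 mm (x) by 248 mm (y), its top 12 mm above the bench; nine ribs along x, 6 mm above the board, 104 mm long, every 28 mm from y = -112 to 112. A tube lies in the groove between two ribs (y = -98, -70, .. 98), axis along x, centre 27.7 mm above the bench; in neighbouring grooves tubes would touch. Origin: centre of its underside, on the bench.
- bowl1: Unfired clay bowl, 96 mm across, 62 mm high, a fragile bystander beyond the work, to be left alone. Origin: centre of its underside.
- bowl2: The other unfired clay bowl, the same.
- tube1: White porcelain tube, 30 mm in diameter and 62 mm long, dark bore, about 80 g; at the start in the basket; may be absent (3 or 4 are there). It chips if it falls far; tipped out, it may come to stand on end. Origin: its centre; x along its axis.
- tube2: White porcelain tube, 30 mm in diameter and 62 mm long, dark bore, about 80 g, as tube1.
- tube3: White porcelain tube, 30 mm in diameter and 62 mm long, dark bore, about 80 g, as tube1.
- tube4: White porcelain tube, 30 mm in diameter and 62 mm long, dark bore, about 80 g, as tube1.
- chip1: Reddish-brown ceramic finishing chip, a stubby pellet 12 mm in diameter and 9 mm high, about 10 g; at the start standing on a slat of the basket; it slides off into the slots and through when the basket is shaken smartly across the slats (along its y). May be absent (4 to 8 are there). Origin: its centre.
- chip2: Reddish-brown ceramic finishing chip, a stubby pellet 12 mm in diameter and 9 mm high, about 10 g, as chip1.
- chip3: Reddish-brown ceramic finishing chip, a stubby pellet 12 mm in diameter and 9 mm high, about 10 g, as chip1.
- chip4: Reddish-brown ceramic finishing chip, a stubby pellet 12 mm in diameter and 9 mm high, about 10 g, as chip1.
- chip5: Reddish-brown ceramic finishing chip, a stubby pellet 12 mm in diameter and 9 mm high, about 10 g, as chip1.
- chip6: Reddish-brown ceramic finishing chip, a stubby pellet 12 mm in diameter and 9 mm high, about 10 g, as chip1.
- chip7: Reddish-brown ceramic finishing chip, a stubby pellet 12 mm in diameter and 9 mm high, about 10 g, as chip1.
- chip8: Reddish-brown ceramic finishing chip, a stubby pellet 12 mm in diameter and 9 mm high, about 10 g, as chip1.
Mind the look-alikes: they are no part of the job. What is shaped like the tube1 but purple or turquoise is not meant.

How it is judged (in metres and radians):
On the way, in this order (a step that is already met when the one before it is completed fails the run):
1. every chip lies in the tub while all the tubes are still in the basket (x of chip1 in the frame of tub between -0.126 and 0.126 m and y of chip1 in the frame of tub between -0.086 and 0.086 m and z of chip1 in the frame of tub between 0.003 and 0.055 m and x of chip2 in the frame of tub between -0.126 and 0.126 m and y of chip2 in the frame of tub between -0.086 and 0.086 m and z of chip2 in the frame of tub between 0.003 and 0.055 m and x of chip3 in the frame of tub between -0.126 and 0.126 m and y of chip3 in the frame of tub between -0.086 and 0.086 m and z of chip3 in the frame of tub between 0.003 and 0.055 m and x of chip4 in the frame of tub between -0.126 and 0.126 m and y of chip4 in the frame of tub between -0.086 and 0.086 m and z of chip4 in the frame of tub between 0.003 and 0.055 m and x of chip5 in the frame of tub between -0.126 and 0.126 m and y of chip5 in the frame of tub between -0.086 and 0.086 m and z of chip5 in the frame of tub between 0.003 and 0.055 m and x of chip6 in the frame of tub between -0.126 and 0.126 m and y of chip6 in the frame of tub between -0.086 and 0.086 m and z of chip6 in the frame of tub between 0.003 and 0.055 m and x of chip7 in the frame of tub between -0.126 and 0.126 m and y of chip7 in the frame of tub between -0.086 and 0.086 m and z of chip7 in the frame of tub between 0.003 and 0.055 m and x of chip8 in the frame of tub between -0.126 and 0.126 m and y of chip8 in the frame of tub between -0.086 and 0.086 m and z of chip8 in the frame of tub between 0.003 and 0.055 m and x of tube1 in the frame of basket_grip between -0.135 and 0.1 m and y of tube1 in the frame of basket_grip between -0.075 and 0.075 m and z of tube1 in the frame of basket_grip between -0.115 and -0.045 m and x of tube2 in the frame of basket_grip between -0.135 and 0.1 m and y of tube2 in the frame of basket_grip between -0.075 and 0.075 m and z of tube2 in the frame of basket_grip between -0.115 and -0.045 m and x of tube3 in the frame of basket_grip between -0.135 and 0.1 m and y of tube3 in the frame of basket_grip between -0.075 and 0.075 m and z of tube3 in the frame of basket_grip between -0.115 and -0.045 m and x of tube4 in the frame of basket_grip between -0.135 and 0.1 m and y of tube4 in the frame of basket_grip between -0.075 and 0.075 m and z of tube4 in the frame of basket_grip between -0.115 and -0.045 m), for 0.2 s.
2. the basket is tipped (more than 30 degrees) over the tray (angle between basket_grip's own z axis and vertical above 0.52 rad and horizontal distance between basket_grip and tray below 0.2 m), for 0.1 s.
3. all tubes lie in the tray (or already on the ribbed board) and the basket is level again (((x of tube1 in the frame of tray between -0.13 and 0.13 m and y of tube1 in the frame of tray between -0.115 and 0.115 m and z of tube1 in the frame of tray between 0.005 and 0.08 m) or (x of tube1 in the frame of rack between -0.06 and 0.06 m and y of tube1 in the frame of rack between -0.124 and 0.124 m and z of tube1 in the frame of rack between 0.02 and 0.06 m)) and ((x of tube2 in the frame of tray between -0.13 and 0.13 m and y of tube2 in the frame of tray between -0.115 and 0.115 m and z of tube2 in the frame of tray between 0.005 and 0.08 m) or (x of tube2 in the frame of rack between -0.06 and 0.06 m and y of tube2 in the frame of rack between -0.124 and 0.124 m and z of tube2 in the frame of rack between 0.02 and 0.06 m)) and ((x of tube3 in the frame of tray between -0.13 and 0.13 m and y of tube3 in the frame of tray between -0.115 and 0.115 m and z of tube3 in the frame of tray between 0.005 and 0.08 m) or (x of tube3 in the frame of rack between -0.06 and 0.06 m and y of tube3 in the frame of rack between -0.124 and 0.124 m and z of tube3 in the frame of rack between 0.02 and 0.06 m)) and ((x of tube4 in the frame of tray between -0.13 and 0.13 m and y of tube4 in the frame of tray between -0.115 and 0.115 m and z of tube4 in the frame of tray between 0.005 and 0.08 m) or (x of tube4 in the frame of rack between -0.06 and 0.06 m and y of tube4 in the frame of rack between -0.124 and 0.124 m and z of tube4 in the frame of rack between 0.02 and 0.06 m)) and angle between basket_grip's own z axis and vertical below 0.2 rad), for 0.2 s.
At the end, for the whole second after the job is handed in: Tubes at rest in grooves: centre 25-30.5 mm above the bench, within 30 mm of the ribs' middle, axis within 0.12 rad of the ribs, centres 45 mm or more apart; all chips in the tub; basket level (0.06 rad) across the tub, handle within 50 mm (along) and 22 mm (across) of its middle (x of chip1 in the frame of tub between -0.126 and 0.126 m and y of chip1 in the frame of tub between -0.086 and 0.086 m and z of chip1 in the frame of tub between 0.003 and 0.055 m and x of chip2 in the frame of tub between -0.126 and 0.126 m and y of chip2 in the frame of tub between -0.086 and 0.086 m and z of chip2 in the frame of tub between 0.003 and 0.055 m and x of chip3 in the frame of tub between -0.126 and 0.126 m and y of chip3 in the frame of tub between -0.086 and 0.086 m and z of chip3 in the frame of tub between 0.003 and 0.055 m and x of chip4 in the frame of tub between -0.126 and 0.126 m and y of chip4 in the frame of tub between -0.086 and 0.086 m and z of chip4 in the frame of tub between 0.003 and 0.055 m and x of chip5 in the frame of tub between -0.126 and 0.126 m and y of chip5 in the frame of tub between -0.086 and 0.086 m and z of chip5 in the frame of tub between 0.003 and 0.055 m and x of chip6 in the frame of tub between -0.126 and 0.126 m and y of chip6 in the frame of tub between -0.086 and 0.086 m and z of chip6 in the frame of tub between 0.003 and 0.055 m and x of chip7 in the frame of tub between -0.126 and 0.126 m and y of chip7 in the frame of tub between -0.086 and 0.086 m and z of chip7 in the frame of tub between 0.003 and 0.055 m and x of chip8 in the frame of tub between -0.126 and 0.126 m and y of chip8 in the frame of tub between -0.086 and 0.086 m and z of chip8 in the frame of tub between 0.003 and 0.055 m and x of tube1 in the frame of rack between -0.03 and 0.03 m and y of tube1 in the frame of rack between -0.112 and 0.112 m and z of tube1 in the frame of rack between 0.025 and 0.0305 m and angle between the x axis of each of tube1, tube2, tube3, tube4 and the x axis of rack, either way round below 0.12 rad and linear speed of each of tube1, tube2, tube3, tube4 below 0.02 m/s and angular speed of each of tube1, tube2, tube3, tube4 below 0.4 rad/s and distance between tube1 and tube2 above 0.045 m and distance between each of tube1, tube2 and tube3 above 0.045 m and distance between each of tube1, tube2, tube3 and tube4 above 0.045 m and x of tube2 in the frame of rack between -0.03 and 0.03 m and y of tube2 in the frame of rack between -0.112 and 0.112 m and z of tube2 in the frame of rack between 0.025 and 0.0305 m and x of tube3 in the frame of rack between -0.03 and 0.03 m and y of tube3 in the frame of rack between -0.112 and 0.112 m and z of tube3 in the frame of rack between 0.025 and 0.0305 m and x of tube4 in the frame of rack between -0.03 and 0.03 m and y of tube4 in the frame of rack between -0.112 and 0.112 m and z of tube4 in the frame of rack between 0.025 and 0.0305 m and x of basket_grip in the frame of tub between -0.05 and 0.05 m and y of basket_grip in the frame of tub between -0.022 and 0.022 m and z of basket_grip in the frame of tub between 0.183 and 0.197 m and angle between basket_grip's own z axis and vertical below 0.06 rad); the robot touches nothing.
It fails at once if a clay bowl is moved more than 20 mm or tipped (distance of any of bowl1, bowl2 from where it was at the start of the episode above 0.02 m or angle between any of bowl1, bowl2's own z axis and vertical above 0.4 rad).
It fails at once if a tube is dropped from more than about 15 cm or thrown (faster than 1.75 m/s) (linear speed of any of tube1, tube2, tube3, tube4 above 1.75 m/s).
Of tube1, tube2, tube3, tube4 only 3 to 4 are there at a start; the rules pass over those that are not, and their reading is None.
Of chip1, chip2, chip3, chip4, chip5, chip6, chip7, chip8 only 4 to 8 are there at a start; the rules pass over those that are not, and their reading is None.
At some moment in a run one of tube1, tube2, tube3, tube4 may be knocked a few centimetres aside while the robot is not near it.
It also fails if it takes over 210 s, if anything falls off the work surface, if the arm or the gripper's body presses on something with over 40 N, if the wrist force passes 120 N, or if a joint passes its speed limit or range.

ROBOT

A 7-joint arm with a two-finger parallel gripper is mounted at the origin on the work surface. World frame = base frame: x ahead of the robot, y to its left, z up, the work surface at z = 0. Lengths are in mm, angles in rad, forces in N, time in s.
With the tool pointing down it reaches from about 400 to 925 mm from the base axis. Payload 5.6 kg.
Tool frame: the origin (TCP) lies between the finger pads; the fingertips stand 14 mm ahead of it and the grasp point (between the pads) lies 5 mm behind it; z points along the fingers, y is the direction in which the jaws open and shut (so a half turn about z gives the same grasp; the last joint's range is limited). The gripper opens to 85 mm and grips with 20 to 120 N. Pads are 22 mm wide; open, the fingers measure 114 mm over their backs; the gripper's body (76 mm by 85 mm) begins 54 mm behind the grasp point. The pads swing forward as they close: fully open they stand 13 mm farther back than shut.
Start: joints at [-1.232, 0.468, -0.012, 1.603, 0.006, 1.071, -0.056], TCP at [242.224, 603.188, 245.29] pointing down, gripper open.
Joint ranges: [-2.53, 2.53], [-0.31, 2.02], [-1.57, 1.55], [0.28, 2.44], [-1.29, 4.43], [0.15, 1.84], [-2.92, 2.92]. Speed limits (rad/s): [2.57, 2.57, 3.14, 3.14, 3.14, 3.14, 3.14].

INTERFACE

Orientations are given as a rotation vector (axis times angle).
In Python, from plant import status, vision, workorder gives the robot as it stands.
- The arm moves only by the shell command python3 -m handwheel 'ROWS'. ROWS is text: rows parted by semicolons, each of 7 numbers parted by spaces: the shift along the tool's x, y, z in cm, then the turn, a rotation vector about the tool's x, y, z in rad, then the gripper command: -1 is shut, 1 is fully open, values between are in proportion. In form: x y z rx ry rz hand; .... A call has 1 to 12 rows; each row shifts and turns the pose as measured when the row begins, along the tool's axes as they then stand; what a row does not reach is not made up. A row lasts 1/8 s, in which the tool goes at most 62.5 mm and 10.7 degrees, less where a joint would pass 70% of its speed; a pose out of reach is approached as far as the arm can. A call with a gripper value outside its range is refused whole. The fingers move at their own pace and stop on an object; the grip force is fixed at half the most. Time passes only in rows, so rows that do not move let the fingers close. It gives the time, the measured TCP pose, the force and the opening at its end, in the units of the state.
- status.get_state(): the state, without advancing time (a new reading comes with each control period).
- vision.capture(name): name is "side" or "top" or "wrist"; returns a dict with "frame" (480x640x3 uint8, red, green, blue), "mtx" (3x3 intrinsics, pixels), "k1" (the pictures are not rectified: a ray, as slopes to the right and down, at radius r is drawn at 1 + k1 r^2 times it, then the intrinsics apply), "R" (3x3) and "t" (3): a world point X has camera coordinates R X + t. Camera axes: x right, y down, z forward; pixel columns grow to the right and rows downward; lengths in mm; the calibration is good to about 2 mm. A picture is of the moment at which its call begins. There is no depth.
- workorder.sign_off(): hands the job in, once; it reports no verdict.
The state is a dict: "time_s": time; "joint_positions": joint angles; "dq": joint speeds; "effort": joint torques, N m; "position": TCP position; "eef_rot": TCP orientation; "contact_force": force on the tool from outside, world axes, zero at the start; "moment": the same for the moment, N m; "grip_width": finger opening in mm.
Only numpy, scipy, OpenCV 4.12 (cv2) and the standard library are available. Lean on these libraries where they do the work, as an engineer would, in place of code of your own. Each camera call takes 0.05 s, during which the arm holds its last target.

## Working session

There is one attempt and no reset: what is moved stays moved. The work goes in short steps, Python scripts to look and compute and a shell command to move; the robot and the scene stay as the last step left them, time stands still between calls to the robot, and variables do not carry over. Pictures are saved under pics/ and viewed, and the job is handed in when it is done.

```bash
ls; mkdir -p pics
cat > h.py <<'E'
import numpy as np, cv2
from scipy.spatial.transform import Rotation as Ro
from plant import status, vision
def cap(n,fn):
    c=vision.capture(n); cv2.imwrite('pics/'+fn+'.png',c['frame'][:,:,::-1]); np.savez('pics/'+fn+'.npz',**{k:np.array(c[k]) for k in c}); return c
def load(fn): return dict(np.load('pics/'+fn+'.npz'))
def ray(c,u,v):
    K=np.array(c['mtx']);d=np.array([[[u,v]]],float)
    p=cv2.undistortPoints(d,K,np.array([float(c['k1']),0,0,0]))[0,0]
    R=np.array(c['R']);t=np.array(c['t']).ravel()
    o=-R.T@t; w=R.T@np.array([p[0],p[1],1]); return o,w
def atz(c,u,v,z):
    o,w=ray(c,u,v); return np.round(o+w*(z-o[2])/w[2],1)
def proj(c,X):
    R=np.array(c['R']);t=np.array(c['t']).ravel()
    p=R@np.array(X,float)+t; a=p[:2]/p[2]; r2=a@a; a=a*(1+float(c['k1'])*r2); K=np.array(c['mtx'])
    return np.round([K[0,0]*a[0]+K[0,2],K[1,1]*a[1]+K[1,2]],1)
def tri(c1,p1,c2,p2):
    o1,w1=ray(c1,*p1);o2,w2=ray(c2,*p2)
    A=np.stack([w1,-w2],1); s=np.linalg.lstsq(A,o2-o1,rcond=None)[0]
    a=o1+w1*s[0];b=o2+w2*s[1]; return np.round((a+b)/2,1),round(float(np.linalg.norm(a-b)),1)
def st():
    s=status.get_state(); R=Ro.from_rotvec(s['eef_rot']).as_matrix()
    print('t',s['time_s'],'pos',np.round(s['position'],1),'F',np.round(s['contact_force'],1),'w',s['grip_width']); print(np.round(R,3),'q',np.round(s['joint_positions'],2)); return s,R
def totool(dp):
    s,R=st(); print('tool shift cm',np.round(R.T@np.array(dp)/10,2))
def to(p):
    s=status.get_state(); totool(np.array(p)-np.array(s['position']))
E
python3 - <<'E'
from h import *
st()
for n in ['side','top','wrist']:
    c=cap(n,n+'0'); print(n,c['mtx'],c['k1'],c['R'],c['t'])
E
```

```text
pics
t 0.0 pos [242.  602.7 244.3] F [-0.1 -0.5  0.5] w 85.0011025834801
[[-0.928  0.373 -0.001]
 [ 0.373  0.928 -0.002]
 [-0.    -0.002 -1.   ]] q [-1.23  0.47 -0.01  1.6   0.01  1.07 -0.06]
side [[491.80355788   0.         327.62001592]
 [  0.         491.80355788 242.36062357]
 [  0.           0.           1.        ]] 0.02772605011267044 [[-0.92130966 -0.38832582 -0.01978793]
 [-0.28718179  0.71388807 -0.63866302]
 [ 0.26213571 -0.58272368 -0.76923208]] [ 530.07695011  214.47239979 1138.4190252 ]
top [[557.63803722   0.         318.67660611]
 [  0.         557.63803722 235.88539181]
 [  0.           0.           1.        ]] -0.062343217391492206 [[ 0.01896313 -0.99978898 -0.00789885]
 [-0.98814225 -0.01753711 -0.15253639]
 [ 0.15236568  0.01069776 -0.98826629]] [  55.84822904  546.7729317  1251.78055246]
wrist [[369.26241905   0.         315.86052276]
 [  0.         369.26241905 238.64827634]
 [  0.           0.           1.        ]] 0.01879596470172246 [[ 0.37337872  0.92767795 -0.00139567]
 [ 0.87888852 -0.35325931  0.32056643]
 [ 0.29688937 -0.12091932 -0.94722501]] [-648.99499629  -40.83822502  381.74756156]
```

View pics/top0.png

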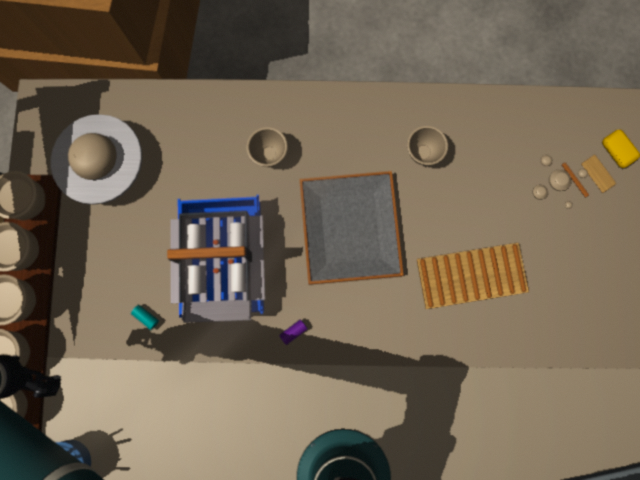

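View pics/side0.png

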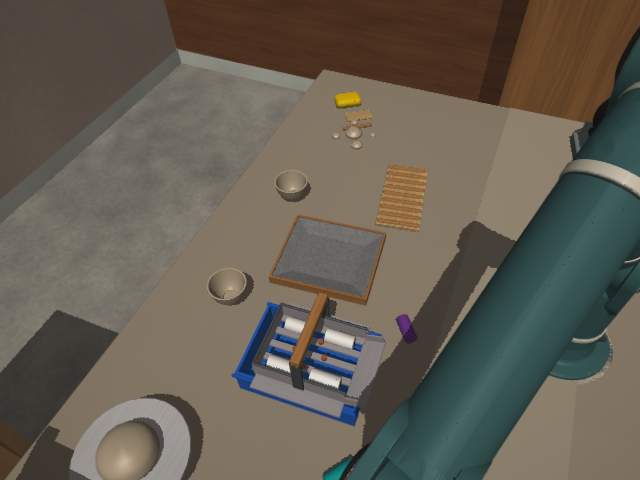

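View pics/wrist0.png

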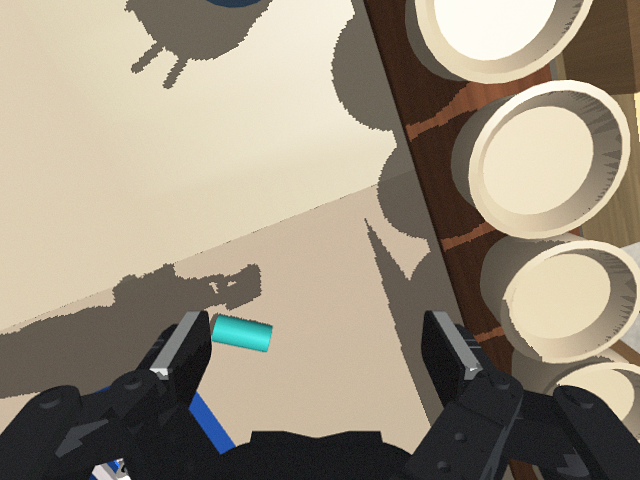

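Run:
```python
from h import *
c=cv2.imread('pics/top0.png')
cv2.imwrite('pics/c1.png',cv2.resize(c[180:330,150:280],None,fx=4.6,fy=4,interpolation=cv2.INTER_CUBIC))
cv2.imwrite('pics/c2.png',cv2.resize(c[160:320,290:540],None,fx=3.2,fy=3.2,interpolation=cv2.INTER_CUBIC))
c=cv2.imread('pics/side0.png')
cv2.imwrite('pics/c3.png',cv2.resize(c[280:430,230:400],None,fx=4,fy=4,interpolation=cv2.INTER_CUBIC))
for n in ['side','top','wrist']:
    c=load(n+'0');print(n,-c['R'].T@c['t'])
```

```text
side [ 251.53730278  716.1170004  1023.1731463 ]
top [ 348.50197582   52.0340177  1320.93642879]
wrist [164.87637615 633.7925202  373.78642099]
```

View pics/c1.png

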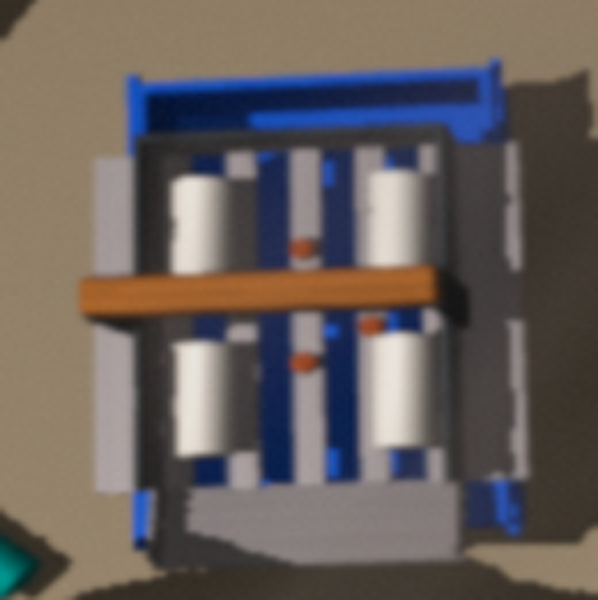

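View pics/c2.png

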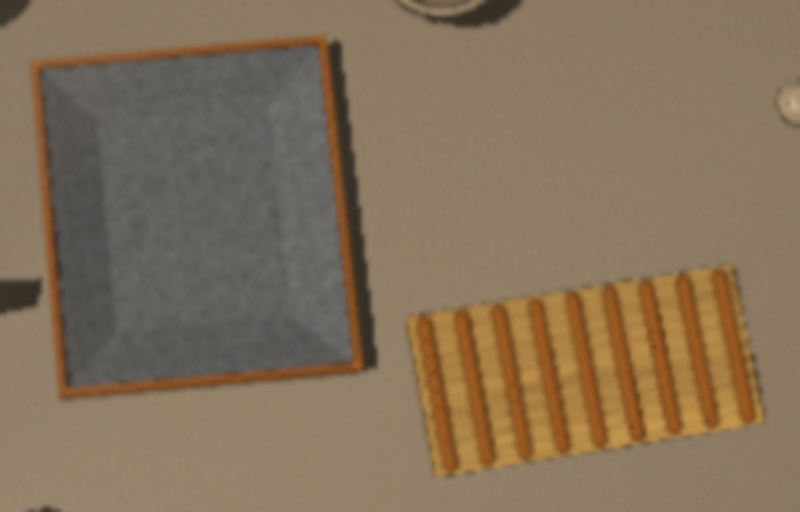

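View pics/c3.png

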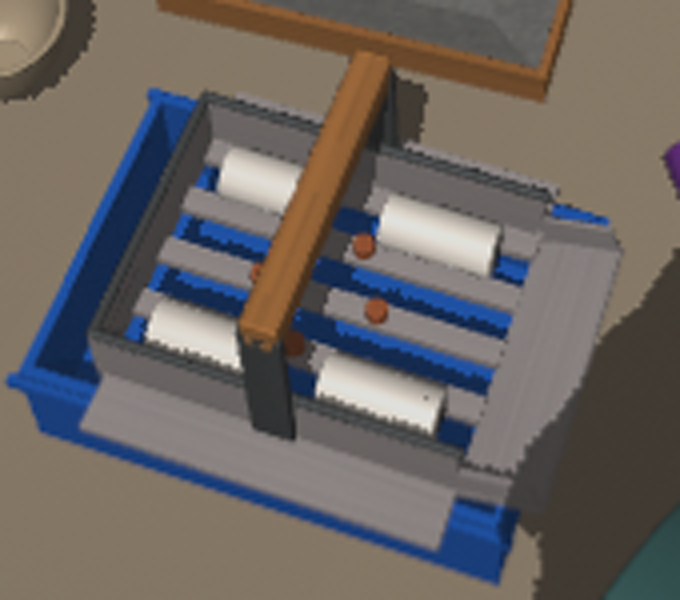

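Run:
```python
from h import *
c=load('top0'); s=load('side0')
A=lambda P,z:[atz(c,150+u/4.6,180+v/4,z) for u,v in P]
B=lambda P,z:[atz(c,290+u/3.2,160+v/3.2,z) for u,v in P]
print('handle top',*A([(80,282),(436,268),(82,312),(438,290)],201))
S=lambda P,z:[atz(s,230+u/4,280+v/4,z) for u,v in P]
print('handle side',*S([(355,52),(392,70),(240,330),(283,345)],201))
print('tub',*A([(130,78),(497,65),(140,545),(518,530)],75))
def rect(P,nm):
    P=np.array(P)[:,:2]; r=cv2.minAreaRect(P.astype(np.float32)); print(nm,P.tolist(),r,P.mean(0))
rect(B([(35,64),(325,38),(360,370),(62,397)],26),'tray')
rect(B([(408,316),(735,266),(763,420),(437,475)],12),'rack')
print('flange',*A([(95,157),(93,490),(520,140),(527,478)],78))
print('lip',*A([(158,568),(462,553)],89))
print('bowls',atz(c,268,147,62),atz(c,428,146,62))
```

```text
handle top [485.6 371.9 201. ] [495.7 213.7 201. ] [470.2 370.  201. ] [484.4 212.4 201. ]
handle side [497.  221.4 201. ] [475.7 224.3 201. ] [485.2 378.7 201. ] [464.1 377.9 201. ]
tub [619.5 389.8  75. ] [630.  206.1  75. ] [354.1 369.9  75. ] [366.4 186.7  75. ]
tray [[682.5, 111.0], [706.3, -105.5], [458.1, -130.6], [434.7, 85.5]] ((570.5, -10.000007629394531), (250.6215057373047, 217.79898071289062), 5.8753743171691895) [570.4  -9.9]
rack [[499.8, -168.2], [541.4, -413.1], [427.2, -430.1], [383.6, -188.7]] ((463.2784118652344, -300.7626953125), (117.99441528320312, 248.40304565429688), 10.005167961120605) [ 463.    -300.025]
flange [572.5 403.8  78. ] [383.9 393.8  78. ] [585.9 192.8  78. ] [395.1 183.   78. ]
lip [341.7 357.   89. ] [353.1 211.5  89. ]
bowls [751.7 188.7  62. ] [ 760.7 -187.    62. ]
```

Candidates, top view pixels: four white tubes at about (193,235), (193,280), (237,234) and (237,278). The purple tube at (294,331) and turquoise tube at (145,316) are look-alikes, so I leave them. The c1 crop confirms four white tubes and at least four chips in the basket. The handle is at about (483,295) with yaw 0.07. I'll rotate the tool first.

```bash
python3 -m handwheel '0 0 -3 0 0 0 1; 0 0 0 0 0 0.18 1; 0 0 0 0 0 0.18 1; 0 0 0 0 0 0.18 1; 0 0 0 0 0 0.18 1; 0 0 0 0 0 0.18 1; 0 0 0 0 0 0.18 1; 0 0 0 0 0 0.04 1; 0 0 0 0 0 0 1'
python3 - <<'E'
from h import *
to([483,295,275])
E
```

```text
time_s: 1.27
position: [241.2, 600.9, 271.6]
eef_rot: [2.183, 2.254, -0.013]
contact_force: [-0.2, 0.6, -0.2]
grip_width: 85.6
t 1.275 pos [241.2 600.9 271.6] F [-0.2  0.6 -0.2] w 85.56311892825127
[[-0.032  0.999 -0.003]
 [ 0.999  0.032 -0.008]
 [-0.008 -0.003 -1.   ]] q [-1.4   0.44  0.22  1.59 -0.1   1.13 -1.12]
tool shift cm [-31.35  23.19  -0.16]
```

```bash
python3 -m handwheel '-4 3 0 0 0 -0.036 1; -4 3 0 0 0 0 1; -4 3 0 0 0 0 1; -4 3 0 0 0 0 1; -4 3 0 0 0 0 1; -4 3 0 0 0 0 1; -4 3 0 0 0 0 1; -3 2 0 0 0 0 1; 0 0 0 0 0 0 1'
python3 - <<'E'
from h import *
to([483,295,275]); cap('wrist','w1'); cap('top','t1')
E
```

```text
time_s: 2.4
position: [498.8, 298.6, 271.8]
eef_rot: [2.127, 2.307, -0.013]
contact_force: [-0.9, 0.0, -0.1]
grip_width: 85.2
t 2.4 pos [498.8 298.6 271.8] F [-0.9  0.  -0.1] w 85.18408119819956
[[-0.081  0.997 -0.003]
 [ 0.997  0.081 -0.009]
 [-0.008 -0.004 -1.   ]] q [-0.88  0.33  0.36  1.76 -0.12  1.08 -0.4 ]
tool shift cm [-0.23 -1.6  -0.31]
```

View pics/w1.png

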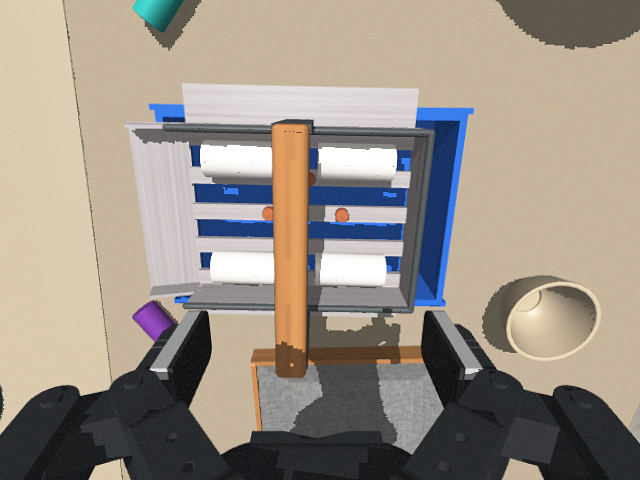

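Run:
```python
from h import *
c=load('w1')
P=[atz(c,*p,201) for p in [(274,126),(308,126),(277,376),(307,376)]]
print(*P, np.mean(P,0))
print('tub rim corners',[atz(c,*p,75).tolist() for p in [(150,105),(473,109),(445,305)]])
```

```text
[470.2 372.5 201. ] [487.7 373.9 201. ] [478.9 215.9 201. ] [498.5 217.5 201. ] [483.825 294.95  201.   ]
tub rim corners [[353.8, 374.5, 75.0], [620.0, 392.8, 75.0], [632.7, 210.2, 75.0]]
```

```bash
python3 -m handwheel '-0.24 -1.52 0 0 0 0.016 1; 0 0 3 0 0 0 1; 0 0 3 0 0 0 1;0 0 1.7 0 0 0 1; 0 0 0.8 0 0 0 1; 0 0 0 0 0 0 1'
python3 - <<'E'
from h import *
to([483.8,295,185]);cap('wrist','w2')
E
```

```text
time_s: 3.25
position: [472.8, 304.7, 185.5]
eef_rot: [-2.127, -2.309, 0.011]
contact_force: [0.5, 0.3, 0.4]
grip_width: 85.6
t 3.25 pos [472.8 304.7 185.5] F [0.5 0.3 0.4] w 85.59489921824412
[[-0.082  0.997 -0.007]
 [ 0.997  0.082 -0.004]
 [-0.003 -0.007 -1.   ]] q [-0.89  0.4   0.33  1.89 -0.16  0.89 -0.4 ]
tool shift cm [-1.05  1.01  0.04]
```

View pics/w2.png

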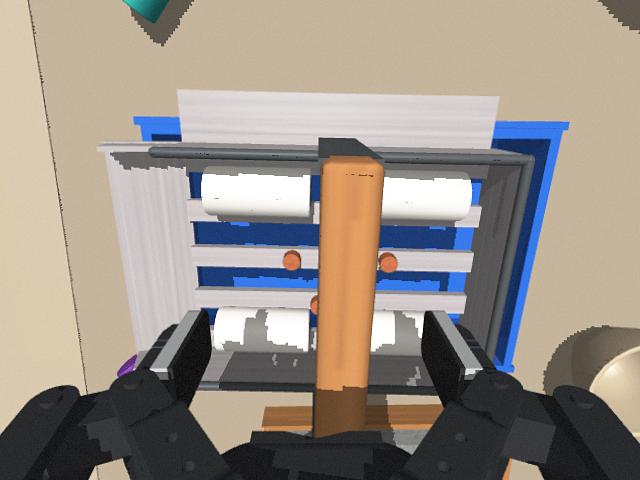

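```bash
python3 -m handwheel '-0.5 0.5 0 0 0 0 1; -0.5 0.5 0 0 0 0.016 1; 0 0 0 0 0 0 1; 0 0 0 0 0 0 1'
python3 - <<'E'
from h import *
to([483.8,295,185]);
E
```

```text
time_s: 3.8
position: [486.5, 295.1, 188.1]
eef_rot: [-2.149, -2.289, 0.003]
contact_force: [0.1, 0.0, -0.6]
grip_width: 85.4
t 3.8 pos [486.5 295.1 188.1] F [ 0.1  0.  -0.6] w 85.3572216713065
[[-0.063  0.998 -0.002]
 [ 0.998  0.063 -0.001]
 [-0.    -0.002 -1.   ]] q [-0.87  0.41  0.34  1.87 -0.17  0.89 -0.39]
tool shift cm [ 0.01 -0.27  0.32]
```

```bash
python3 -m handwheel '0 -0.27 0.3 0 0 0 1; 0 0 0 0 0 0 1; 0 0 0 0 0 0 -1; 0 0 0 0 0 0 -1;0 0 0 0 0 0 -1;0 0 0 0 0 0 -1;0 0 0 0 0 0 -1;0 0 0 0 0 0 -1'
python3 - <<'E'
from h import *
to([483.8,295,185]);cap('wrist','w3')
E
```

```text
time_s: 4.8
position: [483.4, 295.3, 184.9]
eef_rot: [-2.149, -2.29, 0.003]
contact_force: [-0.1, -0.8, 0.2]
grip_width: 19.2
t 4.8 pos [483.4 295.3 184.9] F [-0.1 -0.8  0.2] w 19.17266881679068
[[-0.064  0.998 -0.002]
 [ 0.998  0.064 -0.   ]
 [-0.    -0.002 -1.   ]] q [-0.87  0.41  0.34  1.88 -0.17  0.88 -0.39]
tool shift cm [-0.03  0.04 -0.01]
```

View pics/w3.png

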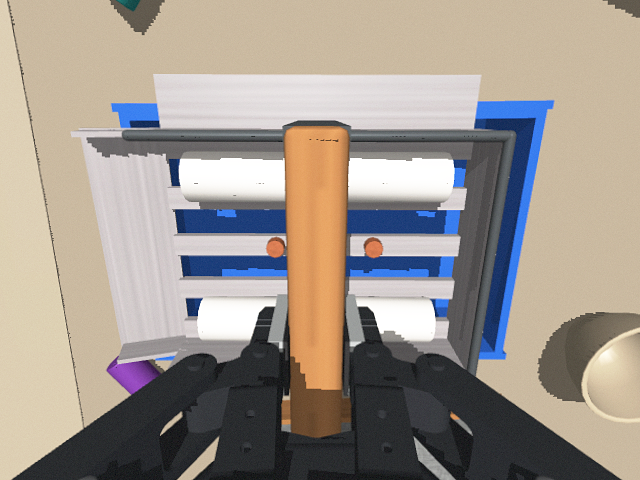

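```bash
python3 -m handwheel '0 0 -1 0 0 0 -1; 0 0 0 0 0 0 -1; 2 0 0 0 0 0 -1; -4 0 0 0 0 0 -1; 4 0 0 0 0 0 -1; -4 0 0 0 0 0 -1; 4 0 0 0 0 0 -1; -4 0 0 0 0 0 -1; 4 0 0 0 0 0 -1; -4 0 0 0 0 0 -1; 2 0 0 0 0 0 -1; 0 0 0 0 0 0 -1'
python3 - <<'E'
from h import *
to([483.8,295,195]);cap('wrist','w4');cap('side','s4')
E
```

```text
time_s: 6.35
position: [487.4, 313.3, 199.7]
eef_rot: [-2.141, -2.295, -0.033]
contact_force: [1.4, 0.7, -7.9]
grip_width: 19.2
t 6.35 pos [487.4 313.3 199.7] F [ 1.4  0.7 -7.9] w 19.20378854316862
[[-0.069  0.998  0.012]
 [ 0.997  0.069  0.018]
 [ 0.017  0.013 -1.   ]] q [-0.89  0.4   0.33  1.85 -0.17  0.9  -0.41]
tool shift cm [-1.81 -0.5   0.44]
```

View pics/w4.png

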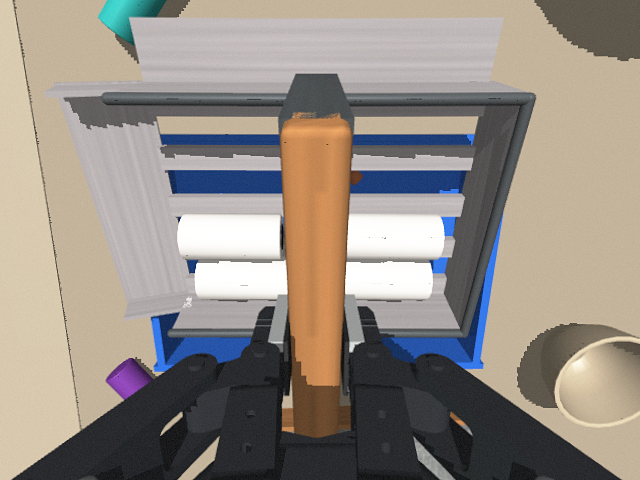

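View pics/s4.png

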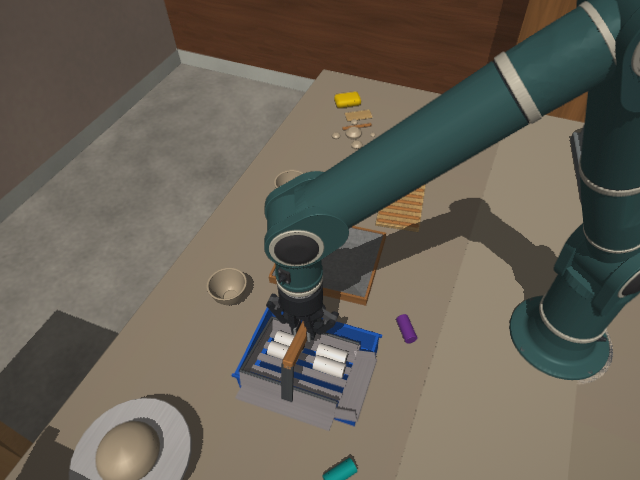

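```bash
cat >> h.py <<'E'
def fix(p,zt=(0,0,-1),yt=None):
    """rows needed: shift cm + rotvec in tool axes to reach position p, tool z = zt, tool y = yt(yaw angle of tool y if number)"""
    s,R=st(); z=np.array(zt,float);z/=np.linalg.norm(z)
    y=R[:,1] if yt is None else (np.array([np.cos(yt),np.sin(yt),0]) if np.isscalar(yt) else np.array(yt,float))
    y=y-z*(y@z); y/=np.linalg.norm(y); T=np.stack([np.cross(y,z),y,z],1)
    print('shift cm',np.round(R.T@(np.array(p)-s['position'])/10,2),'rot',np.round(Ro.from_matrix(R.T@T).as_rotvec(),3))
E
python3 -m handwheel '-1 -0.2 0 0.013 -0.017 0 -1; -0.8 -0.3 0.1 0 0 0 -1; 0 0 0 0 0 0 -1'
python3 - <<'E'
from h import *
fix([484.5,295,185],yt=0.064)
E
python3 -m handwheel '0 0 0.3 0 0 0 -1; 0 0 0.3 0 0 0 -1; 0 0 0 0 0 0 -1'
python3 - <<'E'
from h import *
fix([484.5,295,185],yt=0.064)
E
```

```text
time_s: 6.82
position: [484.0, 288.6, 197.5]
eef_rot: [2.146, 2.29, -0.01]
contact_force: [0.1, 0.3, -6.5]
grip_width: 18.7
t 6.825 pos [484.  288.6 197.5] F [ 0.1  0.3 -6.5] w 18.684314900395435
[[-0.065  0.998 -0.002]
 [ 0.998  0.065 -0.007]
 [-0.007 -0.002 -1.   ]] q [-0.87  0.39  0.34  1.88 -0.15  0.91 -0.39]
shift cm [0.64 0.1  1.25] rot [-0.002  0.007  0.001]
time_s: 7.2
position: [485.7, 290.3, 194.5]
eef_rot: [2.146, 2.29, -0.001]
contact_force: [-0.0, -0.4, 1.0]
grip_width: 19.0
t 7.2 pos [485.7 290.3 194.5] F [-0.  -0.4  1. ] w 19.033081861864908
[[-0.065  0.998  0.002]
 [ 0.998  0.065 -0.003]
 [-0.003  0.001 -1.   ]] q [-0.87  0.39  0.34  1.88 -0.16  0.9  -0.39]
shift cm [ 0.48 -0.09  0.95] rot [0.001 0.003 0.001]
```

```bash
python3 -m handwheel '0.4 0 0.3 0 0 0 -1; 0 0 0.3 0 0 0 -1; 0 0 0.2 0 0 0 -1; 0 0 0 0 0 0 -1'
python3 - <<'E'
from h import *
fix([484.5,295,185],yt=0.064);cap('wrist','w5')
E
```

```text
time_s: 7.7
position: [488.0, 297.5, 188.7]
eef_rot: [2.145, 2.29, 0.012]
contact_force: [0.2, 0.6, 4.3]
grip_width: 19.2
t 7.7 pos [488.  297.5 188.7] F [0.2 0.6 4.3] w 19.217164518082026
[[-0.065  0.998  0.008]
 [ 0.998  0.065  0.003]
 [ 0.002  0.008 -1.   ]] q [-0.87  0.4   0.33  1.87 -0.17  0.88 -0.39]
shift cm [-0.23 -0.37  0.37] rot [ 0.008 -0.002  0.001]
```

View pics/w5.png

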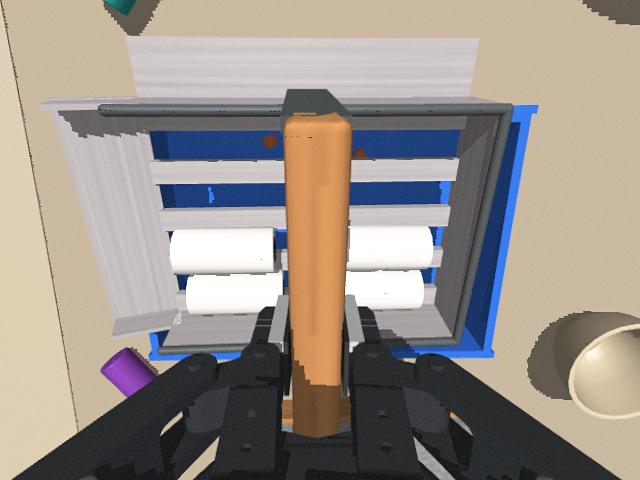

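```bash
python3 -m handwheel '-0.2 -0.3 0.3 0.008 0 0 -1; 0 0 0.2 0 0 0 -1; 0 0 0 0 0 0 -1'
python3 - <<'E'
from h import *
fix([484.5,295,185],yt=0.064);cap('wrist','w6')
E
```

```text
time_s: 8.12
position: [489.3, 298.6, 187.0]
eef_rot: [2.148, 2.292, 0.022]
contact_force: [0.6, 0.5, 3.2]
grip_width: 19.0
t 8.125 pos [489.3 298.6 187. ] F [0.6 0.5 3.2] w 18.958165686066163
[[-0.065  0.998  0.01 ]
 [ 0.998  0.065  0.01 ]
 [ 0.009  0.01  -1.   ]] q [-0.87  0.41  0.33  1.87 -0.17  0.87 -0.39]
shift cm [-0.33 -0.5   0.19] rot [ 0.01  -0.009  0.001]
```

View pics/w6.png

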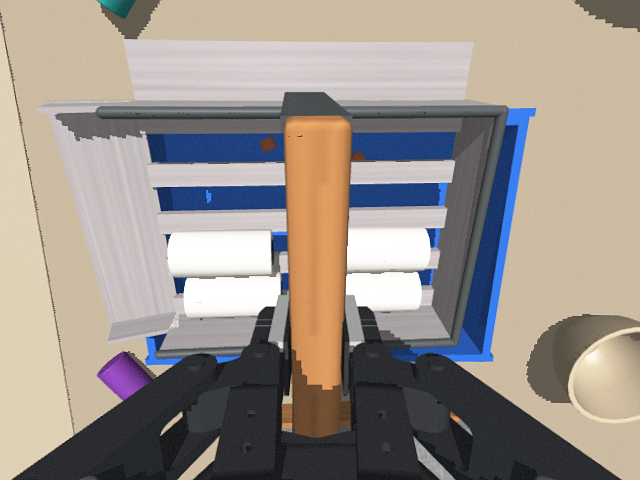

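```bash
python3 -m handwheel '-0.2 -0.3 0.3 0.01 -0.009 0 -1; -0.1 -0.2 0.4 0 0 0 -1; 0 0 0.4 0 0 0 -1'
python3 - <<'E'
from h import *
fix([484.5,295,185],yt=0.064)
E
python3 -m handwheel '0 0 0 0 0 0 0; 0 0 0 0 0 0 0; 0 0 0 0 0 0 0;0 0 0 0 0 0 0'
python3 - <<'E'
from h import *
fix([484.5,295,185],yt=0.064);cap('wrist','w7')
E
```

```text
time_s: 8.55
position: [490.7, 297.7, 185.5]
eef_rot: [2.15, 2.288, 0.024]
contact_force: [-11.2, -7.8, 36.5]
grip_width: 18.5
t 8.55 pos [490.7 297.7 185.5] F [-11.2  -7.8  36.5] w 18.53904227789817
[[-0.062  0.998  0.012]
 [ 0.998  0.062  0.01 ]
 [ 0.009  0.013 -1.   ]] q [-0.87  0.41  0.33  1.88 -0.17  0.87 -0.39]
shift cm [-0.24 -0.64  0.04] rot [ 0.013 -0.009 -0.002]
time_s: 9.05
position: [491.9, 296.3, 184.9]
eef_rot: [2.148, 2.285, 0.026]
contact_force: [1.0, -0.1, 0.9]
grip_width: 42.8
t 9.05 pos [491.9 296.3 184.9] F [ 1.  -0.1  0.9] w 42.816864647272304
[[-0.062  0.998  0.015]
 [ 0.998  0.062  0.009]
 [ 0.008  0.016 -1.   ]] q [-0.87  0.41  0.33  1.88 -0.17  0.86 -0.39]
shift cm [-0.08 -0.75 -0.02] rot [ 0.016 -0.008 -0.002]
```

View pics/w7.png

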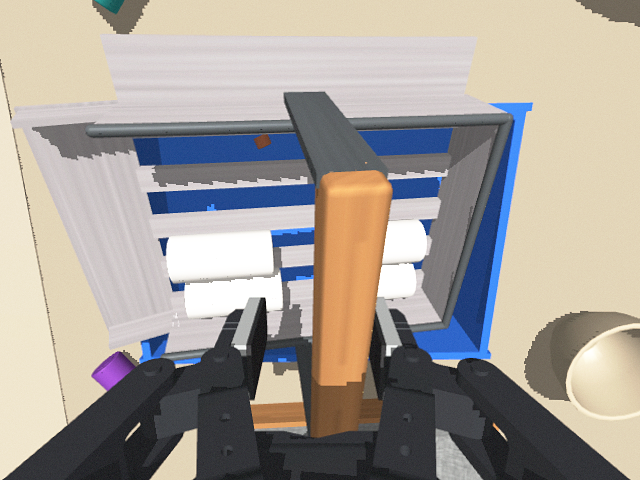

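Run:
```python
from h import *
cap('top','t7');cap('side','s7')
c=cv2.imread('pics/top0.png')
a=cv2.resize(cv2.imread('pics/t7.png')[170:330,140:300],None,fx=3.5,fy=3.5,interpolation=cv2.INTER_CUBIC)
cv2.imwrite('pics/c7t.png',a)
a=cv2.resize(cv2.imread('pics/s7.png')[270:430,210:410],None,fx=3.7,fy=3.7,interpolation=cv2.INTER_CUBIC)
cv2.imwrite('pics/c7s.png',a)
```

```text
(no output)
```

View pics/c7t.png

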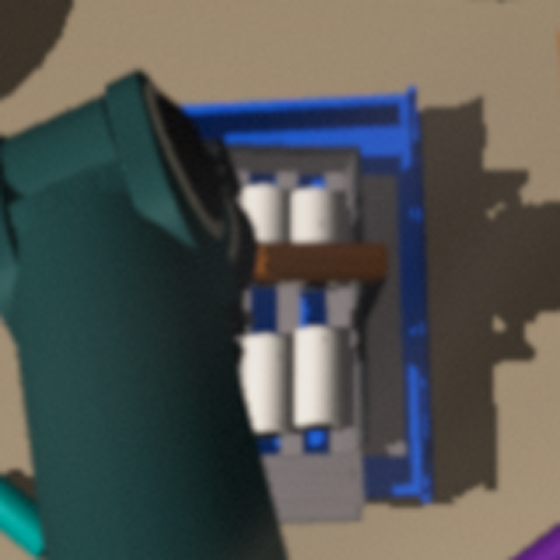

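View pics/c7s.png

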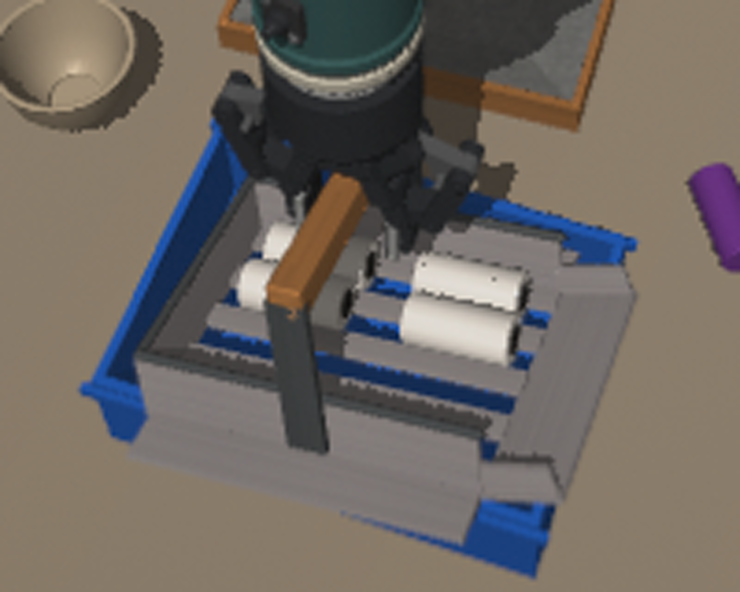

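Run:
```python
from h import *
w=load('w7');s=load('s7');t=load('t7')
f=lambda u,v:(210+u/3.7,270+v/3.7); g=lambda u,v:(140+u/3.5,170+v/3.5)
print('handle +y end L',tri(w,(318,178),s,f(310,303)),'R',tri(w,(386,175),s,f(270,290)))
print('-y end far top edge', atz(t,*g(385,245),200),atz(t,*g(388,280),200), atz(t,*g(385,245),180))
print('handle pt at side', tri(w,(318,240),s,f(345,240)))
print('flange far edge',tri(w,(103,37),s,f(465,545)),tri(w,(475,38),s,f(130,445)))
```

```text
handle +y end L (array([486.9, 360.2, 206.5]), 1.8) R (array([505.8, 363.7, 213.3]), 0.4)
-y end far top edge [510.4 203.8 200. ] [489.9 201.3 200. ] [513.3 206.5 180. ]
handle pt at side (array([483.3, 339.9, 226.6]), 18.7)
flange far edge (array([383.8, 408.1, 112.6]), 1.9) (array([570.3, 422. ,  95.9]), 1.8)
```

```bash
python3 -m handwheel '0 0.3 0 0.016 0.1 0 0; 0 0 0 0 0.1 0 0; 0 0 0 0 0.06 0 0; 0 0 0 0 0 0 0'
python3 - <<'E'
from h import *
fix([495,290,178],yt=0.064);cap('wrist','w8')
E
```

```text
time_s: 9.7
position: [494.8, 298.2, 184.2]
eef_rot: [-2.003, -2.136, -0.277]
contact_force: [2.1, 0.2, -0.4]
grip_width: 42.6
t 9.7 pos [494.8 298.2 184.2] F [ 2.1  0.2 -0.4] w 42.64662171539724
[[-0.062  0.998 -0.017]
 [ 0.96   0.064  0.271]
 [ 0.272 -0.    -0.962]] q [-0.64  0.38  0.2   1.94 -0.48  0.78 -0.05]
shift cm [-0.95 -0.03  0.37] rot [-0.    -0.275  0.   ]
```

View pics/w8.png

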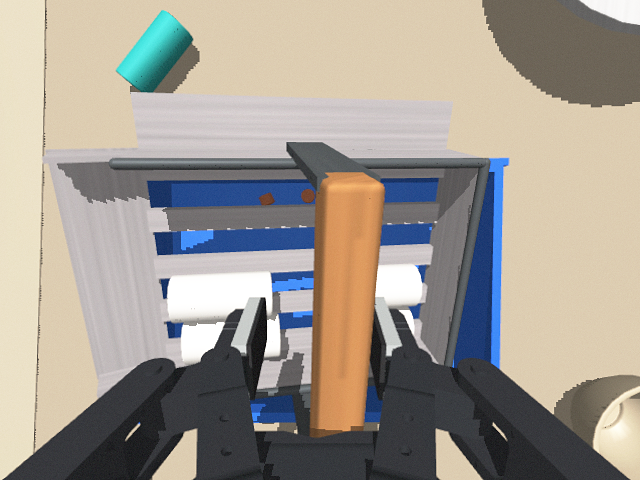

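```bash
python3 -m handwheel '-0.8 0.3 0 0 0 0 0; -0.8 0.3 0 0 0 0 0; 0 0 0 0 0 0 0; 0 0 0 0 0 0 0'
python3 - <<'E'
from h import *
st();cap('wrist','w9')
E
```

```text
time_s: 10.25
position: [503.2, 284.9, 180.0]
eef_rot: [-2.001, -2.142, -0.279]
contact_force: [3.6, 1.0, -0.2]
grip_width: 42.7
t 10.25 pos [503.2 284.9 180. ] F [ 3.6  1.  -0.2] w 42.66524726003344
[[-0.066  0.998 -0.015]
 [ 0.96   0.068  0.27 ]
 [ 0.27   0.003 -0.963]] q [-0.61  0.39  0.21  1.93 -0.48  0.78 -0.02]
```

View pics/w9.png

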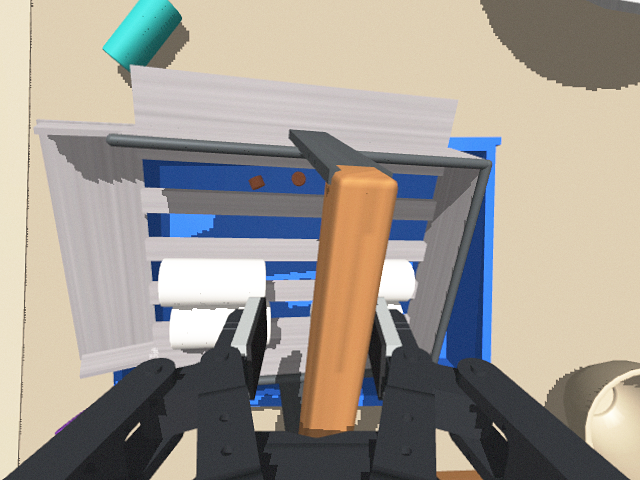

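```bash
python3 -m handwheel '0 0 0 0 0 0 -1; 0 0 0 0 0 0 -1; 0 0 0 0 0 0 -1; 0 0 0 0 0 0 -1;0 0 0 0 0 0 -1'
python3 - <<'E'
from h import *
st();cap('wrist','w10')
E
```

```text
time_s: 10.92
position: [505.9, 287.3, 183.4]
eef_rot: [-2.001, -2.142, -0.291]
contact_force: [3.4, 0.8, 3.1]
grip_width: 20.9
t 10.925 pos [505.9 287.3 183.4] F [3.4 0.8 3.1] w 20.902043785961784
[[-0.067  0.998 -0.009]
 [ 0.959  0.067  0.275]
 [ 0.275  0.01  -0.962]] q [-0.61  0.39  0.21  1.93 -0.48  0.78 -0.02]
```

View pics/w10.png

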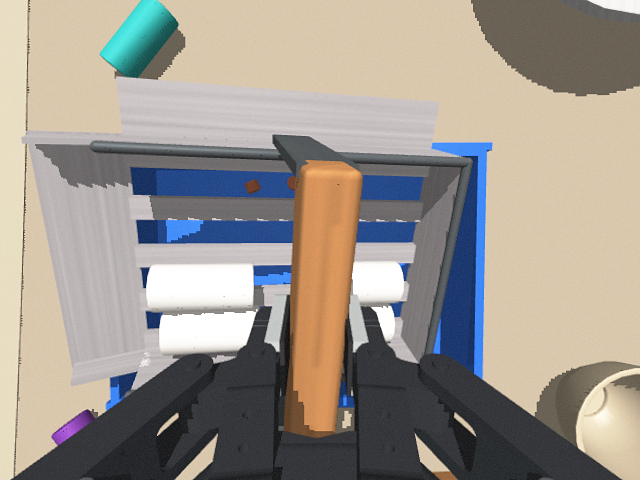

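```bash
python3 -m handwheel '0.28 0 -0.96 0 0 0 -1; 0.55 0 -1.92 0 0 0 -1; 0.55 0 -1.92 0 0 0 -1; 0 0 0 0 -0.09 0 -1; 0 0 0 0 -0.09 0 -1; 0 0 0 0 -0.09 0 -1; 0 0 0 0 0 0 -1'
python3 - <<'E'
from h import *
fix([490,292,215],yt=0.064);cap('wrist','w11');cap('side','s11')
a=cv2.resize(cv2.imread('pics/s11.png')[230:430,170:420],None,fx=3.2,fy=3,interpolation=cv2.INTER_CUBIC)
cv2.imwrite('pics/c11s.png',a)
E
```

```text
time_s: 11.85
position: [493.5, 280.9, 224.1]
eef_rot: [-2.141, -2.299, 0.036]
contact_force: [0.0, -0.1, -7.0]
grip_width: 18.6
t 11.85 pos [493.5 280.9 224.1] F [ 0.  -0.1 -7. ] w 18.555368840433967
[[-0.071  0.997 -0.016]
 [ 0.997  0.071 -0.017]
 [-0.016 -0.017 -1.   ]] q [-0.83  0.37  0.31  1.83 -0.12  0.99 -0.39]
shift cm [ 1.14 -0.26  0.9 ] rot [-0.017  0.016  0.007]
```

View pics/w11.png

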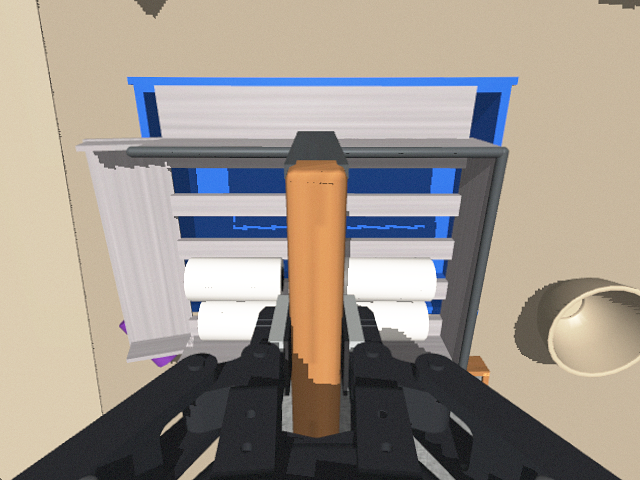

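View pics/c11s.png

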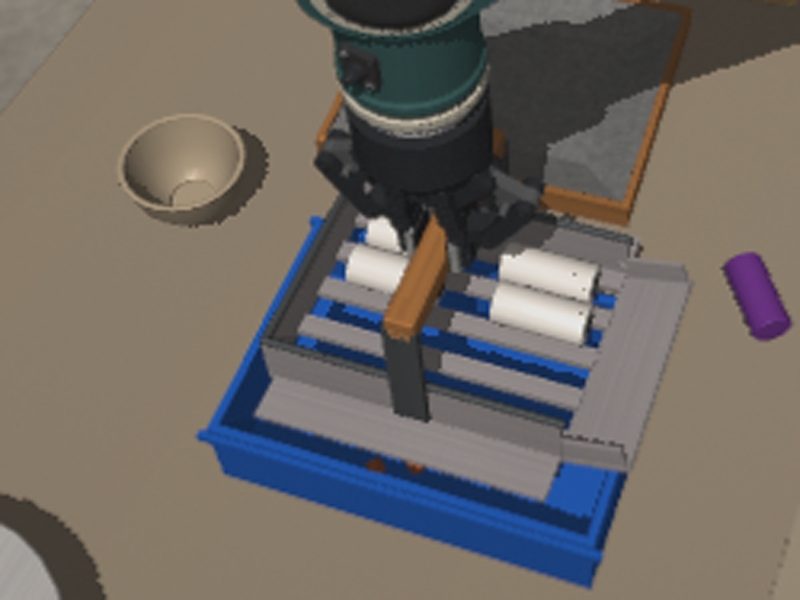

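```bash
python3 -m handwheel '1.1 -0.2 0 -0.017 0.016 0.007 -1; 1.1 0 0 0 0 0 -1; 0 0 0.8 0 0 0 -1; 0 0 0.8 0 0 0 -1; 0 0 0 0 0 0 -1'
python3 - <<'E'
from h import *
fix([490,303,187],yt=0.064)
E
```

```text
time_s: 12.58
position: [490.6, 299.7, 206.5]
eef_rot: [-2.156, -2.282, -0.003]
contact_force: [-0.2, 0.1, -6.9]
grip_width: 18.9
t 12.575 pos [490.6 299.7 206.5] F [-0.2  0.1 -6.9] w 18.881882784624313
[[-0.056  0.998 -0.   ]
 [ 0.998  0.056  0.003]
 [ 0.003 -0.    -1.   ]] q [-0.84  0.39  0.3   1.84 -0.14  0.93 -0.42]
shift cm [ 0.33 -0.04  1.95] rot [-0.    -0.003 -0.008]
```

```bash
python3 -m handwheel '0.3 0 0.7 0 0 0 -1; 0 0 0.7 0 0 0 -1; 0 0 0.3 0 0 0 -1; 0 0 0 0 0 0 -1'
python3 - <<'E'
from h import *
fix([490,303,187],yt=0.064); cap('side','s12');cap('wrist','w12')
a=cv2.resize(cv2.imread('pics/s12.png')[230:430,170:420],None,fx=3.2,fy=3,interpolation=cv2.INTER_CUBIC)
cv2.imwrite('pics/c12s.png',a)
E
```

```text
time_s: 13.08
position: [491.5, 307.0, 192.1]
eef_rot: [-2.154, -2.281, -0.015]
contact_force: [-1.7, 0.1, -1.7]
grip_width: 18.8
t 13.075 pos [491.5 307.  192.1] F [-1.7  0.1 -1.7] w 18.844683342967482
[[-0.058  0.998  0.003]
 [ 0.998  0.058  0.01 ]
 [ 0.01   0.004 -1.   ]] q [-0.84  0.41  0.29  1.85 -0.16  0.9  -0.42]
shift cm [-0.39 -0.18  0.51] rot [ 0.004 -0.01  -0.006]
```

View pics/c12s.png

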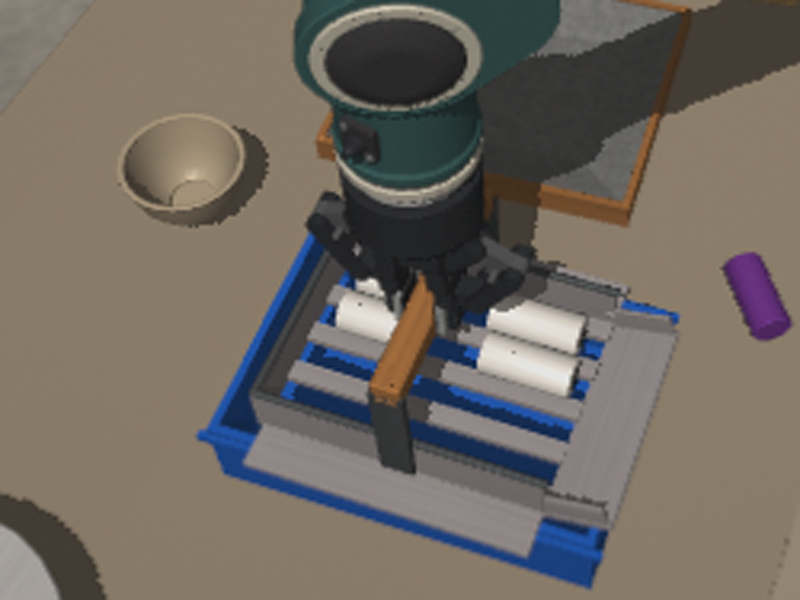

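```bash
python3 -m handwheel '-0.4 0 0.3 0 0 0 -1; 0 0 0.2 0 0 0 -1; 0 0 0 0 0 0 1; 0 0 0 0 0 0 1; 0 0 0 0 0 0 1; 0 0 0 0 0 0 1;0 0 0 0 0 0 1;0 0 -4 0 0 0 1; 0 0 -4 0 0 0 1; 0 0 0 0 0 0 1'
python3 - <<'E'
from h import *
fix([490,303,187],yt=0.064); c=cap('wrist','w13')
E
```

```text
time_s: 14.42
position: [493.0, 303.3, 272.8]
eef_rot: [-2.153, -2.28, -0.024]
contact_force: [0.9, 0.3, -0.4]
grip_width: 85.5
t 14.425 pos [493.  303.3 272.8] F [ 0.9  0.3 -0.4] w 85.5356715984136
[[-0.057  0.998  0.007]
 [ 0.998  0.057  0.015]
 [ 0.015  0.007 -1.   ]] q [-0.86  0.31  0.31  1.78 -0.12  1.05 -0.44]
shift cm [-0.14 -0.36  8.57] rot [ 0.007 -0.015 -0.007]
```

View pics/w13.png

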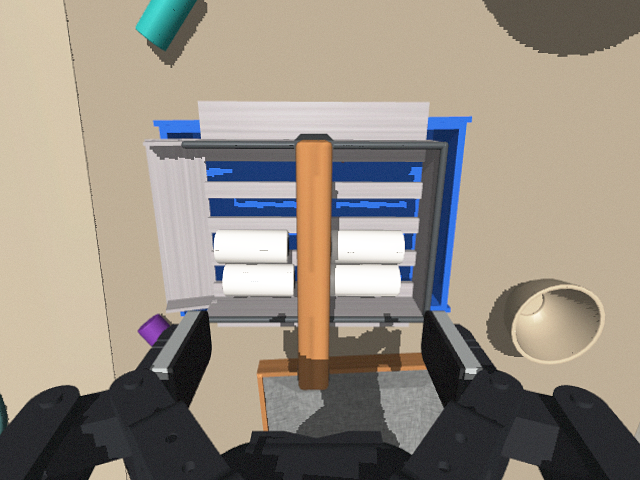

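```bash
python3 -m handwheel '0 -5 -2 0.007 -0.015 0 1; 0 -5 0 0 0 0 1; 0 0 0 0 0 0 1'
python3 - <<'E'
from h import *
fix([490,303,187],yt=0.064); c=cap('wrist','w14'); cap('side','s14')
a=cv2.resize(cv2.imread('pics/s14.png')[230:430,170:420],None,fx=3.2,fy=3,interpolation=cv2.INTER_CUBIC)
cv2.imwrite('pics/c14s.png',a)
E
```

```text
time_s: 14.85
position: [387.8, 295.6, 286.5]
eef_rot: [2.157, 2.284, -0.019]
contact_force: [0.3, -0.2, 0.4]
grip_width: 85.2
t 14.85 pos [387.8 295.6 286.5] F [ 0.3 -0.2  0.4] w 85.23586765266353
[[-0.057  0.998 -0.008]
 [ 0.998  0.057 -0.009]
 [-0.008 -0.009 -1.   ]] q [-0.98  0.15  0.28  1.95 -0.05  1.06 -0.62]
shift cm [ 0.24 10.34  9.86] rot [-0.009  0.008 -0.007]
```

View pics/w14.png

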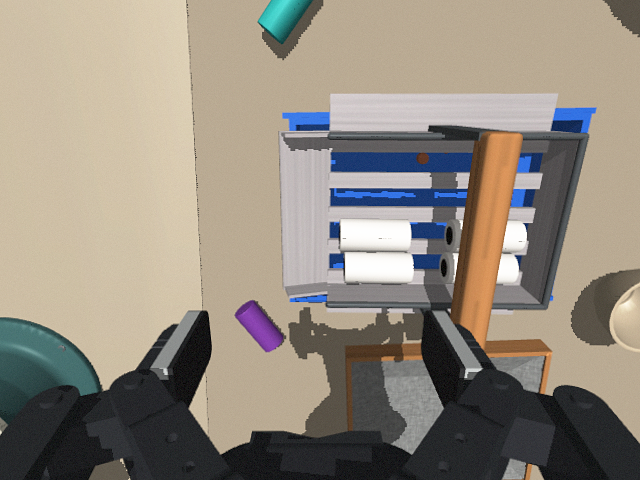

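View pics/c14s.png

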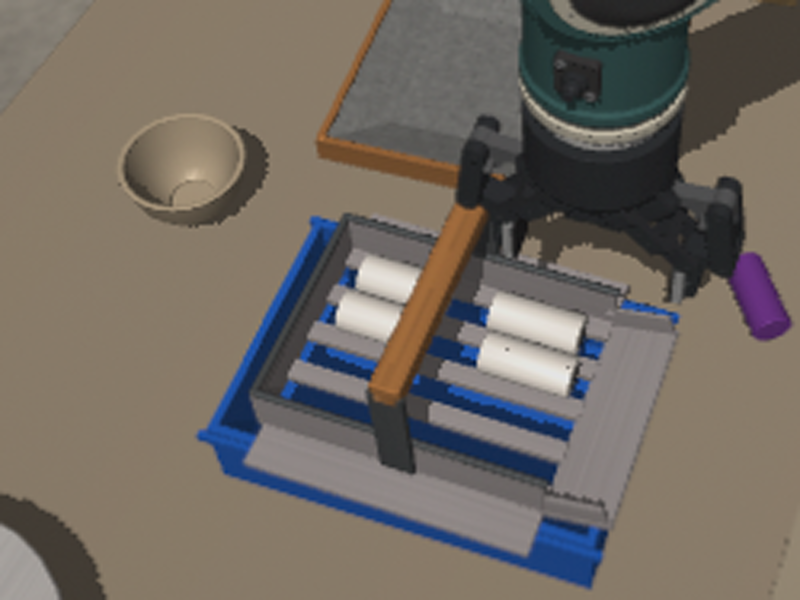

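Run:
```python
from h import *
cap('top','t14')
a=cv2.resize(cv2.imread('pics/t14.png')[180:330,150:280],None,fx=4.6,fy=4,interpolation=cv2.INTER_CUBIC)
cv2.imwrite('pics/c14t.png',a)
a=cv2.resize(cv2.imread('pics/w14.png')[80:330,270:610],None,fx=2.35,fy=2.35,interpolation=cv2.INTER_CUBIC)
cv2.imwrite('pics/c14w.png',a)
```

```text
(no output)
```

View pics/c14t.png

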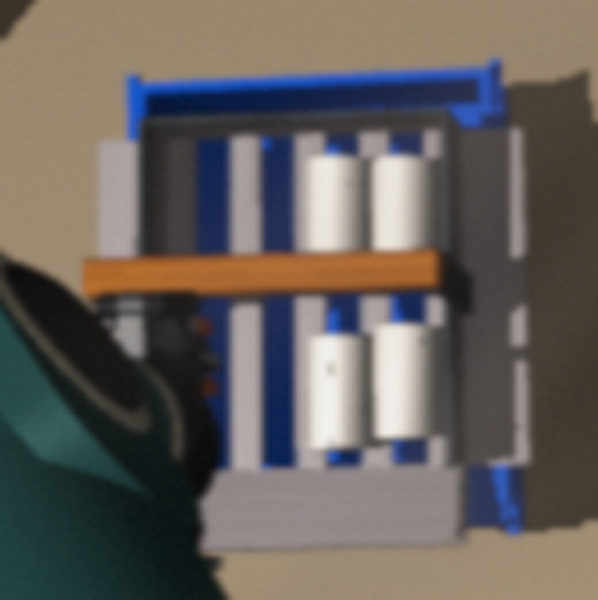

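View pics/c14w.png

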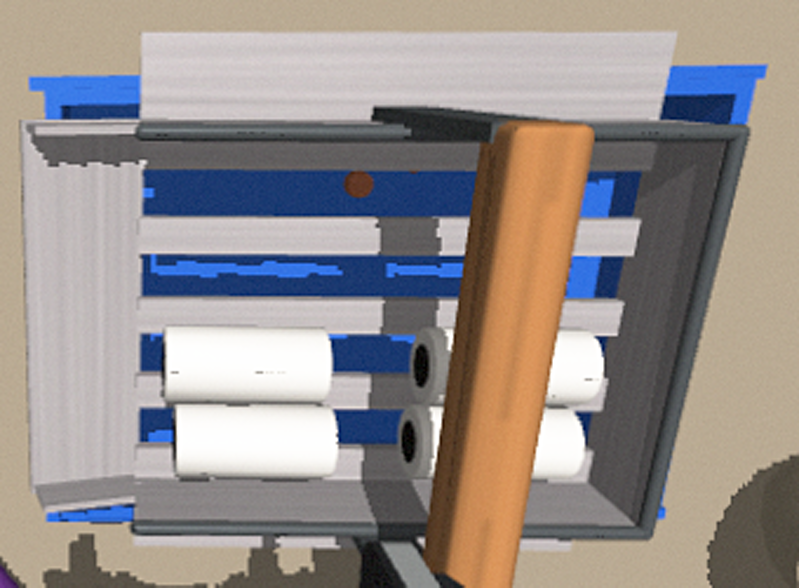

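Run:
```python
from h import *
a=cv2.resize(cv2.imread('pics/w13.png')[90:340,140:480],None,fx=2.35,fy=2.35,interpolation=cv2.INTER_CUBIC)
a=np.clip(a.astype(float)*1.6,0,255).astype(np.uint8)
cv2.imwrite('pics/c13w.png',a)
```

```text
(no output)
```

View pics/c13w.png

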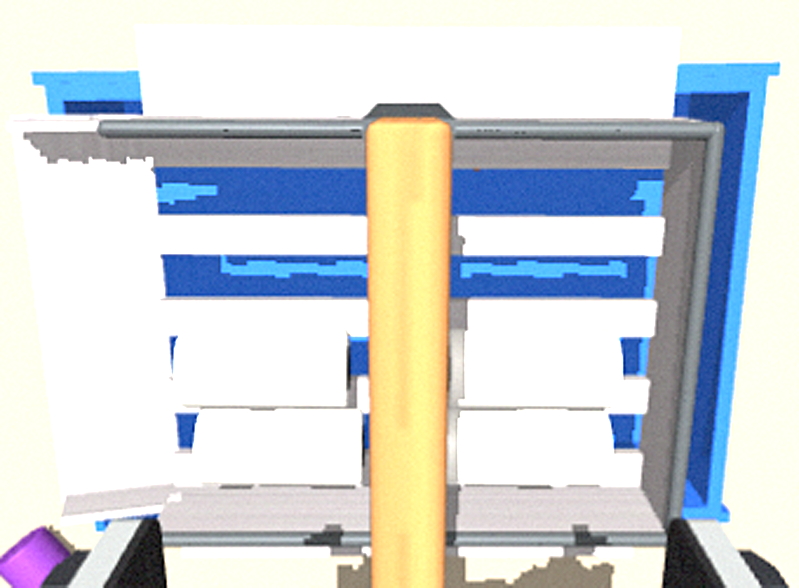

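```bash
python3 -m handwheel '-5 1 -1 -0.009 0.008 0 1; -5 1 -1 0 0 0 1; -5 1 -1 0 0 0 1; 0 0 0 0 0 0 1'
python3 - <<'E'
from h import *
fix([485,295,187],yt=0.064); c=cap('wrist','w15'); cap('top','t15')
a=cv2.resize(cv2.imread('pics/t15.png')[180:330,150:280],None,fx=4.6,fy=4,interpolation=cv2.INTER_CUBIC)
cv2.imwrite('pics/c15t.png',a)
E
```

```text
time_s: 15.5
position: [435.4, 141.7, 317.1]
eef_rot: [2.163, 2.27, 0.002]
contact_force: [0.2, 1.0, -0.3]
grip_width: 85.2
t 15.5 pos [435.4 141.7 317.1] F [ 0.2  1.  -0.3] w 85.19857460615388
[[-0.048  0.999  0.005]
 [ 0.999  0.048 -0.003]
 [-0.004  0.005 -1.   ]] q [-0.79  0.04  0.42  1.99 -0.01  1.11 -0.32]
shift cm [15.12  5.62 12.98] rot [ 0.005  0.004 -0.016]
```

View pics/w15.png

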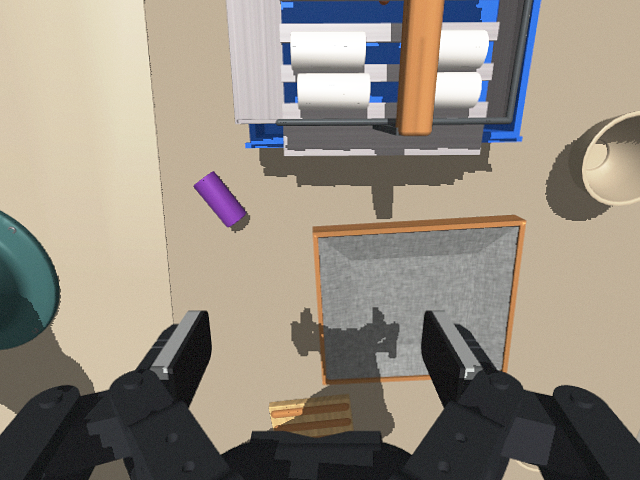

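View pics/c15t.png

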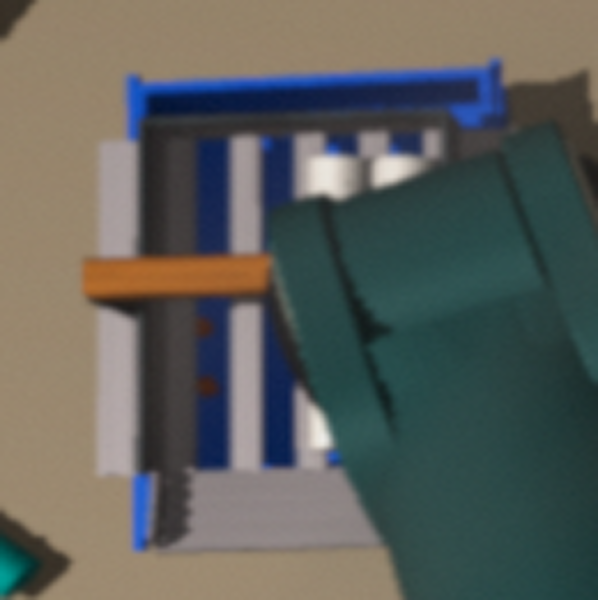

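Run:
```python
from h import *
t=load('t15');w=load('w15')
for p in [(205,327),(208,386)]:
    X=atz(t,150+p[0]/4.6,180+p[1]/4,11); print(X,proj(w,X))
print(atz(w,383,1,11),atz(w,383,1,86))
```

```text
[483.2 359.4  11. ] [373.6 -30. ]
[448.2 356.   11. ] [338.1 -27.9]
[495.4 333.7  11. ] [484.1 314.9  86. ]
```

```bash
python3 -m handwheel '5 1 0 0 0 -0.016 1; 3 1 0 0 0 0 1; 0 0 0 0 0 0 1'
python3 - <<'E'
from h import *
fix([485,295,187],yt=0.064); c=cap('wrist','w16')
a=cv2.resize(cv2.imread('pics/w16.png')[0:250,200:540],None,fx=2.35,fy=2.35,interpolation=cv2.INTER_CUBIC)
cv2.imwrite('pics/c16w.png',a)
E
```

```text
time_s: 15.98
position: [449.0, 231.9, 314.1]
eef_rot: [2.135, 2.299, -0.004]
contact_force: [-0.1, -0.5, 0.5]
grip_width: 85.2
t 15.975 pos [449.  231.9 314.1] F [-0.1 -0.5  0.5] w 85.15461308295943
[[-0.074  0.997  0.001]
 [ 0.997  0.074 -0.005]
 [-0.005  0.001 -1.   ]] q [-0.87  0.15  0.36  1.89 -0.05  1.12 -0.41]
shift cm [ 6.08  4.04 12.68] rot [0.001 0.005 0.01 ]
```

View pics/c16w.png

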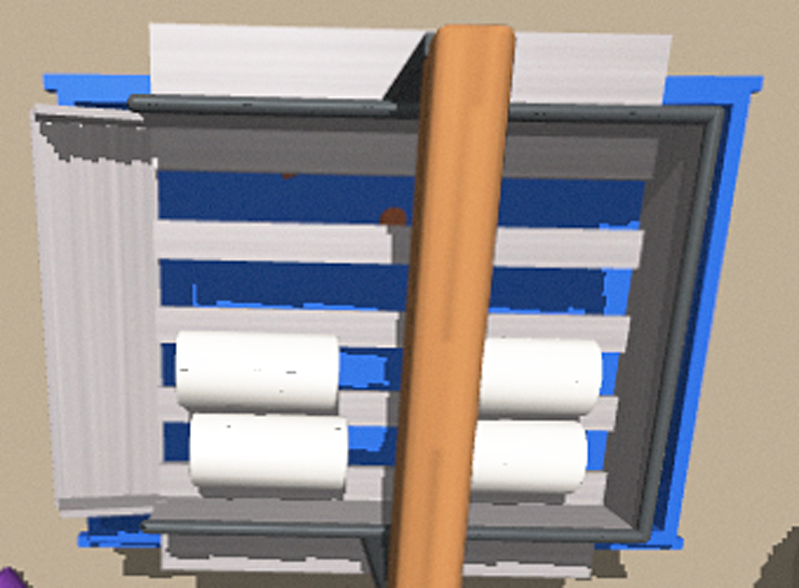

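Run:
```python
from h import *
c=load('w13')
P=[atz(c,*p,201) for p in [(296,142),(333,142),(299,388),(329,388)]]
print(*P, np.mean(P,0))
fix([np.mean(P,0)[0],np.mean(P,0)[1],225],yt=0.06)
```

```text
[478.4 372.1 201. ] [498.  373.2 201. ] [486.6 215.1 201. ] [506.4 216.1 201. ] [492.35  294.125 201.   ]
t 16.025 pos [448.8 230.6 314. ] F [-0.5  0.5 -0.1] w 85.22140291323011
[[-0.073  0.997  0.001]
 [ 0.997  0.073 -0.005]
 [-0.005  0.    -1.   ]] q [-0.87  0.15  0.36  1.89 -0.05  1.12 -0.41]
shift cm [6.06 4.8  8.87] rot [0.001 0.005 0.013]
```

```bash
python3 -m handwheel '3 2.4 4 0 0.005 0.013 1; 3 2.4 4 0 0 0 1; 0 0 0 0 0 0 1; 0 0 0 0 0 0 1'
python3 - <<'E'
from h import *
fix([492.4,294,185],yt=0.06)
E
```

```text
time_s: 16.52
position: [493.9, 292.6, 231.8]
eef_rot: [2.156, 2.284, -0.001]
contact_force: [-0.1, -0.4, 0.0]
grip_width: 85.5
t 16.525 pos [493.9 292.6 231.8] F [-0.1 -0.4  0. ] w 85.45360753080861
[[-0.057  0.998  0.   ]
 [ 0.998  0.057 -0.001]
 [-0.001  0.    -1.   ]] q [-0.86  0.36  0.34  1.83 -0.14  0.98 -0.41]
shift cm [ 0.15 -0.14  4.68] rot [ 0.     0.001 -0.002]
```

```bash
python3 -m handwheel '0.15 -0.14 2.4 0 0 0 1; 0 0 2.3 0 0 0 1; 0 0 0 0 0 0 1; 0 0 0 0 0 0 1'
python3 - <<'E'
from h import *
fix([492.4,294,184],yt=0.06)
E
```

```text
time_s: 17.02
position: [494.1, 291.5, 191.2]
eef_rot: [2.16, 2.278, 0.014]
contact_force: [0.8, 0.2, 0.5]
grip_width: 85.4
t 17.025 pos [494.1 291.5 191.2] F [0.8 0.2 0.5] w 85.35006921685223
[[-0.053  0.999  0.008]
 [ 0.999  0.053  0.005]
 [ 0.005  0.008 -1.   ]] q [-0.85  0.4   0.33  1.87 -0.16  0.89 -0.39]
shift cm [ 0.25 -0.16  0.72] rot [ 0.008 -0.005 -0.007]
```

```bash
python3 -m handwheel '0.25 -0.16 0.6 0.008 -0.005 -0.007 1; 0 0 0 0 0 0 1;0 0 0 0 0 0 -1; 0 0 0 0 0 0 -1; 0 0 0 0 0 0 -1; 0 0 0 0 0 0 -1;0 0 0 0 0 0 -1;0 0 0 0 0 0 -1; 0 0 -1 0 0 0 -1; 0 0 0 0 0 0 -1'
python3 - <<'E'
from h import *
fix([492.4,294,225],yt=0.06)
E
```

```text
time_s: 18.27
position: [491.9, 294.0, 196.7]
eef_rot: [-2.153, -2.287, 0.0]
contact_force: [0.3, 0.1, -6.7]
grip_width: 19.3
t 18.275 pos [491.9 294.  196.7] F [ 0.3  0.1 -6.7] w 19.33249691138806
[[-0.061  0.998 -0.   ]
 [ 0.998  0.061  0.   ]
 [ 0.    -0.    -1.   ]] q [-0.86  0.4   0.33  1.86 -0.16  0.91 -0.39]
shift cm [ 0.    0.05 -2.83] rot [-0.    -0.     0.001]
```

```bash
python3 -m handwheel '0 0 -1.5 0 0 0 -1; 0 0 -2 0 0 0 -1; 0 0 -2 0 0 0 -1; -1 0.4 -0.5 0 0 0 -1; -2 0.8 0 0 0 -0.01 -1; -2 0.8 0 0 0 -0.01 -1; -2.5 1 0 0 0 -0.01 -1; -2.5 1 0 0 0 -0.01 -1; -2.5 1 0 0 0 0 -1; -2.5 1 0 0 0 0 -1; -2.5 1 0 0 0 0 -1; -2 0.8 0 0 0 0 -1'
python3 - <<'E'
from h import *
fix([625,-5,255],yt=0.10); cap('wrist','w17'); cap('side','s17')
E
```

```text
time_s: 19.77
position: [586.9, 93.6, 256.9]
eef_rot: [-2.106, -2.329, 0.016]
contact_force: [0.3, 0.7, -6.3]
grip_width: 19.1
t 19.775 pos [586.9  93.6 256.9] F [ 0.3  0.7 -6.3] w 19.06808498991602
[[-0.101  0.995 -0.008]
 [ 0.995  0.101 -0.006]
 [-0.005 -0.009 -1.   ]] q [-0.54  0.38  0.42  1.75 -0.17  1.06  0.04]
shift cm [-10.19   2.8    0.22] rot [-0.009  0.005  0.001]
```

View pics/w17.png

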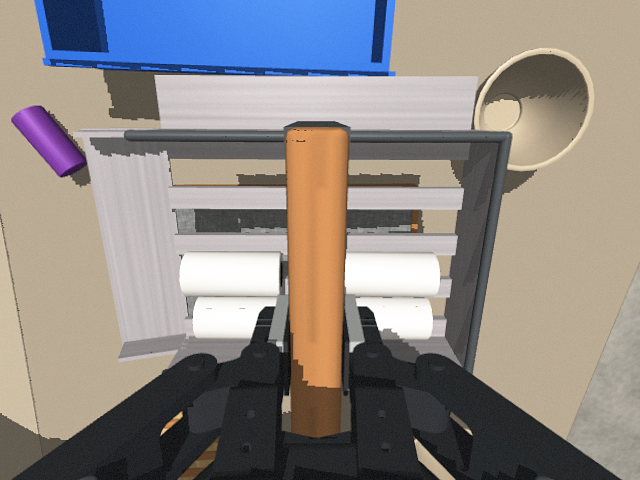

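View pics/s17.png

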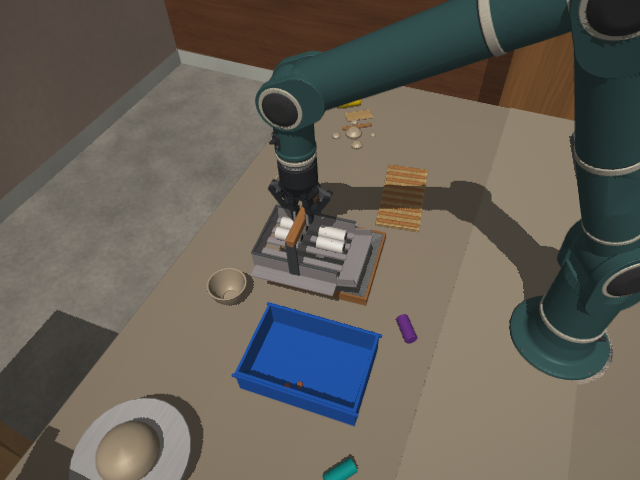

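Basket level with the four tubes, and the tub is uncovered with chips near (287,384) and (299,384). I'll enlarge the tub to count them.

Run:
```python
from h import *
cap('top','t17')
a=cv2.resize(cv2.imread('pics/t17.png')[185:325,165:275],None,fx=3.5,fy=3.5,interpolation=cv2.INTER_CUBIC)
b=cv2.resize(cv2.imread('pics/s17.png')[300:425,230:385],None,fx=2.6,fy=3.92,interpolation=cv2.INTER_CUBIC)
cv2.imwrite('pics/c17.png',np.hstack([a,b[:490]]))
```

```text
(no output)
```

View pics/c17.png

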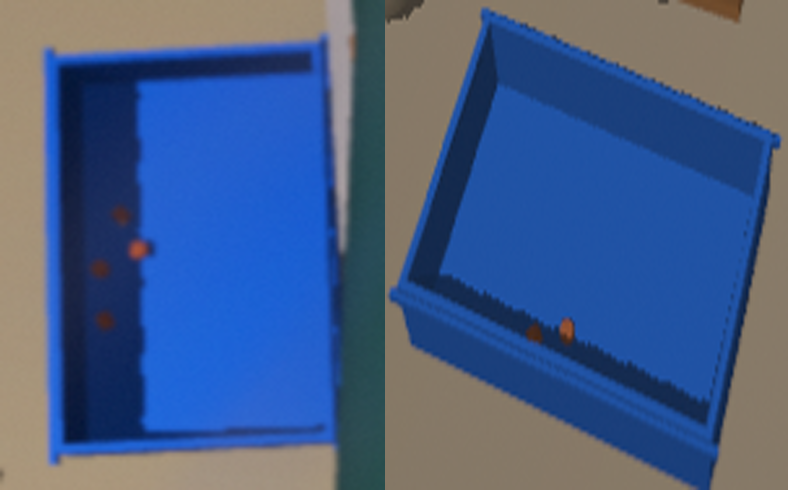

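View pics/t17.png

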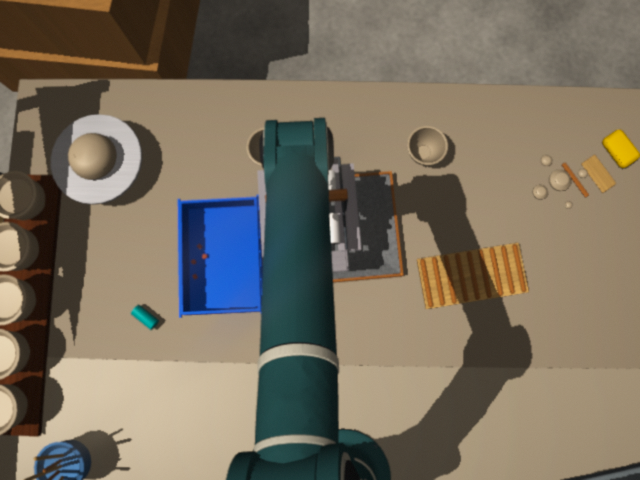

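```bash
python3 -m handwheel '-2.5 0.7 0 0 0.005 0 -1; -2.5 0.7 0 0 0 0 -1; -2.5 0.7 0 0 0 0 -1; -1.5 0.4 0 0 0 0 -1; 0 0 0 -0.05 0 0 -1; 0 0 0 -0.05 0 0 -1; 0 0 0 -0.05 0 0 -1; 0 0 0 -0.05 0 0 -1; 0 0 0 -0.05 0 0 -1; 0 0 0 -0.05 0 0 -1; 0 0 0 0 0 0 -1'
python3 - <<'E'
from h import *
th=0.3
fix([625,-5,235],yt=0.10); cap('wrist','w18'); cap('side','s18')
E
```

```text
time_s: 21.3
position: [613.9, 12.5, 251.4]
eef_rot: [1.963, 2.191, 0.318]
contact_force: [0.3, 0.6, -6.8]
grip_width: 19.4
t 21.3 pos [613.9  12.5 251.4] F [ 0.3  0.6 -6.8] w 19.367938037831262
[[-0.11   0.955  0.276]
 [ 0.994  0.104  0.038]
 [ 0.007  0.278 -0.961]] q [-0.42  0.28  0.43  1.92 -0.23  0.69  0.24]
shift cm [-1.87  0.43  1.82] rot [ 0.282 -0.009  0.01 ]
```

View pics/w18.png

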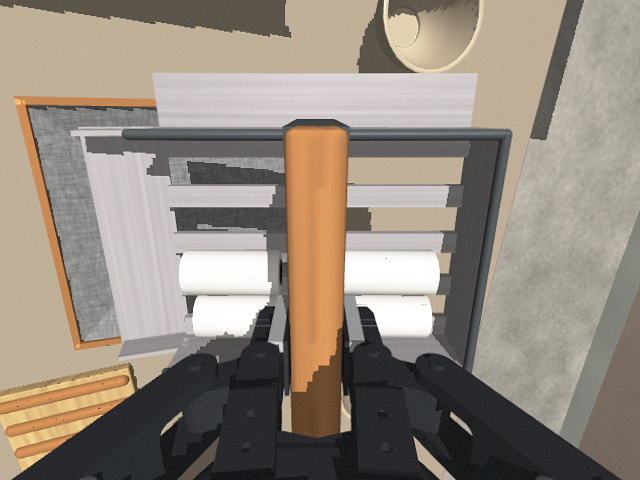

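View pics/s18.png

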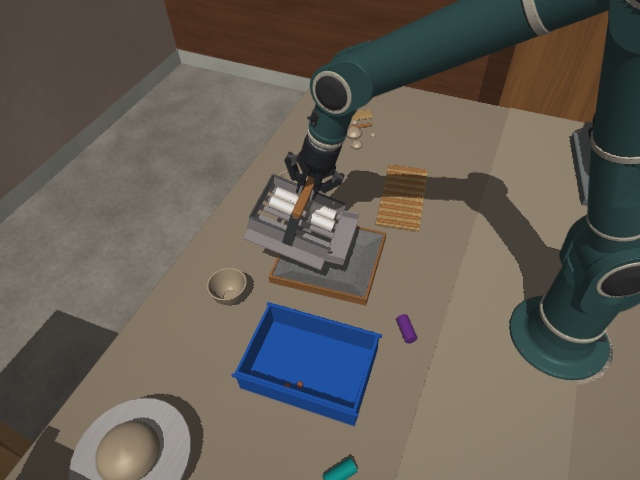

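```bash
python3 -m handwheel '0 1 0.3 -0.04 0 0 -1; 0 0.9 0.3 -0.04 0 0 -1; 0 0 0 -0.04 0 0 -1; 0 0 0 -0.04 0 0 -1; 0 0 0 0 0 0 -1'
python3 - <<'E'
from h import *
fix([635,12,215],yt=0.10); cap('wrist','w19')
E
```

```text
time_s: 22.02
position: [635.8, 16.3, 250.6]
eef_rot: [1.876, 2.099, 0.476]
contact_force: [-0.7, -0.4, -6.2]
grip_width: 18.7
t 22.025 pos [635.8  16.3 250.6] F [-0.7 -0.4 -6.2] w 18.74657727611417
[[-0.113  0.9    0.422]
 [ 0.994  0.099  0.054]
 [ 0.007  0.425 -0.905]] q [-0.4   0.26  0.39  1.99 -0.29  0.49  0.3 ]
shift cm [-0.44 -1.63  3.16] rot [ 0.439 -0.01   0.012]
```

View pics/w19.png

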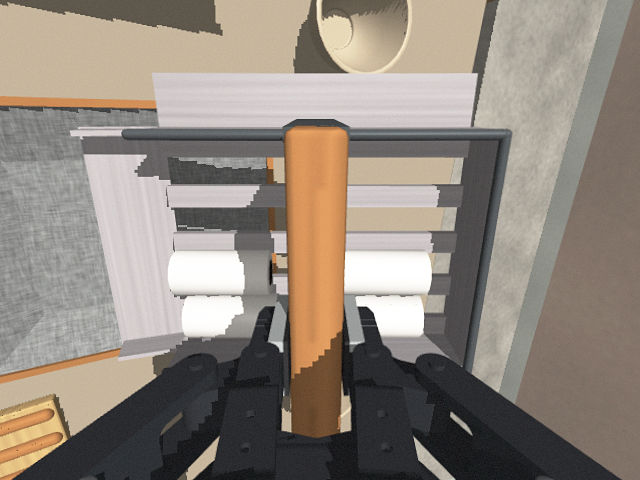

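```bash
python3 -m handwheel '0 -0.5 1.1 -0.04 0 0 -1; 0 -0.5 1.1 -0.04 0 0 -1; 0 0 0 -0.04 0 0 -1; 0 0 0 0 0 0 -1'
python3 - <<'E'
from h import *
fix([635,12,215],yt=0.10); cap('wrist','w20'); cap('side','s20')
E
```

```text
time_s: 22.58
position: [638.8, 17.8, 226.3]
eef_rot: [1.808, 2.025, 0.589]
contact_force: [0.2, -0.1, -5.2]
grip_width: 18.9
t 22.575 pos [638.8  17.8 226.3] F [ 0.2 -0.1 -5.2] w 18.866144671580912
[[-0.115  0.842  0.526]
 [ 0.993  0.094  0.068]
 [ 0.008  0.531 -0.848]] q [-0.3   0.27  0.27  2.08 -0.43  0.26  0.45]
shift cm [-0.54 -0.97  0.71] rot [ 0.559 -0.012  0.013]
```

View pics/w20.png

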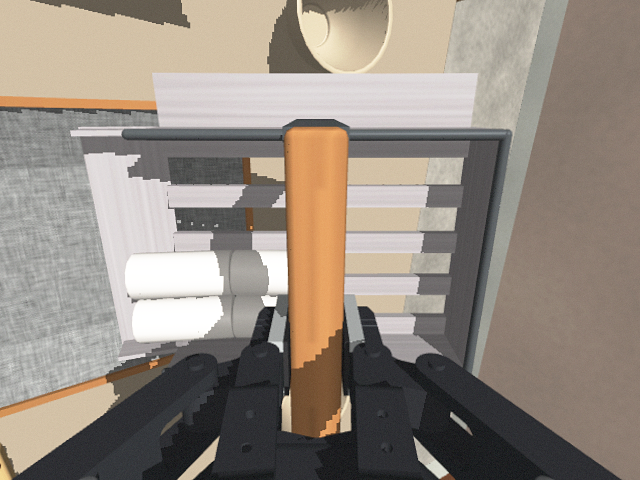

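View pics/s20.png

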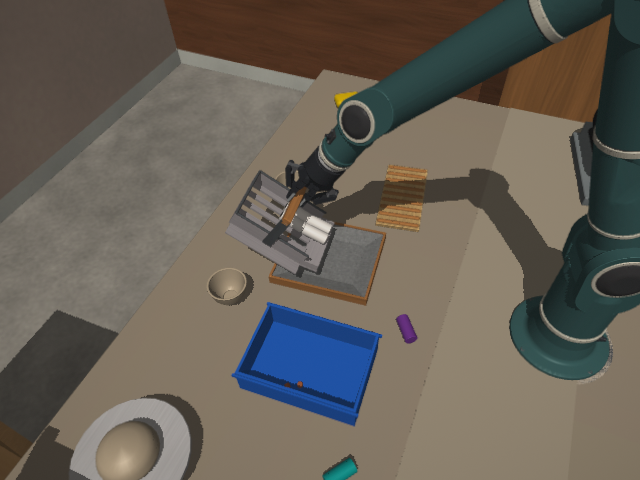

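```bash
python3 -m handwheel '0 0.9 1.4 0 0 0 -1; 0 0.9 1.4 0 0 0 -1; 0 0 0 -0.03 0 0 -1; 0 0 0 -0.03 0 0 -1; 0 0 0 0 0 0 -1'
python3 - <<'E'
from h import *
fix([665,12,208],yt=0.10); cap('wrist','w21'); cap('side','s21')
E
```

```text
time_s: 23.3
position: [678.4, 22.9, 213.7]
eef_rot: [1.766, 1.981, 0.649]
contact_force: [0.3, 0.4, -4.9]
grip_width: 18.9
t 23.3 pos [678.4  22.9 213.7] F [ 0.3  0.4 -4.9] w 18.927873656664378
[[-0.116  0.804  0.583]
 [ 0.993  0.091  0.073]
 [ 0.006  0.588 -0.809]] q [-0.19  0.34  0.15  2.04 -0.55  0.16  0.57]
shift cm [-0.93 -1.51 -0.4 ] rot [ 0.629 -0.011  0.014]
```

View pics/w21.png

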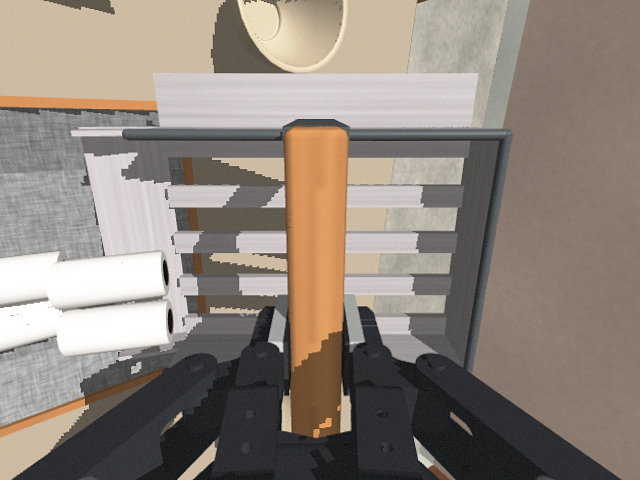

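View pics/s21.png

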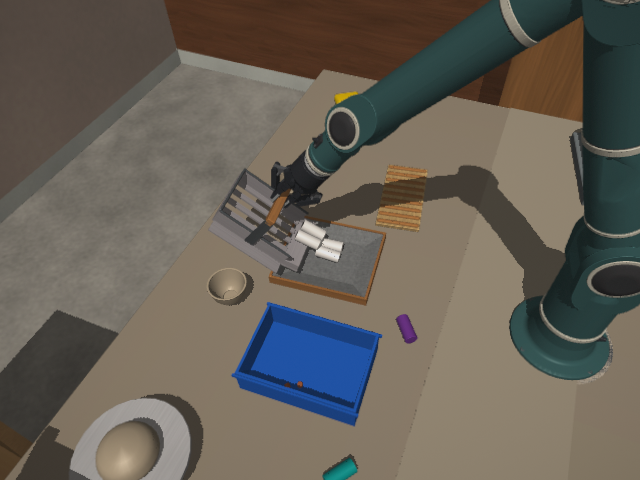

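```bash
python3 -m handwheel '0 0 0 0 0 0 -1; 0 0 0 0 0 0 -1; 0 0 0 0 0 0 -1'
python3 - <<'E'
from h import *
st(); cap('wrist','w22'); cap('side','s22')
a=cv2.resize(cv2.imread('pics/s22.png')[150:310,200:400],None,fx=4,fy=3.7,interpolation=cv2.INTER_CUBIC)
cv2.imwrite('pics/c22s.png',a)
E
```

```text
time_s: 23.78
position: [679.5, 23.0, 214.8]
eef_rot: [1.764, 1.981, 0.65]
contact_force: [0.4, 0.5, -3.7]
grip_width: 18.7
t 23.775 pos [679.5  23.  214.8] F [ 0.4  0.5 -3.7] w 18.73263952977775
[[-0.117  0.803  0.584]
 [ 0.993  0.092  0.073]
 [ 0.005  0.589 -0.808]] q [-0.2   0.34  0.15  2.04 -0.55  0.16  0.57]
```

View pics/w22.png

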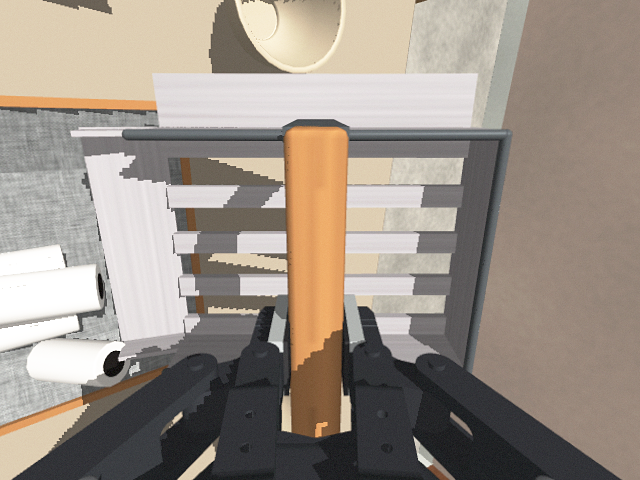

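View pics/c22s.png

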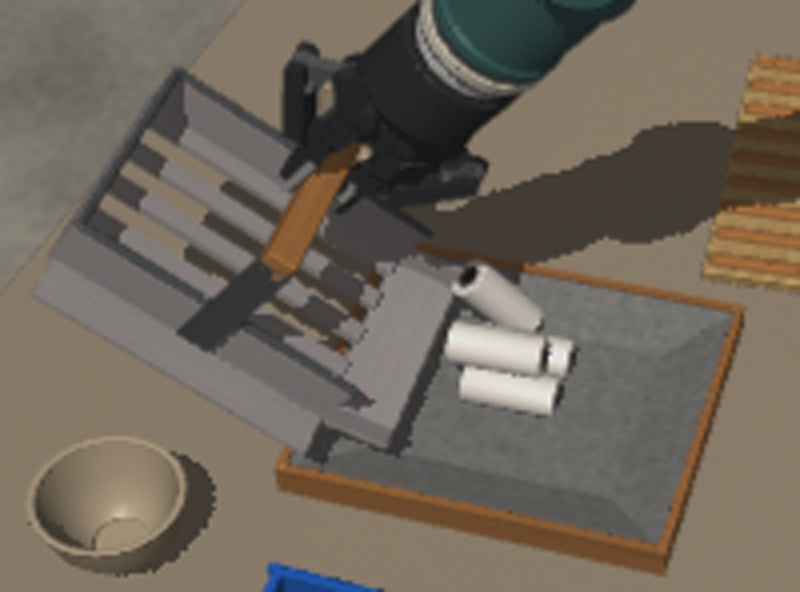

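```bash
python3 -m handwheel '0 0.6 -0.8 0 0 0 -1; 0 1.5 -2 0 0 0 -1; 0 1.5 -2 0 0 0 -1; 0 1.5 -2 0 0 0 -1; 0 0 0 0.1 0 0 -1; 0 0 0 0.1 0 0 -1; 0 0 0 0.1 0 0 -1; 0 0 0 0.1 0 0 -1; 0 0 0 0.1 0 0 -1; 0 0 0 0.1 0 0 -1;0 0 0 0 0 0 -1'
python3 - <<'E'
from h import *
fix([493,294,275],yt=0.065); cap('wrist','w23'); cap('side','s23')
E
```

```text
time_s: 25.25
position: [682.5, 22.5, 314.6]
eef_rot: [2.079, 2.333, 0.035]
contact_force: [-0.4, -0.5, -3.4]
grip_width: 19.2
t 25.25 pos [682.5  22.5 314.6] F [-0.4 -0.5 -3.4] w 19.169933583284642
[[-0.115  0.993  0.027]
 [ 0.993  0.114  0.006]
 [ 0.002  0.028 -1.   ]] q [-0.42  0.48  0.5   1.49 -0.25  1.21  0.22]
shift cm [ 29.13 -15.83   3.6 ] rot [ 0.028 -0.003  0.05 ]
```

View pics/w23.png

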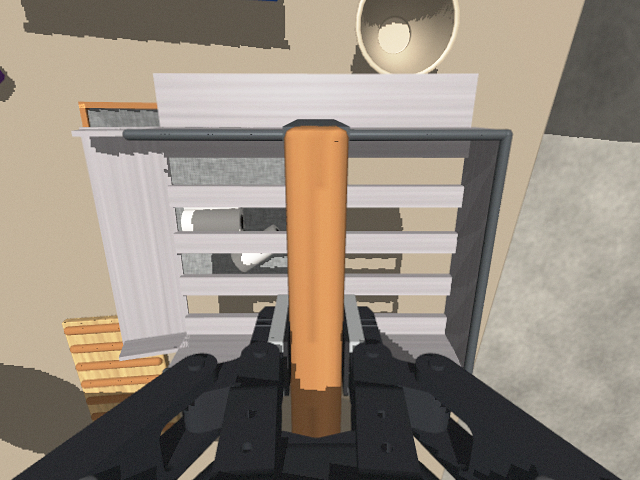

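View pics/s23.png

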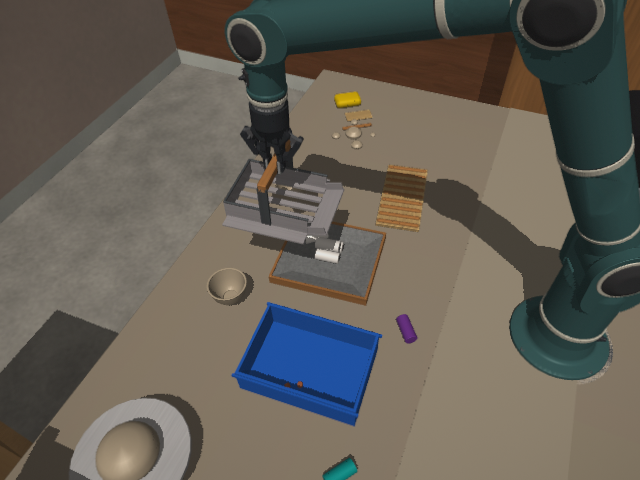

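```bash
python3 -m handwheel '2 -1.1 0 0.028 -0.003 0 -1; 3.6 -1.9 0 0 0 0.02 -1; 3.6 -1.9 0.5 0 0 0.02 -1; 3.6 -1.9 0.5 0 0 0.01 -1; 3.6 -1.9 0.5 0 0 0 -1; 3.6 -1.9 0.5 0 0 0 -1; 3.6 -1.9 0.5 0 0 0 -1; 3 -1.6 0.5 0 0 0 -1; 2 -1.1 0 0 0 0 -1; 0 0 0 0 0 0 -1;0 0 0 0 0 0 -1'
python3 - <<'E'
from h import *
fix([493,293,225],yt=0.065)
E
```

```text
time_s: 26.72
position: [487.6, 312.0, 289.1]
eef_rot: [-2.136, -2.295, -0.016]
contact_force: [-0.3, -0.5, -2.6]
grip_width: 19.1
t 26.725 pos [487.6 312.  289.1] F [-0.3 -0.5 -2.6] w 19.09725328103608
[[-0.072  0.997  0.002]
 [ 0.997  0.072  0.012]
 [ 0.012  0.003 -1.   ]] q [-0.95  0.31  0.41  1.76 -0.15  1.09 -0.42]
shift cm [-2.01  0.39  6.39] rot [ 0.003 -0.012  0.007]
```

```bash
python3 -m handwheel '-1 0.2 1 0.003 -0.012 0.007 -1; -1 0.2 2 0 0 0 -1; 0 0 2 0 0 0 -1; 0 0 1.2 0 0 0 -1; 0 0 0 0 0 0 -1'
python3 - <<'E'
from h import *
fix([493,293,186],yt=0.065)
E
```

```text
time_s: 27.35
position: [495.8, 284.4, 224.1]
eef_rot: [2.158, 2.279, -0.004]
contact_force: [-0.5, -0.9, -2.8]
grip_width: 19.2
t 27.35 pos [495.8 284.4 224.1] F [-0.5 -0.9 -2.8] w 19.176482868147747
[[-0.055  0.999  0.001]
 [ 0.999  0.055 -0.004]
 [-0.004  0.001 -1.   ]] q [-0.91  0.37  0.41  1.84 -0.17  0.97 -0.37]
shift cm [ 0.89 -0.23  3.8 ] rot [ 0.001  0.004 -0.01 ]
```

```bash
python3 -m handwheel '0.8 -0.2 1 0.001 0.004 -0.01 -1; 0 0 1 0 0 0 -1; 0 0 0.7 0 0 0 -1; 0 0 0 0 0 0 -1;0 0 0 0 0 0 -1'
python3 - <<'E'
from h import *
fix([493,293,186],yt=0.065)
E
```

```text
time_s: 27.98
position: [494.1, 293.3, 196.4]
eef_rot: [2.147, 2.293, 0.003]
contact_force: [0.4, -0.6, -2.6]
grip_width: 19.0
t 27.975 pos [494.1 293.3 196.4] F [ 0.4 -0.6 -2.6] w 18.993438108455113
[[-0.066  0.998  0.001]
 [ 0.998  0.066  0.001]
 [ 0.001  0.002 -1.   ]] q [-0.9   0.41  0.39  1.86 -0.19  0.91 -0.36]
shift cm [-0.03 -0.11  1.04] rot [ 0.002 -0.001  0.001]
```

```bash
python3 -m handwheel '0 0 0.5 0 0 0 -1; 0 0 0.3 0 0 0 -1; 0 0 0.2 0 0 0 -1; 0 0 0 0 0 0 -1'
python3 - <<'E'
from h import *
fix([493,293,186],yt=0.065); cap('side','s24')
a=cv2.resize(cv2.imread('pics/s24.png')[230:430,170:420],None,fx=3.2,fy=3,interpolation=cv2.INTER_CUBIC)
cv2.imwrite('pics/c24s.png',a)
E
```

```text
time_s: 28.48
position: [494.6, 294.3, 188.0]
eef_rot: [-2.147, -2.293, -0.007]
contact_force: [-0.9, -0.3, -2.1]
grip_width: 18.8
t 28.475 pos [494.6 294.3 188. ] F [-0.9 -0.3 -2.1] w 18.83600618636984
[[-0.066  0.998  0.003]
 [ 0.998  0.066  0.003]
 [ 0.003  0.003 -1.   ]] q [-0.9   0.42  0.39  1.86 -0.2   0.89 -0.35]
shift cm [-0.12 -0.17  0.2 ] rot [ 0.003 -0.003  0.001]
```

View pics/c24s.png

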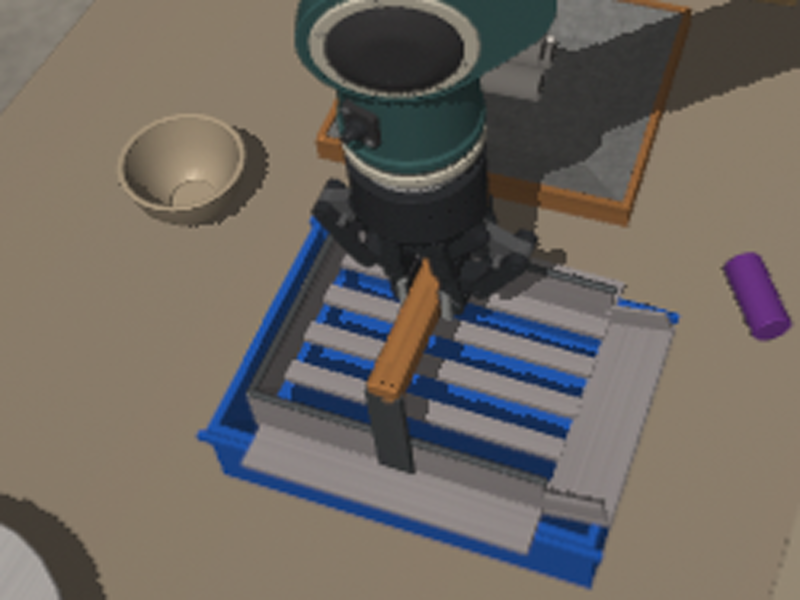

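Basket back across the tub. I'll lower the last 2 mm, release and rise.

```bash
python3 -m handwheel '0 0 0.2 0 0 0 -1; 0 0 0.1 0 0 0 -1; 0 0 0 0 0 0 1; 0 0 0 0 0 0 1; 0 0 0 0 0 0 1;0 0 0 0 0 0 1; 0 0 0 0 0 0 1; 0 0 -4 0 0 0 1; 0 0 -4 0 0 0 1; 0 0 -2 0 0 0 1; 0 0 0 0 0 0 1'
python3 - <<'E'
from h import *
fix([570,-90,300],yt=0.1); cap('wrist','w25')
E
```

```text
time_s: 29.9
position: [495.0, 294.1, 289.8]
eef_rot: [-2.147, -2.293, -0.009]
contact_force: [-0.6, -0.8, 0.4]
grip_width: 85.6
t 29.9 pos [495.  294.1 289.8] F [-0.6 -0.8  0.4] w 85.59024564551295
[[-0.066  0.998  0.004]
 [ 0.998  0.066  0.005]
 [ 0.005  0.004 -1.   ]] q [-0.93  0.3   0.42  1.77 -0.14  1.09 -0.4 ]
shift cm [-38.81   4.96  -1.18] rot [ 0.004 -0.004 -0.034]
```

View pics/w25.png

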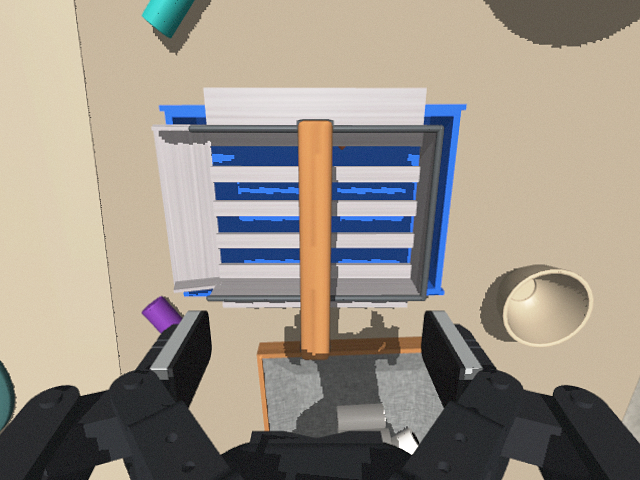

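```bash
python3 -m handwheel '-4.8 0.6 -0.5 0 0 -0.034 1; -4.8 0.6 -0.5 0 0 0 1; -4.8 0.6 0 0 0 0 1; -4.8 0.6 0 0 0 0 1; -4.8 0.6 0 0 0 0 1; -4.8 0.6 0 0 0 0 1; -4.8 0.6 0 0 0 0 1; -4 0.6 0 0 0 0 1; 0 0 0 0 0 0 1; 0 0 0 0 0 0 1'
python3 - <<'E'
from h import *
fix([570,-90,300],yt=0.1); cap('wrist','w26'); cap('top','t26'); cap('side','s26')
E
```

```text
time_s: 31.2
position: [575.0, -85.7, 282.6]
eef_rot: [-2.094, -2.325, 0.024]
contact_force: [0.9, 0.1, 1.1]
grip_width: 85.4
t 31.2 pos [575.  -85.7 282.6] F [0.9 0.1 1.1] w 85.42780039683905
[[-0.105  0.994 -0.019]
 [ 0.995  0.104 -0.003]
 [-0.001 -0.02  -1.   ]] q [-0.38  0.35  0.59  1.75 -0.21  1.12  0.39]
shift cm [-0.38 -0.58 -1.73] rot [-0.02   0.001  0.005]
```

View pics/w26.png

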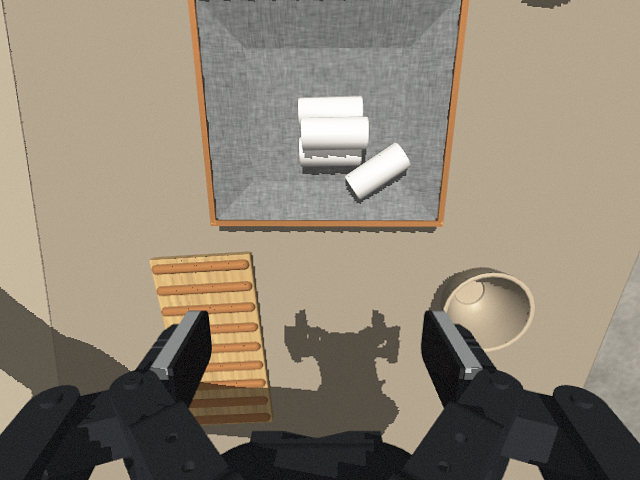

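View pics/s26.png

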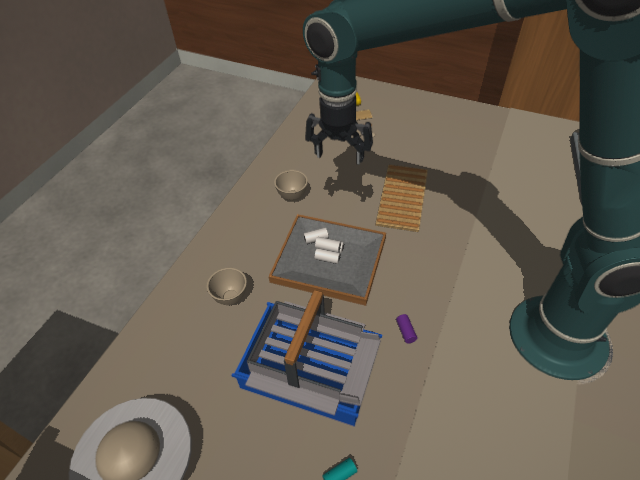

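Run:
```python
from h import *
w=load('w26');s=load('s26')
a=cv2.resize(cv2.imread('pics/w26.png')[70:230,260:450],None,fx=4,fy=3.7,interpolation=cv2.INTER_CUBIC)
cv2.imwrite('pics/c26.png',a)
a=cv2.resize(cv2.imread('pics/s26.png')[215:305,265:390],None,fx=6,fy=6,interpolation=cv2.INTER_CUBIC)
cv2.imwrite('pics/c26s.png',a)
P=[atz(w,*p,12)[:2] for p in [(150,261),(251,253),(271,424)]]; print('rack',P)
P=[atz(w,*p,26)[:2] for p in [(210,226),(442,224),(467,0),(190,0)]]; print('tray',P)
```

```text
rack [array([ 383.7, -187.9]), array([ 501.3, -164.7]), array([ 541.1, -413.2])]
tray [array([ 457.4, -132.3]), array([ 707.8, -102.5]), array([684.8, 104.1]), array([437.7,  79.7])]
```

View pics/c26.png

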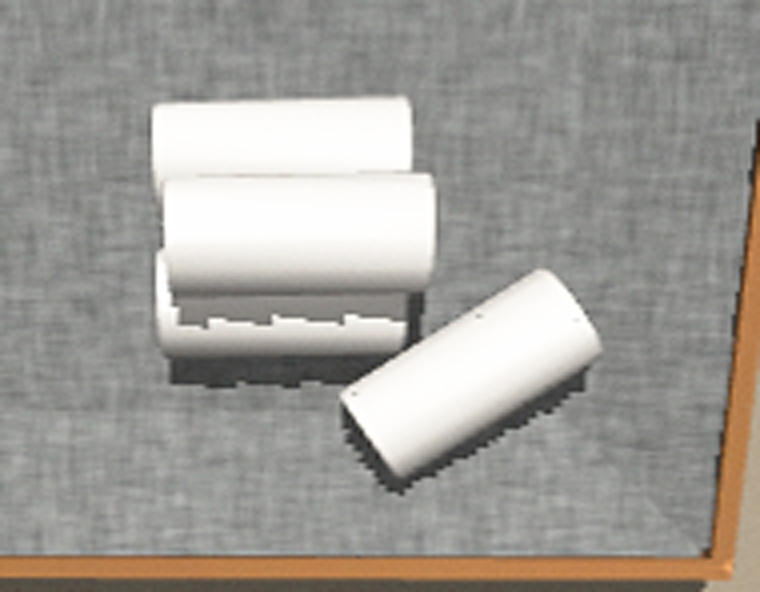

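View pics/c26s.png

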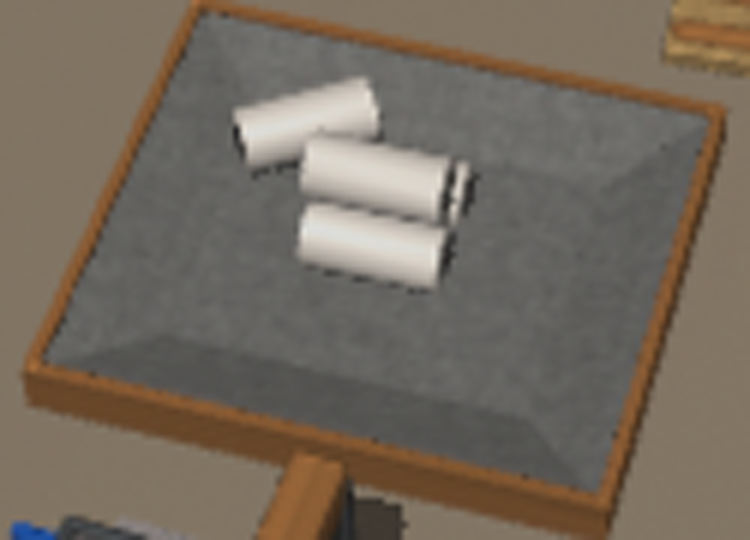

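Run:
```python
from h import *
w=load('w26');s=load('s26')
for n,a,b in [('B',(335,133),(328,245.3)),('A',(330.5,111.3),(327,256.2)),('D',(378,171.9),(316.3,235.3))]:
    print(n,tri(w,a,s,b))
f=lambda x,y:(260+x/4,70+y/3.7)
for z in (46,50): print('B ends',atz(w,*f(165,238),z),atz(w,*f(436,231),z))
print('A',atz(w,330.5,111.3,23),'C',atz(w,330.8,151,23),'D',atz(w,378,172,23))
# D axis: edges
print('D axis',atz(w,*f(372,437),23),atz(w,*f(574,309),23))
```

```text
B (array([581.5, -19.9,  40.2]), 0.6)
A (array([ 5.758e+02, -3.000e-01,  2.040e+01]), 1.9)
D (array([631.4, -55.3,  19.8]), 0.4)
B ends [549.2 -24.3  46. ] [613.  -15.9  46. ]
B ends [549.4 -24.1  50. ] [612.5 -15.7  50. ]
A [574.9  -0.7  23. ] C [579.7 -38.8  23. ] D [631.1 -54.9  23. ]
D axis [607.6 -74.5  23. ] [654.  -33.6  23. ]
```

```bash
python3 -m handwheel '0 0 0 -0.02 0 0.18 0.3; 0 0 0 0 0 0.18 0.3; 0 0 0 0 0 0.18 0.3; 0 0 0 0 0 0.18 0.3; 0 0 0 0 0 0.18 0.3; 0 0 0 0 0 0.18 0.3; 0 0 0 0 0 0.18 0.3; 0 0 0 0 0 0.18 0.3; 0 0 0 0 0 0.1 0.3; 0 0 0 0 0 0 0.3;0 0 0 0 0 0 0.3'
python3 - <<'E'
from h import *
fix([581,-20,150],yt=-1.44)
E
```

```text
time_s: 32.72
position: [575.4, -69.3, 283.1]
eef_rot: [-3.132, -0.176, -0.005]
contact_force: [0.3, -0.8, 0.2]
grip_width: 55.5
t 32.725 pos [575.4 -69.3 283.1] F [ 0.3 -0.8  0.2] w 55.47595756368305
[[ 0.994  0.112  0.003]
 [ 0.112 -0.994  0.005]
 [ 0.004 -0.004 -1.   ]] q [-0.64  0.41  0.93  1.79 -0.37  1.13 -1.05]
shift cm [ 1.05 -4.78 13.34] rot [-0.004 -0.004 -0.019]
```

```bash
python3 -m handwheel '0.5 -2.4 3 -0.004 -0.004 -0.019 0.3; 0.5 -2.4 3 0 0 0 0.3; 0 0 4 0 0 0 0.3; 0 0 3 0 0 0 0.3; 0 0 0 0 0 0 0.3; 0 0 0 0 0 0 0.3'
python3 - <<'E'
from h import *
fix([581,-20,54],yt=-1.44); cap('wrist','w27'); cap('side','s27')
E
```

```text
time_s: 33.48
position: [581.8, -16.8, 152.1]
eef_rot: [-3.131, -0.223, -0.008]
contact_force: [0.9, -0.2, 0.2]
grip_width: 55.3
t 33.475 pos [581.8 -16.8 152.1] F [ 0.9 -0.2  0.2] w 55.258458250602246
[[ 0.99   0.142  0.005]
 [ 0.142 -0.99   0.003]
 [ 0.005 -0.002 -1.   ]] q [-0.62  0.57  0.8   1.89 -0.52  0.89 -1.  ]
shift cm [-0.18  0.32  9.81] rot [-0.002 -0.005  0.011]
```

View pics/w27.png

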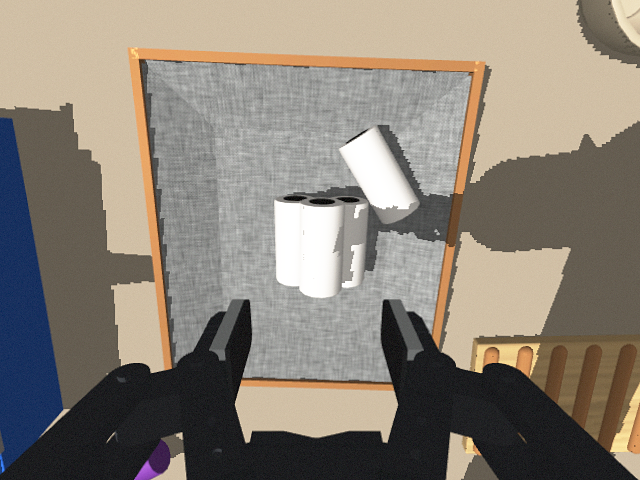

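Run:
```python
from h import *
w=load('w27')
for z in (44,48): print(atz(w,321,248,z),atz(w,322,203,z+5),atz(w,320,293,z))
```

```text
[577.6 -20.4  44. ] [610.  -16.3  49. ] [543.8 -24.7  44. ]
[579.  -20.2  48. ] [610.9 -16.1  53. ] [545.8 -24.3  48. ]
```

```bash
python3 -m handwheel '-0.2 0.32 3 0 -0.005 0.011 0.3; 0 0 3 0 0 0 0.3; 0 0 2 0 0 0 0.3; 0 0 0.8 0 0 0 0.3; 0 0 0 0 0 0 0.3; 0 0 0 0 0 0 0.3'
python3 - <<'E'
from h import *
fix([580,-20.3,54],yt=-1.44); cap('wrist','w28')
E
```

```text
time_s: 34.33
position: [586.1, -19.9, 68.6]
eef_rot: [-3.131, -0.207, -0.021]
contact_force: [-0.3, -0.4, 0.5]
grip_width: 55.6
t 34.325 pos [586.1 -19.9  68.6] F [-0.3 -0.4  0.5] w 55.55702574794314
[[ 0.991  0.132  0.013]
 [ 0.132 -0.991  0.005]
 [ 0.013 -0.003 -1.   ]] q [-0.54  0.69  0.69  1.92 -0.64  0.75 -0.91]
shift cm [-0.63 -0.03  1.45] rot [-0.003 -0.013  0.001]
```

View pics/w28.png

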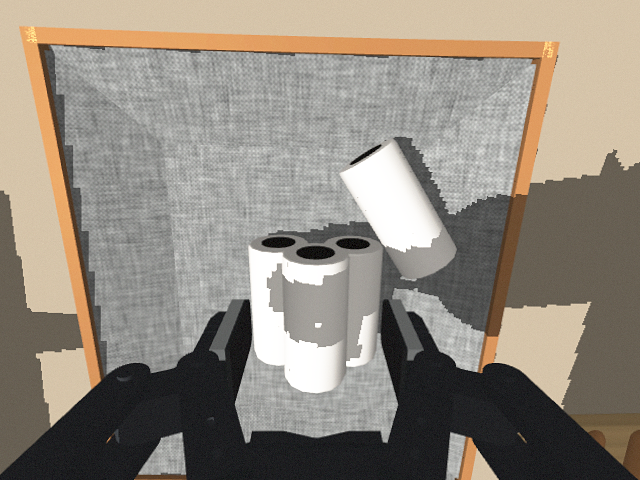

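```bash
python3 -m handwheel '-0.5 0 0.8 0 -0.013 0 0.3; 0 0 0.7 0 0 0 0.3; 0 0 0 0 0 0 0.3; 0 0 0 0 0 0 0.3'
python3 - <<'E'
from h import *
fix([580,-20.3,54],yt=-1.44)
E
```

```text
time_s: 34.88
position: [581.4, -20.3, 53.3]
eef_rot: [-3.131, -0.208, -0.001]
contact_force: [0.7, 0.3, -0.7]
grip_width: 55.7
t 34.875 pos [581.4 -20.3  53.3] F [ 0.7  0.3 -0.7] w 55.650631252671474
[[ 0.991  0.132  0.   ]
 [ 0.132 -0.991  0.003]
 [ 0.001 -0.003 -1.   ]] q [-0.53  0.71  0.68  1.92 -0.66  0.74 -0.9 ]
shift cm [-0.14 -0.01 -0.07] rot [-0.003 -0.001  0.002]
```

```bash
python3 -m handwheel '0 0 0 0 0 0 -1; 0 0 0 0 0 0 -1; 0 0 0 0 0 0 -1; 0 0 0 0 0 0 -1; 0 0 0 0 0 0 -1; 0 0 -2 0 0 0 -1; 0 0 -3 0 0 0 -1; 0 0 -3 0 0 0 -1; 0 0 0 0 0 0 -1'
python3 - <<'E'
from h import *
fix([580,-20.3,54],yt=-1.44); cap('wrist','w29')
E
```

```text
time_s: 36.0
position: [582.0, -21.3, 139.2]
eef_rot: [-3.132, -0.206, -0.004]
contact_force: [0.9, -1.6, -0.4]
grip_width: 27.8
t 36.0 pos [582.  -21.3 139.2] F [ 0.9 -1.6 -0.4] w 27.83478474513977
[[ 0.991  0.131  0.002]
 [ 0.131 -0.991  0.003]
 [ 0.003 -0.003 -1.   ]] q [-0.6   0.59  0.79  1.9  -0.54  0.88 -0.98]
shift cm [-0.21 -0.1   8.52] rot [-0.003 -0.003  0.001]
```

View pics/w29.png

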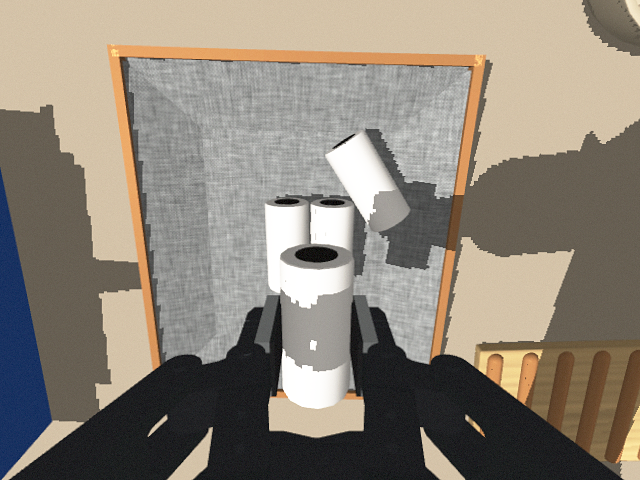

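```bash
python3 -m handwheel '-0.9 2 0 0 0 -0.033 -1; -1.9 4.5 0 0 0 0 -1; -1.9 4.5 0 0 0 0 -1; -1.9 4.5 0 0 0 0 -1; -1.9 4.5 0 0 0 0 -1; -1.9 4.5 0 0 0 0 -1; -1.9 4.5 0 0 0 0 -1; -1.9 4.5 0 0 0 0 -1; -0.9 2 0 0 0 0 -1; 0 0 0 0 0 0 -1;0 0 0 0 0 0 -1'
python3 - <<'E'
from h import *
fix([479,-397,80],yt=-1.406); cap('wrist','w30')
E
```

```text
time_s: 37.42
position: [483.6, -401.1, 127.2]
eef_rot: [-3.118, -0.267, 0.022]
contact_force: [-0.6, -0.1, -1.0]
grip_width: 27.7
t 37.425 pos [ 483.6 -401.1  127.2] F [-0.6 -0.1 -1. ] w 27.66027570050476
[[ 0.985  0.17  -0.015]
 [ 0.17  -0.985  0.011]
 [-0.013 -0.013 -1.   ]] q [ 0.11  0.68  0.75  1.77 -0.56  0.94 -0.3 ]
shift cm [-0.32 -0.42  4.73] rot [-0.013  0.013  0.006]
```

View pics/w30.png

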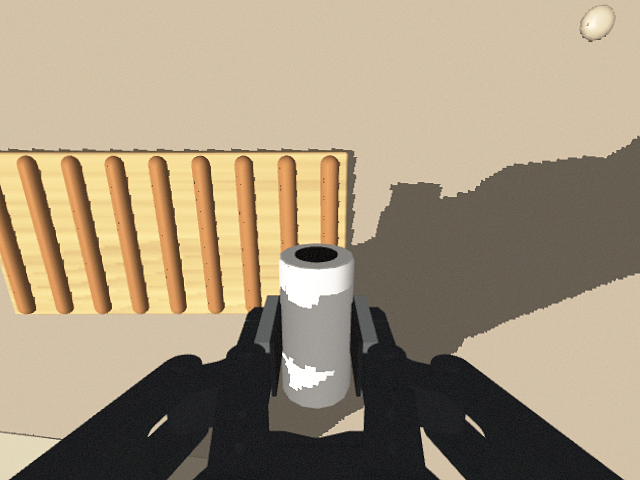

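Run:
```python
from h import *
w=load('w30')
us=[330,287,244,201,157,113,70,27]
P=np.array([atz(w,u,158,17)[:2] for u in us]); print(P.tolist())
ys=-112+28*np.arange(8)
L=np.array([[*atz(w,24,312,17)[:2]],[*atz(w,215,312,17)[:2]]]);print(L)
# fit: P = c + R(yaw)*(52,y)
A=[];b=[]
from scipy.optimize import least_squares
rx=51.0
def f(v):
    cx,cy,t=v; ex=np.array([np.cos(t),np.sin(t)]);ey=np.array([-ex[1],ex[0]])
    M=np.array([cx,cy])+rx*ex+ys[:,None]*ey
    return (M-P).ravel()
r=least_squares(f,[463,-300,.165]);print(r.x,np.abs(r.fun).max())
t=r.x[2];ex=np.array([np.cos(t),np.sin(t)]);ey=np.array([-ex[1],ex[0]])
for y in (-98,-42,14,70): print(y,r.x[:2]+y*ey)
c=np.load('pics/top0.npz')
```

```text
[[537.8, -399.1], [533.1, -372.1], [528.4, -345.2], [523.6, -318.2], [518.8, -290.6], [513.9, -263.0], [509.1, -236.2], [504.3, -209.5]]
[[ 388.9 -197.7]
 [ 413.2 -335.9]]
[ 4.68467441e+02 -2.99320035e+02  1.74794749e-01] 1.7692009018653607
-98 [ 485.5102305  -395.82673623]
-42 [ 475.77149353 -340.68005   ]
14 [ 466.03275655 -285.53336377]
70 [ 456.29401958 -230.38667754]
```

```bash
python3 -m handwheel '0 -0.5 2 -0.013 0.013 -0.006 -1; 0 0 2 0 0 0 -1; 0 0 1.5 0 0 0 -1; 0 0 0.8 0 0 0 -1; 0 0 0 0 0 0 -1;0 0 0 0 0 0 -1'
python3 - <<'E'
from h import *
fix([484,-396,37],yt=-1.40); cap('wrist','w31')
E
```

```text
time_s: 38.22
position: [486.0, -391.7, 61.5]
eef_rot: [-3.127, -0.289, -0.002]
contact_force: [0.6, 0.2, -0.2]
grip_width: 28.1
t 38.225 pos [ 486.  -391.7   61.5] F [ 0.6  0.2 -0.2] w 28.088856858495664
[[ 0.983  0.183  0.001]
 [ 0.183 -0.983  0.001]
 [ 0.001 -0.001 -1.   ]] q [ 0.14  0.75  0.67  1.82 -0.64  0.8  -0.24]
shift cm [-0.28  0.39  2.45] rot [-0.001 -0.001  0.014]
```

View pics/w31.png

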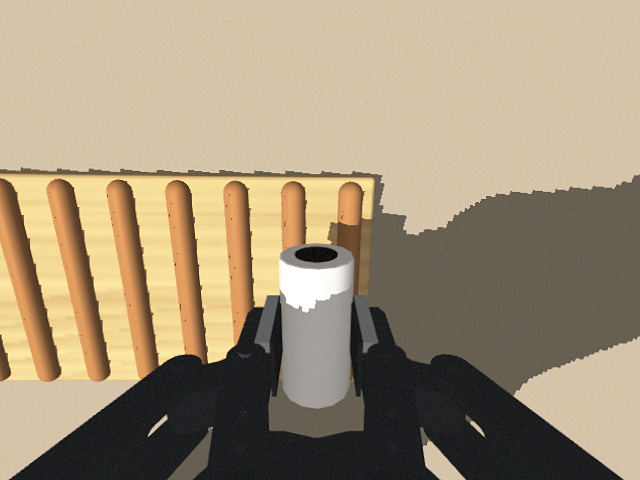

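Run:
```python
from h import *
w=load('w31')
a=atz(w,350.5,188,17);b=atz(w,293,188,17);print(a,b,(a+b)/2,a-b)
q=[atz(w,*p,17) for p in [(5,185),(48,376),(61,185),(98,376),(119,185),(148,376)]];
for i in (0,2,4): d=q[i]-q[i+1]; print(q[i],q[i+1],np.arctan2(d[1],d[0]),np.hypot(*d[:2]))
m=(a+b)/2; t=.172; print('groove centre', m[:2]-51*np.array([np.cos(t),np.sin(t)]))
```

```text
[ 536.6 -398.7   17. ] [ 531.7 -371.8   17. ] [ 534.15 -385.25   17.  ] [  4.9 -26.9   0. ]
[ 508.1 -239.1   17. ] [ 401.2 -254.2   17. ] 0.14032514078226888 107.96119673290032
[ 512.9 -264.4   17. ] [ 406.  -281.4   17. ] 0.15770653048783534 108.24329078515673
[ 517.9 -290.9   17. ] [ 410.9 -308.9   17. ] 0.16666382777034353 108.50345616615168
groove centre [ 483.90253401 -393.97881213]
```

```bash
python3 -m handwheel '-0.25 0.24 1 0 0 0.014 -1; 0 0 1 0 0 0 -1; 0 0 0 0 0 0 -1;0 0 0 0 0 0 -1'
python3 - <<'E'
from h import *
fix([484,-394.5,35],yt=-1.40); cap('wrist','w32')
E
```

```text
time_s: 38.78
position: [484.0, -395.3, 40.8]
eef_rot: [-3.13, -0.265, -0.003]
contact_force: [0.3, -0.7, -1.0]
grip_width: 27.4
t 38.775 pos [ 484.  -395.3   40.8] F [ 0.3 -0.7 -1. ] w 27.362032439240885
[[ 0.986  0.168  0.002]
 [ 0.168 -0.986  0.001]
 [ 0.002 -0.    -1.   ]] q [ 0.16  0.78  0.65  1.82 -0.66  0.77 -0.23]
shift cm [ 0.01 -0.08  0.58] rot [-0.    -0.002 -0.002]
```

View pics/w32.png

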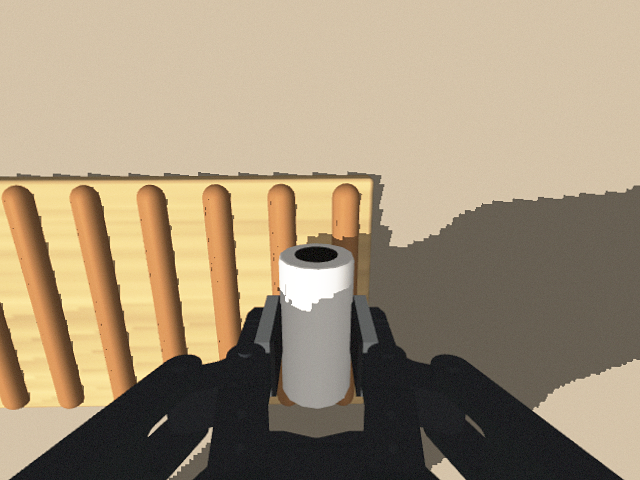

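```bash
python3 -m handwheel '0 -0.08 0.3 0 0 0 -1; 0 0 0.1 0 0 0 -1; 0 0 0 0 0 0 -1'
python3 - <<'E'
from h import *
fix([484,-394.5,35],yt=-1.40)
E
```

```text
time_s: 39.2
position: [484.2, -394.3, 36.9]
eef_rot: [-3.13, -0.265, -0.004]
contact_force: [0.0, 0.1, -1.2]
grip_width: 27.8
t 39.2 pos [ 484.2 -394.3   36.9] F [ 0.   0.1 -1.2] w 27.832446948475372
[[ 0.986  0.168  0.003]
 [ 0.168 -0.986  0.   ]
 [ 0.003  0.    -1.   ]] q [ 0.17  0.79  0.65  1.82 -0.67  0.77 -0.23]
shift cm [-0.02  0.02  0.19] rot [ 0.    -0.003 -0.002]
```

```bash
python3 -m handwheel '0 0 0.2 0 0 0 -1; 0 0 0 0 0 0 -1'
python3 - <<'E'
from h import *
fix([484,-394.5,35],yt=-1.40)
E
python3 -m handwheel '0 0 0.1 0 0 0 -1;0 0 0 0 0 0 -1'
```

```text
time_s: 39.45
position: [484.3, -394.5, 35.0]
eef_rot: [3.13, 0.266, 0.005]
contact_force: [0.7, -0.1, -1.0]
grip_width: 27.8
t 39.45 pos [ 484.3 -394.5   35. ] F [ 0.7 -0.1 -1. ] w 27.826031973952293
[[ 0.986  0.168  0.003]
 [ 0.168 -0.986  0.   ]
 [ 0.003  0.    -1.   ]] q [ 0.17  0.79  0.65  1.82 -0.67  0.76 -0.23]
shift cm [-0.03 -0.    0.  ] rot [ 0.    -0.003 -0.002]
time_s: 39.7
position: [484.4, -394.5, 34.9]
eef_rot: [-3.13, -0.266, -0.006]
contact_force: [0.0, 0.5, 0.0]
grip_width: 27.8
```

```bash
python3 -m handwheel '0 0 0 0 0 0 -0.1; 0 0 0 0 0 0 -0.1; 0 0 0 0 0 0 0; 0 0 0 0 0 0 0; 0 0 -2 0 0 0 0; 0 0 -3 0 0 0 0; 0 0 -4 0 0 0 0; 0 0 0 0 0 0 0;0 0 0 0 0 0 0'
python3 - <<'E'
from h import *
fix([580,0,150],yt=-1.44); cap('wrist','w33')
E
```

```text
time_s: 40.83
position: [484.4, -395.5, 131.7]
eef_rot: [3.129, 0.264, 0.009]
contact_force: [-0.2, 0.3, -0.1]
grip_width: 42.5
t 40.825 pos [ 484.4 -395.5  131.7] F [-0.2  0.3 -0.1] w 42.45222197329788
[[ 0.986  0.168  0.006]
 [ 0.168 -0.986 -0.001]
 [ 0.006  0.002 -1.   ]] q [ 0.1   0.66  0.75  1.79 -0.56  0.91 -0.3 ]
shift cm [ 16.06 -37.38  -1.81] rot [ 0.002 -0.006  0.038]
```

View pics/w33.png

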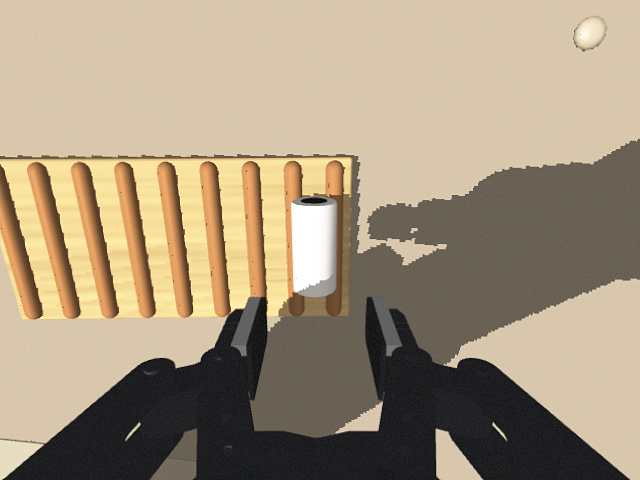

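```bash
python3 -m handwheel '0 0 -2 0 0 -0.17 1; 0 0 -2 0 0 -0.17 1; 0 0 -2 0 0 -0.17 1; 0 0 -2 0 0 -0.17 1; 0 0 0 0 0 -0.17 1; 0 0 0 0 0 -0.17 1; 0 0 0 0 0 -0.17 1; 0 0 0 0 0 -0.17 1; 0 0 0 0 0 -0.14 1; 0 0 0 0 0 0 1'
python3 - <<'E'
from h import *
fix([575,-80,220],yt=0.1)
E
```

```text
time_s: 42.12
position: [479.7, -393.1, 205.9]
eef_rot: [-2.049, -2.367, 0.002]
contact_force: [0.0, 0.9, 0.2]
grip_width: 85.3
t 42.125 pos [ 479.7 -393.1  205.9] F [0.  0.9 0.2] w 85.30127228573052
[[-0.144  0.99  -0.009]
 [ 0.99   0.144  0.006]
 [ 0.007 -0.008 -1.   ]] q [ 0.3   0.48  0.44  1.73 -0.24  0.99  0.98]
shift cm [29.63 13.92 -1.31] rot [-0.008 -0.007  0.044]
```

```bash
python3 -m handwheel '4.3 2 -0.2 -0.008 -0.007 0.04 1; 4.3 2 -0.2 0 0 0 1; 4.3 2 -0.2 0 0 0 1; 4.3 2 -0.2 0 0 0 1; 4.3 2 -0.2 0 0 0 1; 4.3 2 -0.2 0 0 0 1; 3 1.4 0 0 0 0 1; 0 0 0 0 0 0 1; 0 0 0 0 0 0 1'
python3 - <<'E'
from h import *
fix([575,-0.7,100],yt=0.1); cap('wrist','w34')
E
```

```text
time_s: 43.25
position: [585.2, -85.6, 213.2]
eef_rot: [-2.136, -2.297, 0.01]
contact_force: [-0.6, 0.0, -0.6]
grip_width: 85.7
t 43.25 pos [585.2 -85.6 213.2] F [-0.6  0.  -0.6] w 85.66872691989838
[[-0.073  0.997 -0.008]
 [ 0.997  0.073 -0.001]
 [-0.    -0.008 -1.   ]] q [-0.21  0.42  0.39  1.8  -0.19  0.97  0.32]
shift cm [ 8.55 -0.31 11.33] rot [-0.008  0.    -0.027]
```

View pics/w34.png

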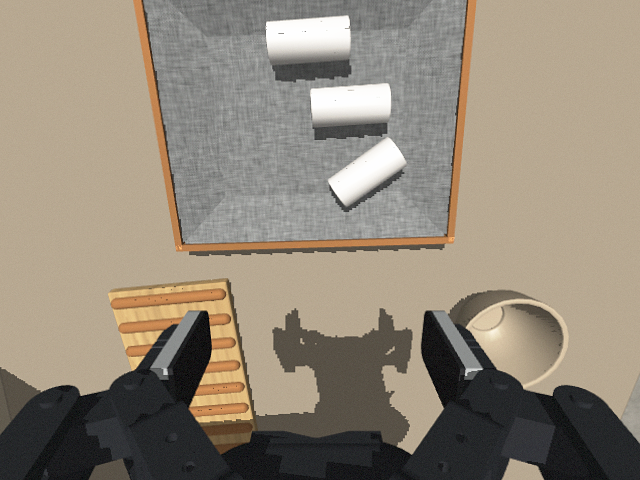

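Run:
```python
from h import *
w=load('w34'); cap('side','s34')
a=cv2.resize(cv2.imread('pics/s34.png')[215:305,265:390],None,fx=6,fy=6,interpolation=cv2.INTER_CUBIC)
cv2.imwrite('pics/c34s.png',a)
def ax(n,p,q,z=23):
    a=atz(w,*p,z);b=atz(w,*q,z); d=b-a; print(n,(a+b)/2,'yaw',round(float(np.arctan2(d[1],d[0])),3),'len',np.hypot(*d[:2]))
ax('A',(267,44),(350,37)); ax('C',(311,108),(390,103)); ax('D',(336,193),(398,151))
```

```text
A [567.45  49.05  23.  ] yaw 0.145 len 64.17741035598118
C [604.5    4.75  23.  ] yaw 0.13 len 64.13930152410445
D [623.75 -47.95  23.  ] yaw 0.679 len 62.86063951313261
```

View pics/c34s.png

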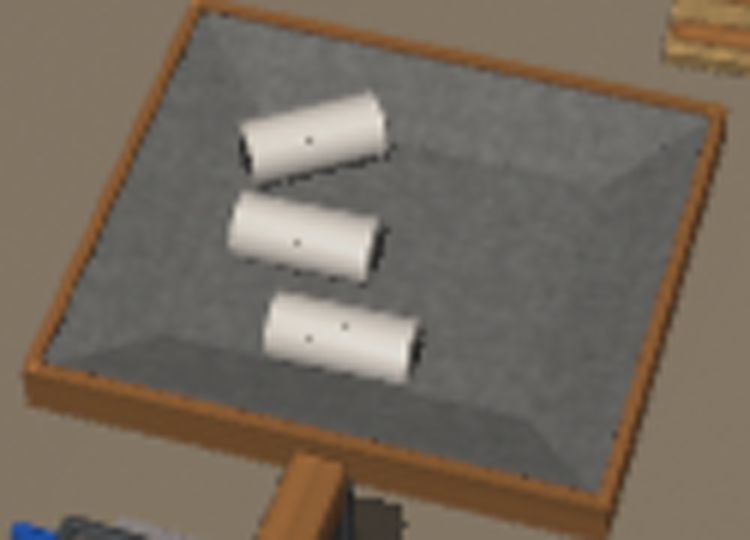

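```bash
python3 -m handwheel '2 0 0 0 0 0.17 0.1; 2 0 0 0 0 0.17 0.1; 2 0 0 0 0 0.17 0.1; 1 0 0 0 0 0.17 0.1; 0 0 0 0 0 0.17 0.1; 0 0 0 0 0 0.17 0.1; 0 0 0 0 0 0.17 0.1; 0 0 0 0 0 0.17 0.1; 0 0 0 0 0 0.15 0.1; 0 0 0 0 0 0 0.1;0 0 0 0 0 0 0.1'
python3 - <<'E'
from h import *
fix([604.5,4.7,110],yt=-1.44)
E
```

```text
time_s: 44.72
position: [593.5, -32.9, 214.1]
eef_rot: [3.137, 0.085, -0.012]
contact_force: [-0.7, -1.5, -0.6]
grip_width: 47.1
t 44.725 pos [593.5 -32.9 214.1] F [-0.7 -1.5 -0.6] w 47.09639631234138
[[ 0.998  0.054 -0.008]
 [ 0.054 -0.999 -0.004]
 [-0.008  0.003 -1.   ]] q [-0.56  0.48  0.74  1.8  -0.37  1.01 -1.19]
shift cm [ 1.39 -3.73 10.39] rot [ 0.003  0.008 -0.077]
```

```bash
python3 -m handwheel '0.7 -1.9 3 0.003 0.008 -0.077 0.1; 0.7 -1.9 3 0 0 0 0.1; 0 0 3 0 0 0 0.1; 0 0 1 0 0 0 0.1; 0 0 0 0 0 0 0.1;0 0 0 0 0 0 0.1'
python3 - <<'E'
from h import *
fix([604.5,4.7,31],yt=-1.44); cap('wrist','w35')
E
```

```text
time_s: 45.48
position: [606.1, 4.6, 114.4]
eef_rot: [-3.132, -0.217, -0.009]
contact_force: [0.9, -0.5, 0.7]
grip_width: 47.0
t 45.475 pos [606.1   4.6 114.4] F [ 0.9 -0.5  0.7] w 46.9779997276627
[[ 0.99   0.138  0.006]
 [ 0.138 -0.99   0.002]
 [ 0.006 -0.001 -1.   ]] q [-0.52  0.62  0.63  1.85 -0.48  0.83 -1.09]
shift cm [-0.21 -0.02  8.34] rot [-0.001 -0.006  0.007]
```

View pics/w35.png

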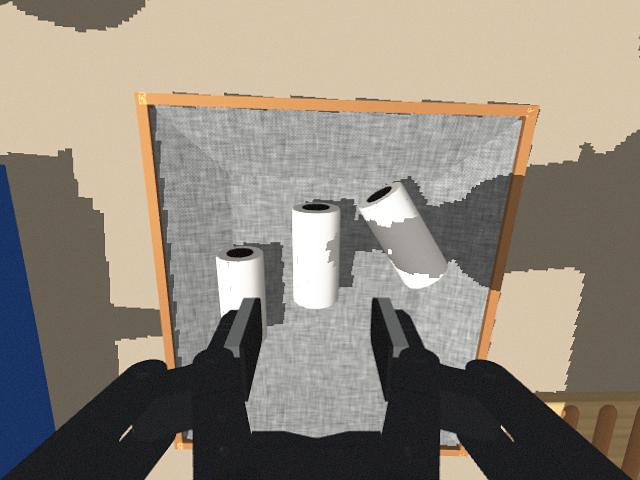

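```bash
python3 -m handwheel '-2.2 -2.5 0 0 -0.006 -0.012 0.1; -2.1 -2.4 1 0 0 0 0.1; 0 0 2 0 0 0 0.1; 0 0 0 0 0 0 0.1;0 0 0 0 0 0 0.1'
python3 - <<'E'
from h import *
fix([557,47.7,33],yt=-1.426); cap('wrist','w36')
w=load('w36')
E
```

```text
time_s: 46.15
position: [560.1, 46.1, 88.2]
eef_rot: [-3.131, -0.233, -0.016]
contact_force: [0.1, -0.3, 0.6]
grip_width: 47.1
t 46.15 pos [560.1  46.1  88.2] F [ 0.1 -0.3  0.6] w 47.10298369284013
[[ 0.989  0.148  0.01 ]
 [ 0.148 -0.989  0.002]
 [ 0.01  -0.001 -1.   ]] q [-0.6   0.59  0.6   1.97 -0.5   0.72 -1.12]
shift cm [-0.34 -0.2   5.52] rot [-0.001 -0.01   0.003]
```

View pics/w36.png

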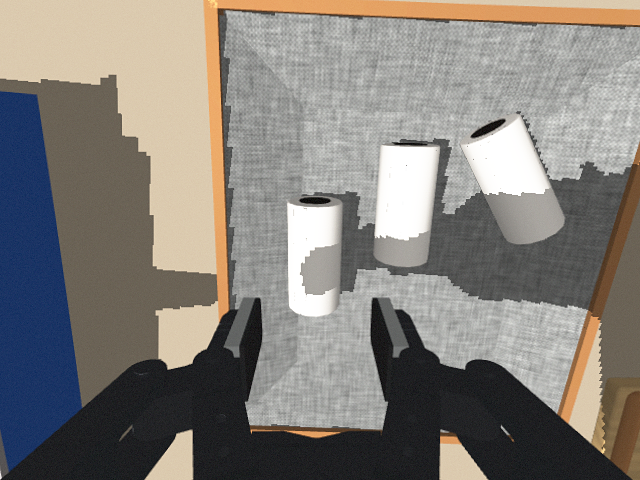

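```bash
python3 - <<'E'
from h import *
w=load('w36')
print(atz(w,315,258,30), atz(w,315,204,38),atz(w,315,312,30), 'Cc',atz(w,405,150,30),atz(w,402,262,30))
E
python3 -m handwheel '-0.3 -0.1 2 0 -0.01 0.003 0.1; 0 0 2 0 0 0 0.1; 0 0 1 0 0 0 0.1; 0 0 0 0 0 0 0.1;0 0 0 0 0 0 0.1'
python3 - <<'E'
from h import *
fix([557,47.7,33],yt=-1.426); cap('wrist','w37')
E
```

```text
[567.7  48.1  30. ] [599.3  52.8  38. ] [534.9  43.3  30. ] Cc [631.2  12.3  30. ] [572.5   0.7  30. ]
time_s: 46.82
position: [557.4, 45.3, 34.1]
eef_rot: [3.133, 0.225, -0.002]
contact_force: [0.2, 0.2, 0.3]
grip_width: 47.0
t 46.825 pos [557.4  45.3  34.1] F [0.2 0.2 0.3] w 46.981641624953475
[[ 0.99   0.143 -0.001]
 [ 0.143 -0.99  -0.   ]
 [-0.001  0.    -1.   ]] q [-0.55  0.68  0.54  1.98 -0.57  0.64 -1.07]
shift cm [-0.   -0.25  0.11] rot [ 0.     0.001 -0.002]
```

View pics/w37.png

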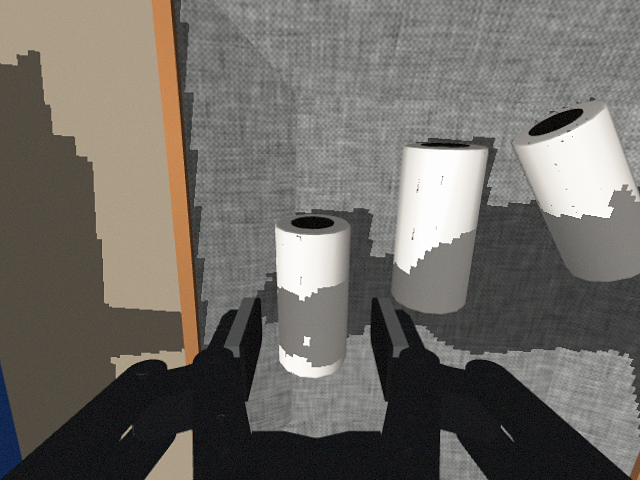

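```bash
python3 -m handwheel '0 0 0.1 0 0 0 -1; 0 0 0 0 0 0 -1; 0 0 0 0 0 0 -1; 0 0 0 0 0 0 -1; 0 0 0 0 0 0 -1; 0 0 -2 0 0 0 -1; 0 0 -3 0 0 0 -1; 0 0 -4 0 0 0 -1; 0 0 0 0 0 0 -1; 0 0 0 0 0 0 -1'
python3 - <<'E'
from h import *
fix([466,-341,130],yt=-1.40); cap('wrist','w38')
E
```

```text
time_s: 48.12
position: [558.2, 45.4, 130.6]
eef_rot: [-3.132, -0.224, -0.004]
contact_force: [0.9, 0.8, -0.6]
grip_width: 27.7
t 48.125 pos [558.2  45.4 130.6] F [ 0.9  0.8 -0.6] w 27.71570740648802
[[ 0.99   0.142  0.003]
 [ 0.142 -0.99   0.001]
 [ 0.003 -0.001 -1.   ]] q [-0.65  0.53  0.66  1.95 -0.45  0.81 -1.17]
shift cm [-1.462e+01  3.694e+01 -1.000e-02] rot [-0.001 -0.003 -0.028]
```

View pics/w38.png

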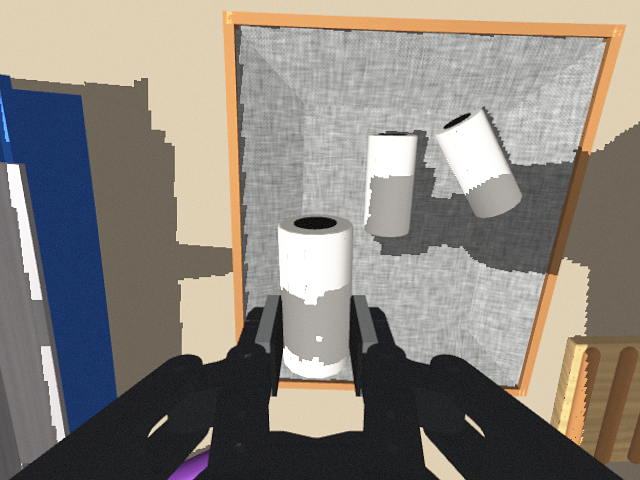

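```bash
python3 -m handwheel '-0.9 2.2 0 0 0 -0.028 -1; -1.8 4.6 0 0 0 0 -1; -1.8 4.6 0 0 0 0 -1; -1.8 4.6 0 0 0 0 -1; -1.8 4.6 0 0 0 0 -1; -1.8 4.6 0 0 0 0 -1; -1.8 4.6 0 0 0 0 -1; -1.8 4.6 0 0 0 0 -1; -0.7 2 0 0 0 0 -1; 0 0 0 0 0 0 -1;0 0 0 0 0 0 -1'
python3 - <<'E'
from h import *
fix([464.7,-341,60],yt=-1.40)
E
```

```text
time_s: 49.55
position: [473.4, -346.0, 120.9]
eef_rot: [-3.125, -0.274, 0.021]
contact_force: [1.8, -0.0, -0.5]
grip_width: 27.5
t 49.55 pos [ 473.4 -346.   120.9] F [ 1.8 -0.  -0.5] w 27.513824885254078
[[ 0.985  0.174 -0.014]
 [ 0.174 -0.985  0.004]
 [-0.013 -0.006 -1.   ]] q [ 0.08  0.59  0.65  1.88 -0.47  0.84 -0.42]
shift cm [-0.69 -0.61  6.11] rot [-0.006  0.013  0.004]
```

```bash
python3 -m handwheel '-0.6 -0.6 2 -0.006 0.013 0 -1; 0 0 2 0 0 0 -1; 0 0 1.6 0 0 0 -1; 0 0 0 0 0 0 -1;0 0 0 0 0 0 -1'
python3 - <<'E'
from h import *
fix([464.7,-341,40],yt=-1.40); cap('wrist','w39')
E
```

```text
time_s: 50.18
position: [469.4, -336.1, 62.0]
eef_rot: [-3.126, -0.286, -0.0]
contact_force: [0.8, 0.0, -0.1]
grip_width: 27.9
t 50.175 pos [ 469.4 -336.1   62. ] F [ 0.8  0.  -0.1] w 27.880816042435292
[[ 0.983  0.181  0.   ]
 [ 0.181 -0.983  0.002]
 [ 0.001 -0.002 -1.   ]] q [ 0.13  0.66  0.58  1.93 -0.54  0.71 -0.36]
shift cm [-0.55  0.4   2.2 ] rot [-0.002 -0.     0.012]
```

View pics/w39.png

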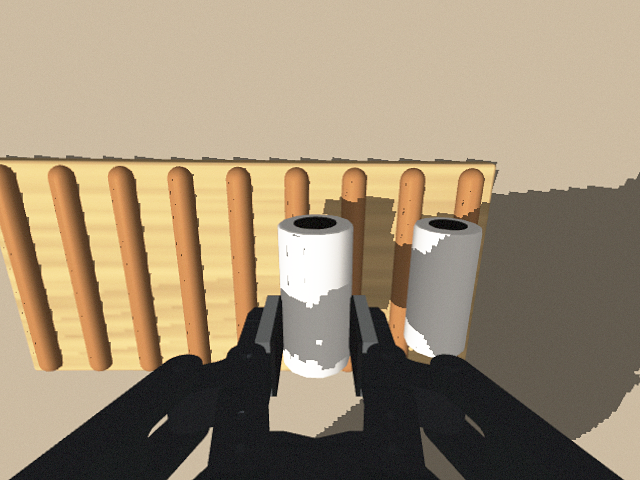

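```bash
python3 -m handwheel '-0.5 0.4 1 0 0 0.012 -1; 0 0 1 0 0 0 -1; 0 0 0 0 0 0 -1;0 0 0 0 0 0 -1'
python3 - <<'E'
from h import *
fix([464.7,-341,35],yt=-1.40); cap('wrist','w40')
E
```

```text
time_s: 50.72
position: [465.2, -342.0, 41.4]
eef_rot: [-3.129, -0.265, -0.002]
contact_force: [-0.5, -0.4, -2.1]
grip_width: 27.8
t 50.725 pos [ 465.2 -342.    41.4] F [-0.5 -0.4 -2.1] w 27.762853813848615
[[ 0.986  0.168  0.001]
 [ 0.168 -0.986  0.002]
 [ 0.002 -0.001 -1.   ]] q [ 0.15  0.69  0.56  1.93 -0.57  0.68 -0.33]
shift cm [-0.03 -0.1   0.64] rot [-0.001 -0.002 -0.002]
```

View pics/w40.png

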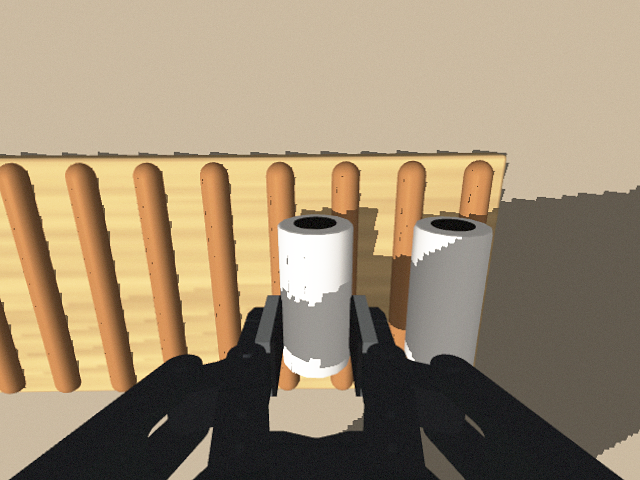

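```bash
python3 -m handwheel '0 -0.1 0.3 0 0 0 -1; 0 0 0 0 0 0 -1; 0 0 0 0 0 0 -1'; python3 -m handwheel '0 0 0.15 0 0 0 -1; 0 0 0 0 0 0 -1'; python3 -m handwheel '0 0 0.1 0 0 0 -1; 0 0 0 0 0 0 -1'
```

```text
time_s: 51.15
position: [465.5, -340.9, 38.7]
eef_rot: [-3.129, -0.265, -0.004]
contact_force: [-0.2, -0.7, -0.8]
grip_width: 27.5
time_s: 51.4
position: [465.6, -341.0, 38.7]
eef_rot: [-3.129, -0.265, -0.005]
contact_force: [0.4, -0.8, -1.2]
grip_width: 27.8
time_s: 51.65
position: [465.7, -341.0, 38.6]
eef_rot: [-3.128, -0.265, -0.006]
contact_force: [-0.1, -0.0, -1.2]
grip_width: 27.8
```

```bash
python3 -m handwheel '0 0 0.25 0 0 0 -1; 0 0 0 0 0 0 -1';  python3 -m handwheel '0 0 0.2 0 0 0 -1; 0 0 0 0 0 0 -1'
```

```text
time_s: 51.9
position: [465.8, -341.0, 38.8]
eef_rot: [-3.126, -0.264, -0.009]
contact_force: [-0.2, 0.7, -1.0]
grip_width: 27.9
time_s: 52.15
position: [465.9, -341.0, 38.6]
eef_rot: [-3.124, -0.264, -0.011]
contact_force: [-0.8, 1.2, 0.4]
grip_width: 28.0
```

```bash
python3 -m handwheel '0 0 0 0 0 0 -0.1; 0 0 0 0 0 0 -0.1; 0 0 0 0 0 0 0; 0 0 0 0 0 0 0; 0 0 -2 0 0 0 0; 0 0 -3 0 0 0 0; 0 0 -4 0 0 0 0; 0 0 0 0 0 0 0;0 0 0 0 0 0 0'
python3 - <<'E'
from h import *
fix([600,0,150],yt=-1.44); cap('wrist','w41')
E
```

```text
time_s: 53.28
position: [465.7, -342.2, 134.0]
eef_rot: [-3.126, -0.264, -0.012]
contact_force: [0.8, -0.4, -1.1]
grip_width: 42.7
t 53.275 pos [ 465.7 -342.2  134. ] F [ 0.8 -0.4 -1.1] w 42.725690497995984
[[ 0.986  0.167  0.007]
 [ 0.167 -0.986  0.005]
 [ 0.008 -0.004 -1.   ]] q [ 0.08  0.55  0.66  1.91 -0.46  0.83 -0.42]
shift cm [ 18.98 -31.49  -1.34] rot [-0.004 -0.008  0.037]
```

View pics/w41.png

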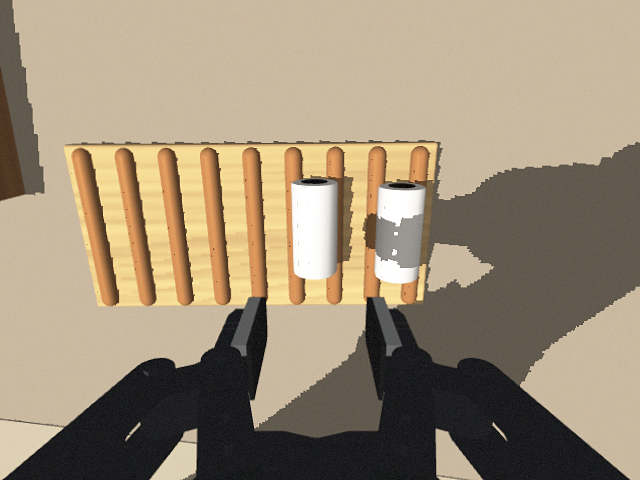

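```bash
python3 -m handwheel '1 -2 0 0 -0.008 0.037 0.1; 2.4 -4 0 0 0 0 0.1; 2.4 -4 0 0 0 0 0.1; 2.4 -4 0 0 0 0 0.1; 2.4 -4 0 0 0 0 0.1; 2.4 -4 0 0 0 0 0.1; 2.4 -4 0 0 0 0 0.1; 2.4 -4 0 0 0 0 0.1; 0.8 -1.4 0 0 0 0 0.1; 0 0 0 0 0 0 0.1;0 0 0 0 0 0 0.1'
python3 - <<'E'
from h import *
fix([604,5,110],yt=-1.44); cap('wrist','w42')
E
```

```text
time_s: 54.7
position: [607.6, 0.0, 125.3]
eef_rot: [-3.134, -0.193, 0.027]
contact_force: [-0.6, -0.4, 0.7]
grip_width: 47.1
t 54.7 pos [607.6   0.  125.3] F [-0.6 -0.4  0.7] w 47.10181827715394
[[ 0.992  0.122 -0.017]
 [ 0.123 -0.992  0.   ]
 [-0.017 -0.002 -1.   ]] q [-0.53  0.62  0.65  1.82 -0.47  0.88 -1.1 ]
shift cm [-0.27 -0.53  1.54] rot [-0.002  0.017 -0.008]
```

View pics/w42.png

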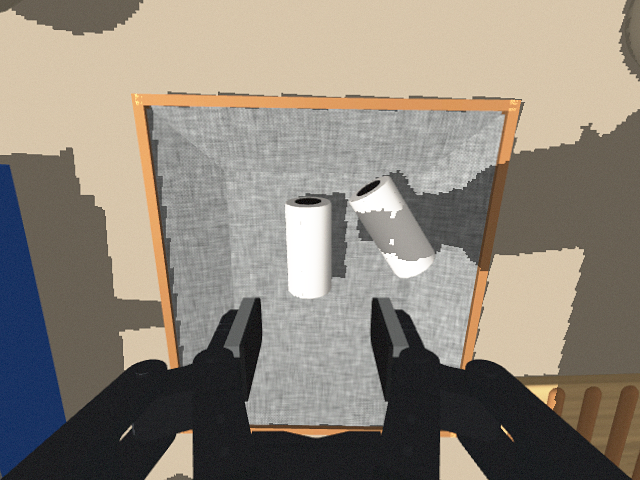

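```bash
python3 - <<'E'
from h import *
w=load('w42')
a,b=atz(w,308,203,37),atz(w,310,296,30); print(a,b,(a+b)/2, np.arctan2((a-b)[1],(a-b)[0]))
print('D',atz(w,366,188,34),atz(w,417,268,28))
E
python3 -m handwheel '-0.5 -0.5 2 -0.002 0.017 -0.008 0.1; 0 0 2 0 0 0 0.1; 0 0 2 0 0 0 0.1; 0 0 0 0 0 0 0.1;0 0 0 0 0 0 0.1'
python3 - <<'E'
from h import *
fix([600,5,31],yt=-1.44); cap('wrist','w43')
E
```

```text
[636.3   8.8  37. ] [570.2  -0.   30. ] [603.25   4.4   33.5 ] 0.13235333588662446
D [649.  -24.8  34. ] [598.7 -68.4  28. ]
time_s: 55.38
position: [601.8, -2.1, 63.6]
eef_rot: [3.134, 0.191, 0.002]
contact_force: [0.1, 0.3, 0.2]
grip_width: 46.9
t 55.375 pos [601.8  -2.1  63.6] F [0.1 0.3 0.2] w 46.85295391302786
[[ 0.993  0.121  0.001]
 [ 0.121 -0.993 -0.001]
 [ 0.001  0.002 -1.   ]] q [-0.49  0.69  0.59  1.87 -0.55  0.75 -1.04]
shift cm [-0.1  -0.73  3.26] rot [ 0.002 -0.001 -0.009]
```

View pics/w43.png

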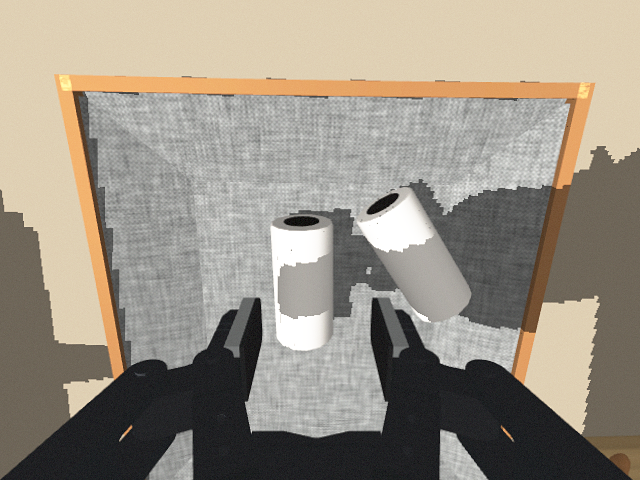

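```bash
python3 -m handwheel '-0.1 -0.6 0.6 0.002 0 -0.009 0.1; 0 0 1.5 0 0 0 0.1; 0 0 1.1 0 0 0 0.1; 0 0 0 0 0 0 0.1;0 0 0 0 0 0 0.1'
python3 - <<'E'
from h import *
fix([601,5,31],yt=-1.44); cap('wrist','w44')
E
```

```text
time_s: 56.05
position: [600.4, 4.9, 29.9]
eef_rot: [-3.134, -0.208, -0.003]
contact_force: [0.5, 0.0, 0.5]
grip_width: 47.0
t 56.05 pos [600.4   4.9  29.9] F [0.5 0.  0.5] w 47.01462372500388
[[ 0.991  0.132  0.002]
 [ 0.132 -0.991  0.001]
 [ 0.002 -0.001 -1.   ]] q [-0.47  0.74  0.55  1.88 -0.58  0.69 -1.01]
shift cm [ 0.06 -0.   -0.11] rot [-0.001 -0.002  0.002]
```

View pics/w44.png

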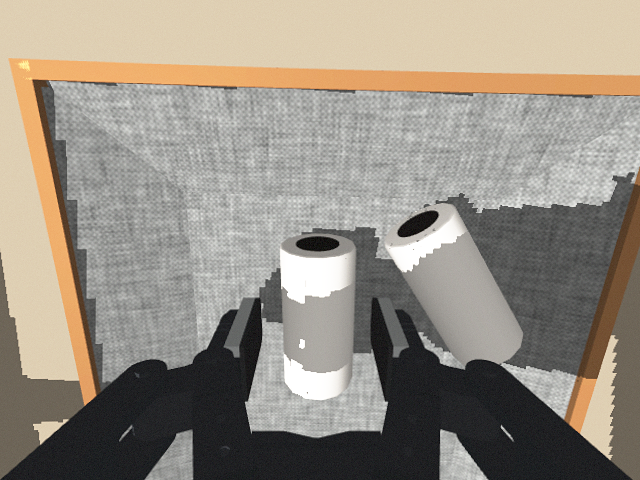

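```bash
python3 -m handwheel '0 0 0 0 0 0 -1; 0 0 0 0 0 0 -1; 0 0 0 0 0 0 -1; 0 0 0 0 0 0 -1; 0 0 0 0 0 0 -1; 0 0 -2 0 0 0 -1; 0 0 -3 0 0 0 -1; 0 0 -4 0 0 0 -1; 0 0 0 0 0 0 -1; 0 0 0 0 0 0 -1'
python3 - <<'E'
from h import *
fix([463,-284,125],yt=-1.40); cap('wrist','w45')
E
```

```text
time_s: 57.35
position: [600.8, 4.4, 127.2]
eef_rot: [-3.133, -0.206, -0.008]
contact_force: [-0.7, -1.0, -0.6]
grip_width: 27.5
t 57.35 pos [600.8   4.4 127.2] F [-0.7 -1.  -0.6] w 27.52963069377059
[[ 0.991  0.131  0.005]
 [ 0.131 -0.991  0.002]
 [ 0.005 -0.001 -1.   ]] q [-0.55  0.6   0.65  1.85 -0.48  0.85 -1.09]
shift cm [-17.44  26.79   0.09] rot [-0.001 -0.005 -0.039]
```

View pics/w45.png

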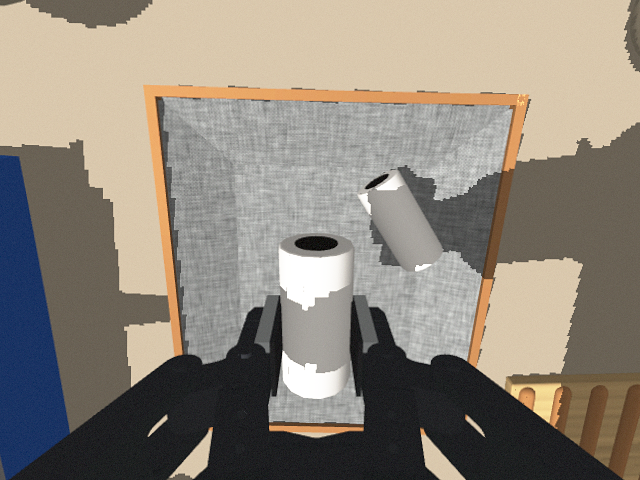

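```bash
python3 -m handwheel '-1.2 2 0 0 -0.005 -0.039 -1; -2.6 4 0 0 0 0 -1; -2.6 4 0 0 0 0 -1; -2.6 4 0 0 0 0 -1; -2.6 4 0 0 0 0 -1; -2.6 4 0 0 0 0 -1; -2 3 0 0 0 0 -1; -0.8 1 0 0 0 0 -1; 0 0 0 0 0 0 -1;0 0 0 0 0 0 -1'
python3 - <<'E'
from h import *
fix([463,-284,60],yt=-1.40)
E
```

```text
time_s: 58.65
position: [471.1, -284.8, 119.9]
eef_rot: [-3.125, -0.277, 0.019]
contact_force: [-0.2, 0.6, -0.8]
grip_width: 27.9
t 58.65 pos [ 471.1 -284.8  119.9] F [-0.2  0.6 -0.8] w 27.94144904929717
[[ 0.984  0.176 -0.013]
 [ 0.176 -0.984  0.003]
 [-0.012 -0.006 -1.   ]] q [-0.03  0.54  0.66  1.97 -0.45  0.8  -0.5 ]
shift cm [-0.72 -0.19  6.  ] rot [-0.006  0.012  0.006]
```

```bash
python3 -m handwheel '-0.7 0.1 2 -0.006 0.012 0.006 -1; 0 0 2 0 0 0 -1; 0 0 1.6 0 0 0 -1; 0 0 0 0 0 0 -1;0 0 0 0 0 0 -1'
python3 - <<'E'
from h import *
fix([463,-284,40],yt=-1.40); cap('wrist','w46')
E
```

```text
time_s: 59.28
position: [468.5, -281.6, 61.1]
eef_rot: [-3.127, -0.283, -0.002]
contact_force: [0.6, -0.0, -0.6]
grip_width: 27.9
t 59.275 pos [ 468.5 -281.6   61.1] F [ 0.6 -0.  -0.6] w 27.854733065100106
[[ 0.984  0.179  0.001]
 [ 0.179 -0.984  0.002]
 [ 0.002 -0.001 -1.   ]] q [ 0.03  0.62  0.58  2.01 -0.54  0.67 -0.43]
shift cm [-0.59  0.14  2.11] rot [-0.001 -0.002  0.009]
```

View pics/w46.png

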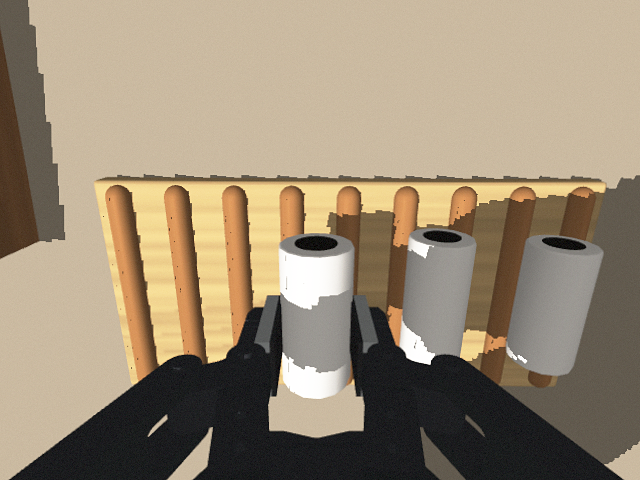

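```bash
python3 -m handwheel '-0.5 0.15 1 0 0 0.009 -1; 0 0 1 0 0 0 -1; 0 0 0 0 0 0 -1;0 0 0 0 0 0 -1'
python3 - <<'E'
from h import *
fix([463,-284,35],yt=-1.40); cap('wrist','w47')
E
```

```text
time_s: 59.82
position: [463.9, -284.6, 40.5]
eef_rot: [-3.129, -0.267, -0.004]
contact_force: [-0.0, -0.2, 0.3]
grip_width: 27.7
t 59.825 pos [ 463.9 -284.6   40.5] F [-0.  -0.2  0.3] w 27.679545174471833
[[ 0.986  0.169  0.003]
 [ 0.169 -0.986  0.001]
 [ 0.003 -0.001 -1.   ]] q [ 0.06  0.65  0.55  2.01 -0.58  0.63 -0.4 ]
shift cm [-0.08 -0.08  0.55] rot [-0.001 -0.003 -0.001]
```

View pics/w47.png

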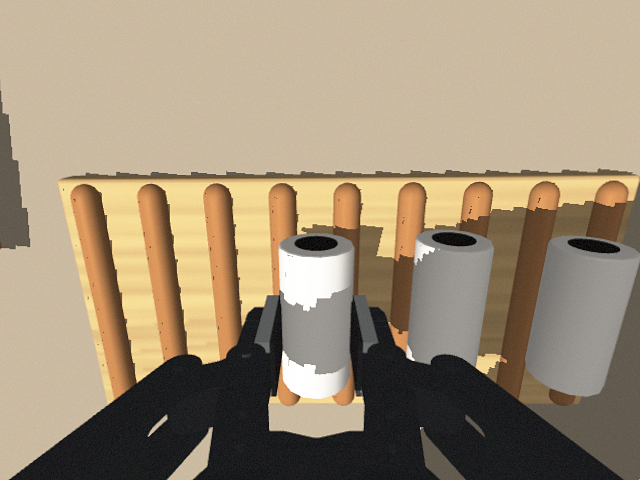

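Centred over the groove (rib ends at columns 283 and 347, tube at 316). I'll lower the tube to contact.

```bash
python3 -m handwheel '0 -0.05 0.3 0 0 0 -1; 0 0 0 0 0 0 -1'; python3 -m handwheel '0 0 0.2 0 0 0 -1; 0 0 0 0 0 0 -1'; python3 -m handwheel '0 0 0.1 0 0 0 -1; 0 0 0 0 0 0 -1'
```

```text
time_s: 60.12
position: [464.1, -284.0, 37.6]
eef_rot: [-3.129, -0.267, -0.005]
contact_force: [0.7, 0.8, -1.0]
grip_width: 27.7
time_s: 60.38
position: [464.3, -284.1, 35.7]
eef_rot: [-3.13, -0.267, -0.006]
contact_force: [0.3, -0.9, -1.6]
grip_width: 27.9
time_s: 60.62
position: [464.5, -284.3, 35.3]
eef_rot: [-3.13, -0.268, -0.007]
contact_force: [-0.1, 1.3, -1.1]
grip_width: 27.6
```

```bash
python3 -m handwheel '0 0 0.1 0 0 0 -1; 0 0 0 0 0 0 -1; 0 0 0 0 0 0 -0.1; 0 0 0 0 0 0 -0.1; 0 0 0 0 0 0 0; 0 0 0 0 0 0 0; 0 0 -2 0 0 0 0; 0 0 -3 0 0 0 0; 0 0 -4 0 0 0 0; 0 0 0 0 0 0 0;0 0 0 0 0 0 0'
python3 - <<'E'
from h import *
fix([624,-48,130],yt=-0.89); cap('wrist','w48')
E
```

```text
time_s: 62.0
position: [464.4, -285.0, 131.4]
eef_rot: [-3.13, -0.266, -0.011]
contact_force: [-0.5, 0.4, 0.2]
grip_width: 42.7
t 62.0 pos [ 464.4 -285.   131.4] F [-0.5  0.4  0.2] w 42.697959700910864
[[ 0.986  0.169  0.007]
 [ 0.169 -0.986  0.001]
 [ 0.007  0.    -1.   ]] q [-0.04  0.51  0.68  1.99 -0.45  0.79 -0.5 ]
shift cm [ 19.73 -20.67   0.27] rot [ 0.002 -0.007 -0.511]
```

View pics/w48.png

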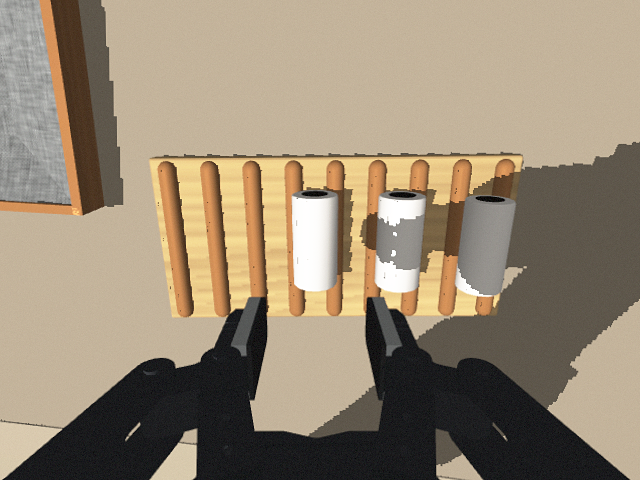

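```bash
python3 -m handwheel '1.6 -1.7 0 0 -0.007 0 0.1; 3.2 -3.4 0 0 0 0 0.1; 3.2 -3.4 0 0 0 0 0.1; 3.2 -3.4 0 0 0 0 0.1; 3.2 -3.4 0 0 0 0 0.1; 3 -3.2 0 0 0 0 0.1; 1 -1 0 0 0 0 0.1; 0 0 0 0 0 -0.17 0.1; 0 0 0 0 0 -0.17 0.1; 0 0 0 0 0 -0.17 0.1; 0 0 0 0 0 0 0.1'
python3 - <<'E'
from h import *
fix([624,-48,110],yt=-0.89); cap('wrist','w49')
E
```

```text
time_s: 63.42
position: [610.4, -60.0, 121.1]
eef_rot: [-2.956, -1.054, 0.03]
contact_force: [0.3, -0.6, 0.0]
grip_width: 46.8
t 63.425 pos [610.4 -60.  121.1] F [ 0.3 -0.6  0. ] w 46.795474452227616
[[ 0.774  0.633 -0.019]
 [ 0.633 -0.774 -0.004]
 [-0.017 -0.009 -1.   ]] q [-0.34  0.6   0.51  1.8  -0.37  0.86 -0.53]
shift cm [ 1.84 -0.06  1.08] rot [-0.009  0.017  0.004]
```

View pics/w49.png

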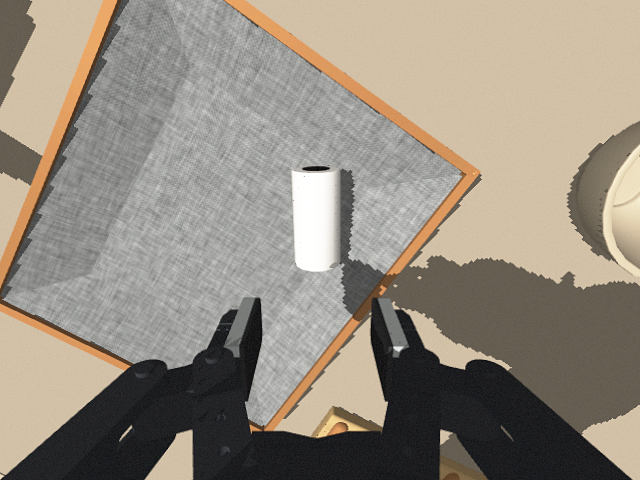

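```bash
python3 - <<'E'
from h import *
w=load('w49')
a,b=atz(w,316,170,37),atz(w,318,268,29); print(a,b,(a+b)/2, np.arctan2((a-b)[1],(a-b)[0]))
E
python3 -m handwheel '0.9 0 2 -0.009 0.017 0 0.1; 0.9 0 2 0 0 0 0.1; 0 0 1.5 0 0 0 0.1; 0 0 0 0 0 0 0.1;0 0 0 0 0 0 0.1'
python3 - <<'E'
from h import *
fix([624,-48,31],yt=-0.89); cap('wrist','w50')
E
```

```text
[648.4 -27.3  37. ] [598.9 -69.2  29. ] [623.65 -48.25  33.  ] 0.7024380253136193
time_s: 64.1
position: [623.6, -50.8, 62.8]
eef_rot: [2.964, 1.037, -0.005]
contact_force: [-0.2, 0.3, 0.1]
grip_width: 46.9
t 64.1 pos [623.6 -50.8  62.8] F [-0.2  0.3  0.1] w 46.92970441400734
[[ 0.782  0.624 -0.002]
 [ 0.624 -0.782 -0.002]
 [-0.003  0.001 -1.   ]] q [-0.31  0.69  0.47  1.8  -0.43  0.75 -0.52]
shift cm [ 0.21 -0.19  3.18] rot [ 0.     0.003 -0.007]
```

View pics/w50.png

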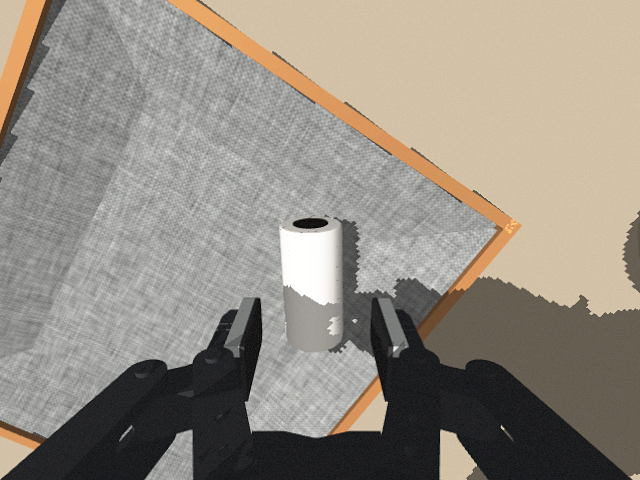

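```bash
python3 -m handwheel '0.1 -0.15 0.6 0 0 -0.02 0.1; 0 0 1.5 0 0 0 0.1; 0 0 1.1 0 0 0 0.1; 0 0 0 0 0 0 0.1;0 0 0 0 0 0 0.1'
python3 - <<'E'
from h import *
fix([624,-48,31],yt=-0.87); cap('wrist','w51')
E
```

```text
time_s: 64.78
position: [623.5, -49.1, 29.3]
eef_rot: [2.953, 1.068, -0.003]
contact_force: [-0.2, -0.1, 0.1]
grip_width: 46.8
t 64.775 pos [623.5 -49.1  29.3] F [-0.2 -0.1  0.1] w 46.79415966746387
[[ 0.768  0.64  -0.001]
 [ 0.64  -0.768 -0.002]
 [-0.002  0.001 -1.   ]] q [-0.29  0.74  0.44  1.81 -0.46  0.7  -0.48]
shift cm [ 0.1  -0.05 -0.17] rot [ 0.001  0.002 -0.006]
```

View pics/w51.png

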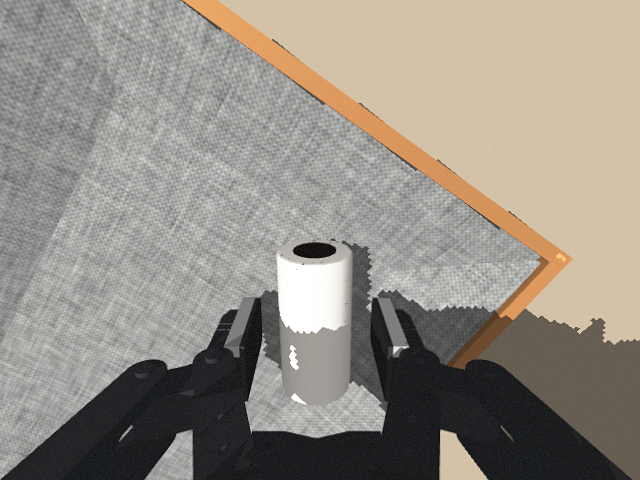

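```bash
python3 -m handwheel '0 0 -0.1 0 0 0 -1; 0 0 0 0 0 0 -1; 0 0 0 0 0 0 -1; 0 0 0 0 0 0 -1; 0 0 0 0 0 0 -1; 0 0 -2 0 0 0 -1; 0 0 -3 0 0 0 -1; 0 0 -4 0 0 0 -1; 0 0 0 0 0 0.17 -1; 0 0 0 0 0 0.17 -1; 0 0 0 0 0 0.17 -1; 0 0 0 0 0 0 -1'
python3 - <<'E'
from h import *
fix([456,-229,125],yt=-1.40); cap('wrist','w52')
E
```

```text
time_s: 66.32
position: [625.9, -49.2, 133.1]
eef_rot: [3.13, 0.265, 0.012]
contact_force: [-0.3, 0.4, -0.6]
grip_width: 27.7
t 66.325 pos [625.9 -49.2 133.1] F [-0.3  0.4 -0.6] w 27.68802239242833
[[ 0.986  0.168  0.008]
 [ 0.168 -0.986 -0.   ]
 [ 0.008  0.001 -1.   ]] q [-0.44  0.63  0.65  1.78 -0.48  0.88 -0.98]
shift cm [-19.78  14.86   0.69] rot [ 0.001 -0.008 -0.002]
```

View pics/w52.png

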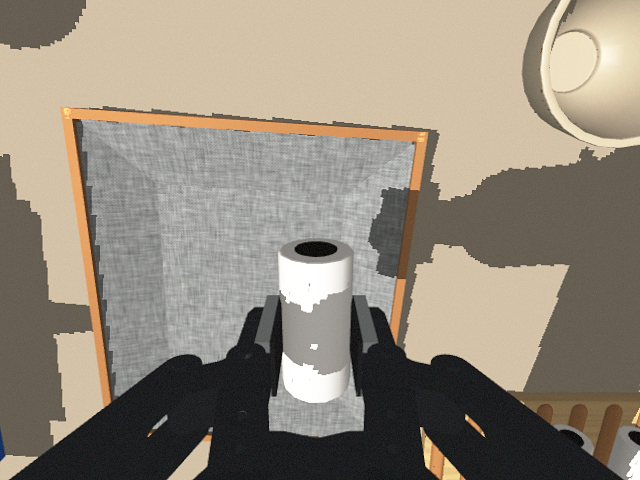

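```bash
python3 -m handwheel '-1.5 1.1 0 0 -0.008 0 -1; -3.2 2.4 0 0 0 0 -1; -3.2 2.4 0 0 0 0 -1; -3.2 2.4 0 0 0 0 -1; -3.2 2.4 0 0 0 0 -1; -3.2 2.4 0 0 0 0 -1; -1.7 1.4 0 0 0 0 -1; 0 0 0 0 0 0 -1;0 0 0 0 0 0 -1'
python3 - <<'E'
from h import *
fix([456,-229,60],yt=-1.40)
E
```

```text
time_s: 67.5
position: [449.4, -236.8, 135.5]
eef_rot: [-3.129, -0.281, 0.002]
contact_force: [0.4, 0.3, 0.2]
grip_width: 27.7
t 67.5 pos [ 449.4 -236.8  135.5] F [0.4 0.3 0.2] w 27.703110269890445
[[ 0.984  0.178 -0.001]
 [ 0.178 -0.984 -0.   ]
 [-0.001 -0.    -1.   ]] q [-0.15  0.45  0.7   2.07 -0.42  0.76 -0.58]
shift cm [ 0.8  -0.65  7.54] rot [-0.     0.001  0.009]
```

```bash
python3 -m handwheel '0.6 -0.4 2 0 0 0.009 -1; 0 0 2 0 0 0 -1; 0 0 2 0 0 0 -1; 0 0 0.8 0 0 0 -1; 0 0 0 0 0 0 -1;0 0 0 0 0 0 -1'
python3 - <<'E'
from h import *
fix([456,-229,40],yt=-1.40); cap('wrist','w53')
E
```

```text
time_s: 68.25
position: [459.2, -227.4, 66.3]
eef_rot: [-3.128, -0.286, -0.002]
contact_force: [-0.1, -0.2, -0.7]
grip_width: 28.0
t 68.25 pos [ 459.2 -227.4   66.3] F [-0.1 -0.2 -0.7] w 28.008646897778107
[[ 0.983  0.181  0.001]
 [ 0.181 -0.983  0.001]
 [ 0.002 -0.001 -1.   ]] q [-0.08  0.57  0.6   2.09 -0.54  0.64 -0.5 ]
shift cm [-0.34  0.1   2.63] rot [-0.001 -0.002  0.011]
```

View pics/w53.png

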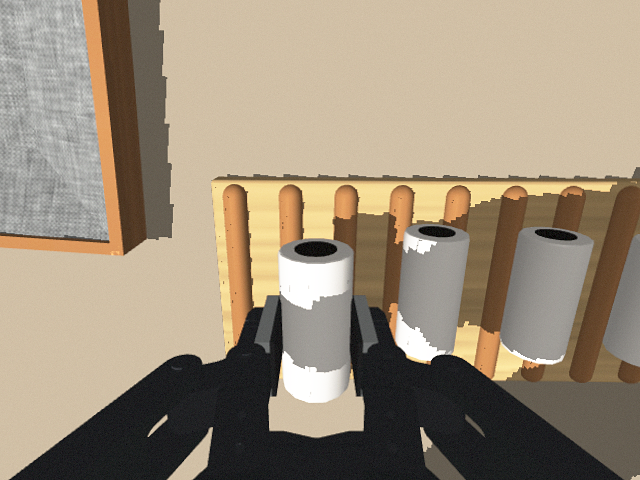

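```bash
python3 -m handwheel '-0.3 0.1 1 0 0 0.011 -1; 0 0 1 0 0 0 -1; 0 0 0.5 0 0 0 -1; 0 0 0 0 0 0 -1;0 0 0 0 0 0 -1'
python3 - <<'E'
from h import *
fix([456,-229,35],yt=-1.40); cap('wrist','w54')
E
```

```text
time_s: 68.92
position: [456.6, -229.3, 40.2]
eef_rot: [-3.13, -0.267, -0.004]
contact_force: [-0.6, -0.9, -0.2]
grip_width: 27.2
t 68.925 pos [ 456.6 -229.3   40.2] F [-0.6 -0.9 -0.2] w 27.208343005428745
[[ 0.986  0.169  0.003]
 [ 0.169 -0.986  0.001]
 [ 0.003 -0.    -1.   ]] q [-0.04  0.61  0.55  2.09 -0.58  0.59 -0.47]
shift cm [-0.06 -0.04  0.52] rot [-0.    -0.003 -0.001]
```

View pics/w54.png

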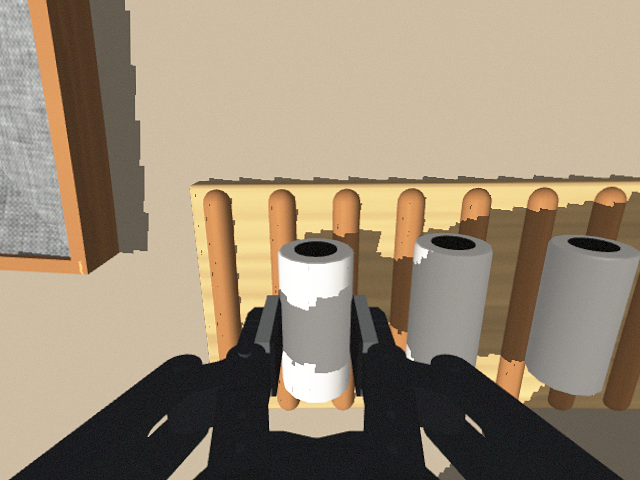

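```bash
python3 -m handwheel '0 0 0.3 0 0 0 -1; 0 0 0 0 0 0 -1'; python3 -m handwheel '0 0 0.2 0 0 0 -1; 0 0 0 0 0 0 -1'; python3 -m handwheel '0 0 0.15 0 0 0 -1; 0 0 0 0 0 0 -1'
```

```text
time_s: 69.22
position: [456.9, -229.3, 37.4]
eef_rot: [-3.13, -0.267, -0.005]
contact_force: [-0.1, -0.1, -0.4]
grip_width: 27.7
time_s: 69.47
position: [457.1, -228.9, 35.7]
eef_rot: [-3.129, -0.267, -0.006]
contact_force: [-0.5, 0.8, 0.6]
grip_width: 27.4
time_s: 69.72
position: [457.2, -228.8, 35.6]
eef_rot: [-3.127, -0.267, -0.008]
contact_force: [-0.5, 1.3, 0.3]
grip_width: 28.0
```

Contact at 35.6 (the last row no longer moved it). I'll release and go well clear.

```bash
python3 -m handwheel '0 0 0 0 0 0 -0.1; 0 0 0 0 0 0 -0.1; 0 0 0 0 0 0 0; 0 0 0 0 0 0 0; 0 0 -2 0 0 0 0; 0 0 -3 0 0 0 0; 0 0 -4 0 0 0 0; -2 0 -4 0 0 0 0; -3 0 -4 0 0 0 0; 0 0 0 0 0 0 0;0 0 0 0 0 0 0'
python3 - <<'E'
from h import *
st(); cap('wrist','w55'); cap('side','s55'); cap('top','t55')
E
```

```text
time_s: 71.1
position: [406.8, -238.9, 215.7]
eef_rot: [-3.128, -0.265, -0.016]
contact_force: [0.2, 0.1, -0.4]
grip_width: 42.6
t 71.1 pos [ 406.8 -238.9  215.7] F [ 0.2  0.1 -0.4] w 42.63234652125008
[[ 0.986  0.168  0.01 ]
 [ 0.168 -0.986  0.003]
 [ 0.01  -0.001 -1.   ]] q [-0.25  0.24  0.83  2.1  -0.24  0.88 -0.68]
```

View pics/w55.png

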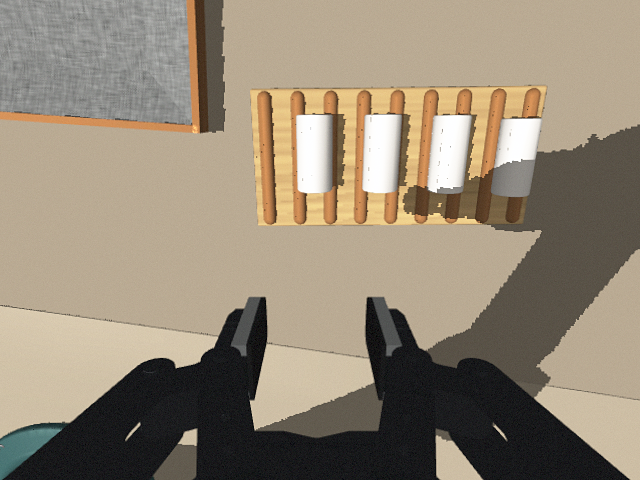

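View pics/s55.png

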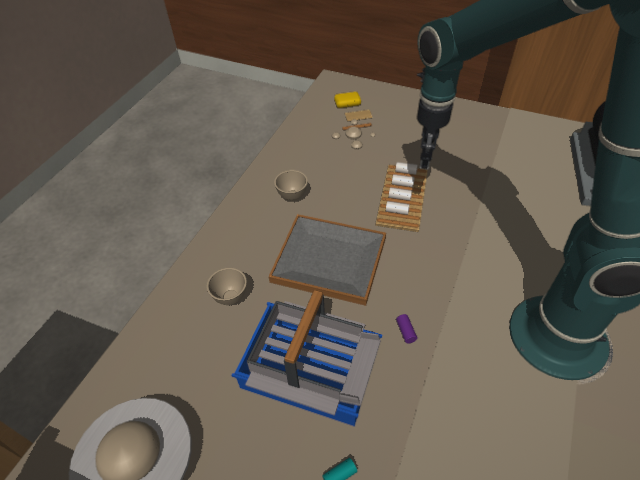

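View pics/t55.png

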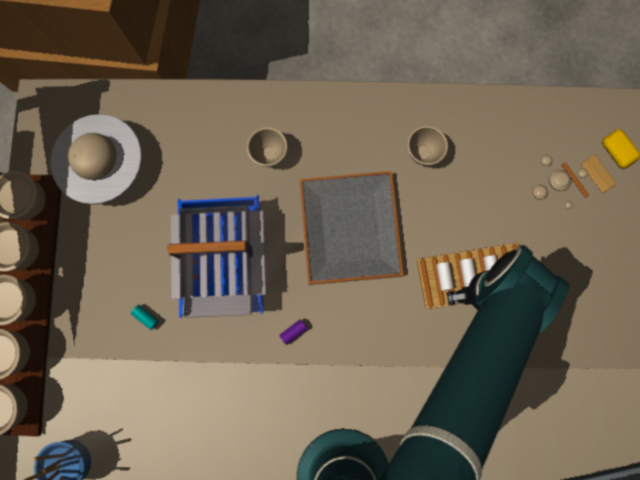

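Run:
```python
from h import *
w=load('w55');t=load('t55')
# board corners z=12
C=np.array([atz(w,*p,12)[:2] for p in [(250,89),(546,86),(524,223),(258,225)]]); c=C.mean(0); 
ex=(C[0]-C[3])/np.linalg.norm(C[0]-C[3]);e2=(C[1]-C[2])/np.linalg.norm(C[1]-C[2]);ex=(ex+e2);ex/=np.linalg.norm(ex);ey=np.array([-ex[1],ex[0]])
print(c,np.arctan2(ex[1],ex[0]))
for a,b in [((314,115),(315,190)),((384,115),(381,190)),((453,115),(446,191)),((521,120),(511,194))]:
    A=atz(w,*a,35)[:2];B=atz(w,*b,31)[:2];m=(A+B)/2;d=A-B
    print('x',round((m-c)@ex,1),'y',round((m-c)@ey,1),'axis',round(float(np.arctan2(d@ey,d@ex)),3))
H=[atz(t,*p,201) for p in [(168,244),(246,242),(168,257),(246,253)]];print('handle',np.mean(H,0))
print('bowls',atz(t,268,147,62),atz(t,428,146,62))
a=cv2.imread('pics/w55.png')[75:240,235:560]; cv2.imwrite('pics/c55.png',cv2.resize(a,None,fx=2.4,fy=2.4,interpolation=cv2.INTER_CUBIC))
a=cv2.imread('pics/t55.png')[180:330,150:280]; cv2.imwrite('pics/c55t.png',cv2.resize(a,None,fx=4.6,fy=4,interpolation=cv2.INTER_CUBIC))
```

```text
[ 462.5   -298.625] 0.18437558901394746
x 8.3 y 69.8 axis -0.003
x 7.4 y 13.6 axis 0.012
x 5.9 y -41.7 axis 0.028
x 1.7 y -96.5 axis 0.053
handle [490.2   290.925 201.   ]
bowls [751.7 188.7  62. ] [ 760.7 -187.    62. ]
```

View pics/c55.png

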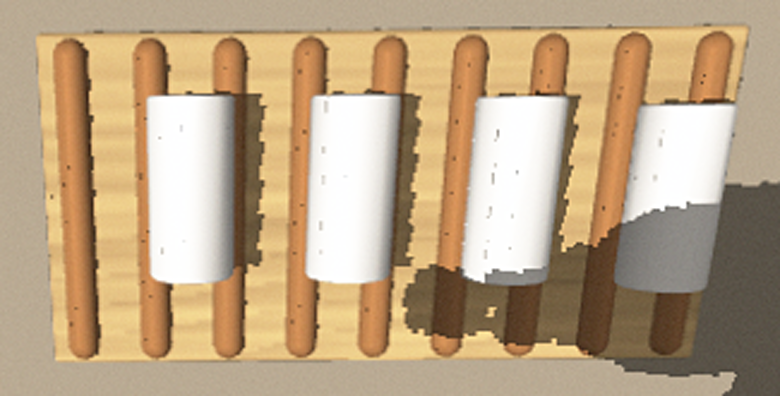

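View pics/c55t.png

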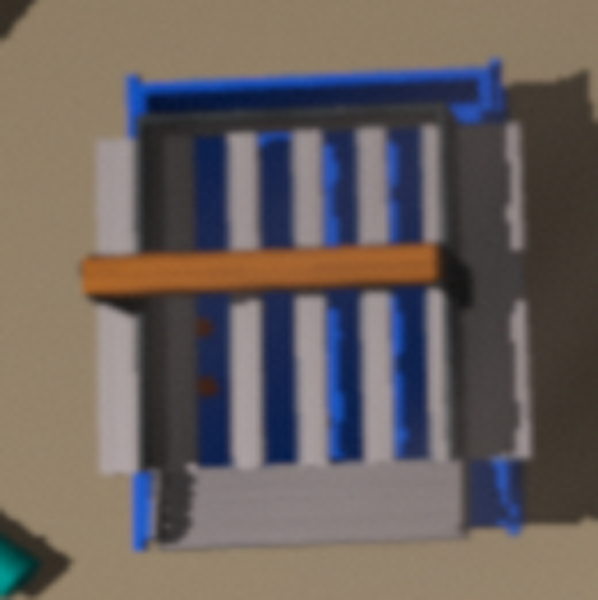

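```bash
python3 -m handwheel '0 0 0 0 0 0 0; 0 0 0 0 0 0 0; 0 0 0 0 0 0 0'; python3 -c "
from plant import workorder; print(workorder.sign_off())"
```

```text
time_s: 71.62
position: [406.1, -238.9, 212.9]
eef_rot: [-3.129, -0.266, -0.004]
contact_force: [-0.2, 0.3, 0.2]
grip_width: 42.6
the job is handed in; nothing more can be done
None
```

I finished the job and handed it in at about 72 s. All four tubes are on the drying board, all four chips I counted are in the tub, and the empty basket is level across the tub.

**Shaking:** The shake turned the basket in the grip and moved it sideways. When I opened the gripper, one flange slipped inside the tub. I regripped the basket, levelled it and set it straight before tipping. No chip was left on the slats.

**Tipping:** I tipped the basket slowly over the tray, to about 36 degrees instead of the suggested 45 to 60, because one wrist joint reached its limit. All four tubes still slid out. One tube in the tray was later knocked aside, so I measured the remaining tubes again before grasping them.

**Last checks from the pictures:**

| Item | Measured |
|---|---|
| Tubes across the board | -97, -42, 14 and 70 mm, with an empty groove between neighbours |
| Tubes along the ribs | within 9 mm of the middle |
| Tube axes | within about 0.05 rad of the ribs |
| Basket handle | within a few mm of the tub's middle |
| Clay bowls | not moved |
| Gripper | about 20 cm above the bench, touching nothing |

**Not checked:** Tube height in the grooves was judged only by contact when I lowered each one. Two of the four chips are out of sight under the basket now. I counted all four in the tub while it was uncovered.

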